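# Coin binocular cap blanks in a shuttle press

### The job

Pull the hand press's die slide fully out by its red knob and seat every loose blank flat in the cavity that matches its outline, then push the slide fully home under the punch and press the black plunger head down to its stop for a moment. Let it spring back, pull the slide fully out again, and move all the pressed blanks to the blue tray, each lying flat on its floor. Press the plunger only with the loaded slide home, and leave the binocular, lens and eyepiece guard where they are.

Things in the scene. Friction and masses are not known exactly. Their poses are not given: they have to be found in the camera images.
- blank_large: Brass disc blank, diameter 40, 16 thick, lying loose. Belongs in cavity_large. Its origin is its centre, z the disc's axis (either way up is the same). May be absent (then None).
- blank_square: Copper square blank, 32 x 32, 16 thick, lying loose. Belongs in cavity_square. Its origin is its centre, x and y are normal to its sides, z to its faces. May be absent (then None).
- blank_small: Aluminium disc blank, diameter 30, 16 thick, lying loose. Belongs in cavity_small. Its origin is its centre, z the disc's axis (either way up is the same). May be absent (then None).
- press: Green hand press, fixed; origin on the table under the punch's centre. The die slides along its y axis: out is -y, home (under the punch) is +y. Base plate 220 (x) x 240 (y) x 12, from y = -195 to +45. Posts at x = +-97 (22 x 44) carry a beam 220 x 44, its top 103 above the table. The punch under the beam is at y = 0, 58 above the table when up.
- die (a joint): Position of the die slide in m: 0 = fully out, 0.110 = fully home under the punch; starts part-way. Steel die plate 150 (x) x 56 (y), its top 34 above the table; the three cavities lie in a row along the press's x, 50 apart, each 6 deep, black-floored, chamfered, and 4 wider than its blank, so a seated blank stands 10 proud of the plate. Moves with about 2 N and stays where it is left.
- cavity_large (a point): Centre of the floor of the round 44 cavity in the die plate (moves with the die; axes as the press). The plate's top is 6 above it.
- cavity_square (a point): Centre of the floor of the square 36 cavity, middle of the row; sides along the press's x and y. The plate's top is 6 above it.
- cavity_small (a point): Centre of the floor of the round 34 cavity. The plate's top is 6 above it.
- die_knob (a point): Centre of the top of the die slide's red upright knob, diameter 20, 50 tall (its top 72 above the table), on a low tongue 30 wide, 85 from the row of cavities on the press's -y side (moves with the die).
- plunger (a joint): Travel of the spring plunger in m: 0 = up, 0.014 = down on its stop; about 8 N at the stop; springs back.
- plunger_head (a point): Centre of the top of the black round plunger head, diameter 46, 138 above the table when up (moves with it); it presses straight down and drives the punch.
- tray_in (a point): Centre of the inner floor (4 above the table) of the fixed blue tray, outside 180 (its x) x 120 (its y) x 14 tall, walls 4.
- binocular: Blue-grey marine binocular lying on the table, about 125 x 170 x 68; leave alone.
- lens: Frosted glass test lens, diameter 52, 10 thick; origin at its underside; leave alone.
- eyepiece_guard: Black rubber ring, diameter 44, 20 tall; origin at its underside; leave alone.
Not all that is in view belongs to the job. Leave any purple look-alike of the blank_large alone.

How it is judged:
By the outcome, as a careful person would: the job done as asked, in the order asked, and still so for the second after the job is handed in, with the robot touching nothing.
Of blank_large, blank_square, blank_small only 2 to 3 are there at a start; the rules pass over those that are not, and their reading is None.
At some moment in a run one of blank_large, blank_square, blank_small may be knocked a few centimetres aside while the robot is not near it.
Once in a run the grip may slacken for a moment while it holds something.
It also fails if it takes over 210 s, if anything falls off the work surface, if the arm or the gripper's body presses on something with over 40 N, if the wrist force passes 120 N, or if a joint passes its speed limit or range.

### The arm

A 6-joint arm with a two-finger parallel gripper is mounted at the origin on the work surface. World frame = base frame: x ahead of the robot, y to its left, z up, the work surface at z = 0. Lengths are in m, angles in rad, forces in N, time in s.
With the tool pointing down it reaches from about 0.375 to 0.9 m from the base axis. Payload 3.1 kg.
Tool frame: the origin (TCP) lies midway between the tips of the shut fingers; the grasp point (between the pads) lies 19 mm behind it; z points along the fingers, y is the direction in which the jaws open and shut (so a half turn about z gives the same grasp; the last joint's range is limited). The gripper opens to 87 mm and grips with 3 to 60 N. Pads are 19 mm wide; open, the fingers measure 117 mm over their backs; the gripper's body (75 mm by 190 mm) begins 51 mm behind the grasp point.
Start: joints at [1.046, 0.527, 1.433, -0, 1.181, -0.178], TCP at [0.212, 0.588, 0.223] pointing down, gripper open.
Joint ranges: [-3.08, 3.08], [-0.75, 2.2], [0.22, 2.44], [-1.43, 4.57], [0, 2.65], [-2.85, 2.85]. Speed limits (rad/s): [2.79, 2.79, 3.14, 3.14, 3.14, 3.14].

### API

Orientations are given as a unit quaternion [x, y, z, w].
In Python, from workcell import manip gives the robot as it stands.
- The arm moves only by the tool apply_moves, never from a script. Its argument "steps" is a list that holds one entry, the list of rows, each a list of 6 numbers: the shift along the tool's x, y, z in cm, then the turn, a rotation vector about the tool's x, y, z in rad. In form: [[[tx, ty, tz, wx, wy, wz], ...]]. A call has 1 to 12 rows; each row shifts and turns the pose as measured when the row begins, along the tool's axes as they then stand; what a row does not reach is not made up. A row lasts 1/10 s, in which the tool goes at most 50 mm and 8.59 degrees, less where a joint would pass 70% of its speed; a pose out of reach is approached as far as the arm can. A call with a gripper value outside its range is refused whole. "fingers" is the finger opening in cm, from 0 to 8.7, set as the call begins (left out, the last holds). The fingers move at their own pace and stop on an object; "newtons" is the grip in N (left out, the last holds). Time passes only in rows, so rows that do not move let the fingers close. It gives the time, the measured TCP pose, the force and the opening at its end, in the units of the state.
- manip.read_state(): the state, without advancing time (a new reading comes with each control period).
- manip.read_camera(name): name is "scene" or "side" or "wrist"; returns a dict with "image" (400x640x3 uint8, red, green, blue), "mtx" (3x3 intrinsics, pixels), "R" (3x3) and "t" (3): a world point X has camera coordinates R X + t; the wrist camera has in their place "hand_eye" (4x4, takes a point from camera to tool coordinates, whose origin is the TCP and whose axes are the flange's). Camera axes: x right, y down, z forward; pixel columns grow to the right and rows downward; lengths in m; the calibration is good to about 2 mm. A picture is of the moment at which its call begins: read the wrist's pose just before it. There is no depth.
- manip.close_job(): hands the job in, once; it reports no verdict.
The state is a dict: "time_s": time; "joint_pos": joint angles; "qd": joint speeds; "tau": joint torques, N m; "ee_pos": TCP position; "tool_rot": TCP orientation; "contact_force": force on the tool from outside, world axes, zero at the start; "torque": the same for the moment, N m; "grip_width": opening from 0.0 (shut) to 1.0 (fully open).
Only numpy, scipy, OpenCV 4.12 (cv2) and the standard library are available. Lean on these libraries where they do the work, as an engineer would, in place of code of your own. Each camera call takes 0.05 s, during which the arm holds its last target.

## Working session

There is one attempt and no reset: what is moved stays moved. The work goes in short steps, Python scripts to look and compute and a tool call to move; the robot and the scene stay as the last step left them, time stands still between calls to the robot, and variables do not carry over. Pictures are saved under pics/ and viewed, and the job is handed in when it is done.

Besides the shell and the picture viewer there is one more tool, called after ">>>" by a JSON object that holds its "method" and its "body". apply_moves: Moves the arm, as the interface text tells. Its arguments: {"type":"object","properties":{"steps":{"type":"array"},"fingers":{"type":"number"},"newtons":{"type":"number"}},"required":["steps"]}

```bash
ls; mkdir -p pics; cat > h.py <<'E'
import numpy as np,cv2
from workcell import manip
from scipy.spatial.transform import Rotation as Ro
def snap(n,fn=None):
    s=manip.read_state(); c=manip.read_camera(n)
    if n=='wrist':
        T=np.eye(4);T[:3,:3]=Ro.from_quat(s['tool_rot']).as_matrix();T[:3,3]=s['ee_pos']
        M=T@np.array(c['hand_eye']);W=np.linalg.inv(M);c['R']=W[:3,:3];c['t']=W[:3,3]
    c['R']=np.array(c['R']);c['t']=np.array(c['t']).ravel();c['mtx']=np.array(c['mtx'])
    if fn: cv2.imwrite('pics/'+fn,cv2.cvtColor(c['image'],cv2.COLOR_RGB2BGR))
    return c
def ray(c,u,v):
    o=-c['R'].T@c['t'];d=c['R'].T@np.linalg.inv(c['mtx'])@np.array([u,v,1.]);return o,d
def onz(c,u,v,z):
    o,d=ray(c,u,v);return o+d*(z-o[2])/d[2]
def proj(c,X):
    p=c['mtx']@(c['R']@np.array(X)+c['t']);return p[:2]/p[2]
def st():
    s=manip.read_state();print('t',s['time_s'],'p',np.round(s['ee_pos'],4),'rot',np.round(Ro.from_quat(s['tool_rot']).as_matrix(),3).tolist(),'F',np.round(s['contact_force'],1),'g',s['grip_width'],'q',np.round(s['joint_pos'],2))
E
python3 - <<'E'
from h import *
st()
for n in ['scene','side','wrist']:
    c=snap(n,n+'0.png');print(n,np.round(c['mtx'],1).tolist(),(-c['R'].T@c['t']).round(3),c['R'].round(3).tolist(),c.get('hand_eye'))
E
```

```text
pics
t 0.0 p [0.2115 0.5874 0.2216] rot [[-0.941, 0.339, -0.001], [0.339, 0.941, -0.002], [0.0, -0.002, -1.0]] F [0.3 0.1 0.6] g 0.9986827078846726 q [ 1.05  0.53  1.43 -0.    1.18 -0.18]
scene [[380.9, 0.0, 322.8], [0.0, 380.9, 198.9], [0.0, 0.0, 1.0]] [ 1.136 -0.015  0.84 ] [[0.036, 0.999, 0.003], [0.797, -0.027, -0.603], [-0.603, 0.024, -0.798]] None
side [[399.6, 0.0, 327.0], [0.0, 399.6, 200.5], [0.0, 0.0, 1.0]] [ 0.369 -0.556  0.608] [[0.91, -0.415, -0.012], [-0.266, -0.56, -0.784], [0.319, 0.717, -0.62]] None
wrist [[320.0, 0.0, 316.0], [0.0, 320.0, 197.8], [0.0, 0.0, 1.0]] [0.149 0.61  0.384] [[0.338, 0.941, -0.002], [0.913, -0.328, 0.243], [0.227, -0.084, -0.97]] [[ 5.63305696e-04 -9.70060230e-01 -2.42863816e-01  6.67050204e-02]
 [ 9.99999711e-01  6.70520599e-04 -3.58801218e-04 -7.02998194e-04]
 [ 5.10903983e-04 -2.42863544e-01  9.70060327e-01 -1.62465017e-01]
 [ 0.00000000e+00  0.00000000e+00  0.00000000e+00  1.00000000e+00]]
```

View pics/scene0.png

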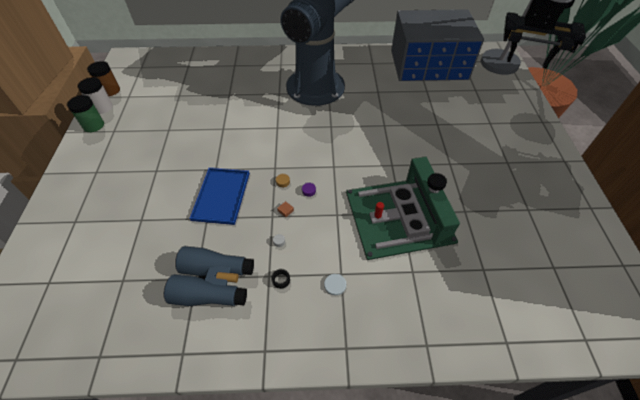

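View pics/side0.png

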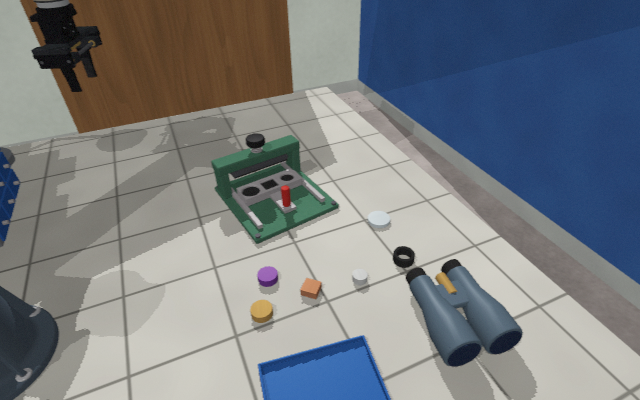

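View pics/wrist0.png

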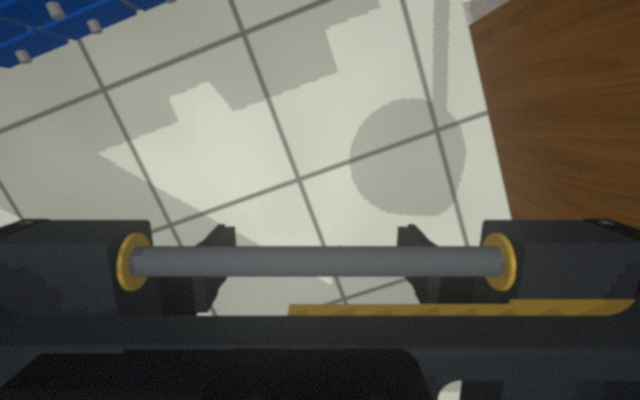

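Scene view: brass disc at (283,180), purple look-alike at (309,189), copper square at (286,209) and aluminium disc at (279,240). Things that could be mistaken for a blank are the lens (335,284), the guard ring (281,278) and the purple disc. The knob is at (379,210), the plunger head at (437,182) and the tray at (220,196). Next I'll crop closer and measure.

```bash
python3 - <<'E'
from h import *
import pickle
a=snap('scene');b=snap('side');pickle.dump((a,b),open('ab.pkl','wb'))
def crop(c,x0,x1,y0,y1,k): return cv2.resize(cv2.cvtColor(c['image'][y0:y1,x0:x1],cv2.COLOR_RGB2BGR),None,fx=k,fy=k,interpolation=cv2.INTER_CUBIC)
cv2.imwrite('pics/c1.png',crop(a,260,470,150,300,3.8)); cv2.imwrite('pics/c2.png',crop(b,200,420,120,330,2.8))
def hsv(c): return cv2.cvtColor(c['image'],cv2.COLOR_RGB2HSV)
for nm,c,rois in (('scene',a,dict(brass=(270,170,296,192),cop=(274,200,298,220),red=(370,198,390,222),tray=(185,160,255,230),green=(340,150,470,270))),('side',b,dict(brass=(245,295,280,325),cop=(295,275,325,302),red=(278,182,296,212),green=(205,130,345,245)))):
    H=hsv(c)
    rng=dict(brass=((12,120,70),(28,255,255)),cop=((4,100,60),(16,255,255)),red=((0,170,60),(5,255,255)),tray=((108,150,30),(125,255,255)),green=((60,60,20),(90,255,255)))
    for k,(x0,y0,x1,y1) in rois.items():
        m=cv2.inRange(H,*rng[k]);mm=m*0;mm[y0:y1,x0:x1]=m[y0:y1,x0:x1]
        ct=max(cv2.findContours(mm,0,1)[0],key=cv2.contourArea);M=cv2.moments(ct)
        print(nm,k,cv2.contourArea(ct),M['m10']/M['m00'],M['m01']/M['m00'],cv2.boundingRect(ct),cv2.approxPolyDP(cv2.convexHull(ct),4,True)[:,0].tolist())
E
```

```text
scene brass 107.5 282.45581395348836 179.89147286821705 (276, 174, 13, 13) [[279, 175], [286, 175], [288, 184], [277, 183]]
scene cop 122.0 285.3155737704918 208.62704918032787 (278, 202, 15, 15) [[286, 202], [292, 211], [285, 216], [278, 207]]
scene red 79.0 378.93037974683546 208.98101265822785 (375, 202, 9, 16) [[381, 202], [376, 217], [376, 204]]
scene tray 2229.0 220.05136832660386 196.09339016001195 (190, 168, 59, 56) [[248, 172], [234, 223], [190, 218], [209, 168]]
scene green 6764.0 403.0685738221959 214.71717918391485 (347, 157, 113, 103) [[426, 157], [459, 223], [457, 242], [368, 259], [347, 191]]
side brass 353.0 261.32813975448533 310.91784702549575 (251, 300, 22, 23) [[267, 301], [271, 316], [255, 321], [253, 304]]
side cop 273.5 310.59719683120045 288.1620962827544 (301, 278, 20, 21) [[320, 282], [315, 298], [301, 294], [307, 278]]
side red 119.0 285.52100840336135 195.80112044817926 (282, 186, 8, 21) [[283, 186], [288, 188], [287, 206]]
side green 7534.0 269.33202813910276 188.74924785417218 (212, 135, 126, 108) [[291, 135], [337, 207], [256, 242], [216, 190], [212, 160]]
```

View pics/c1.png

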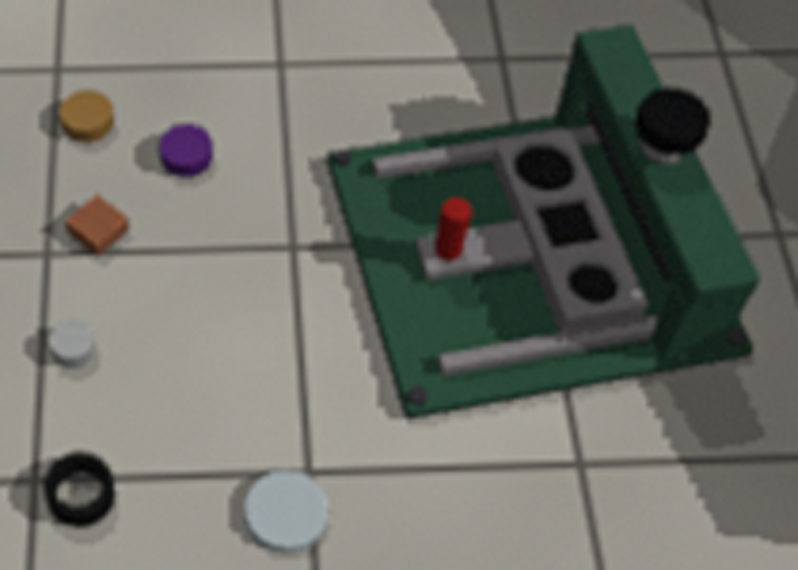

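View pics/c2.png

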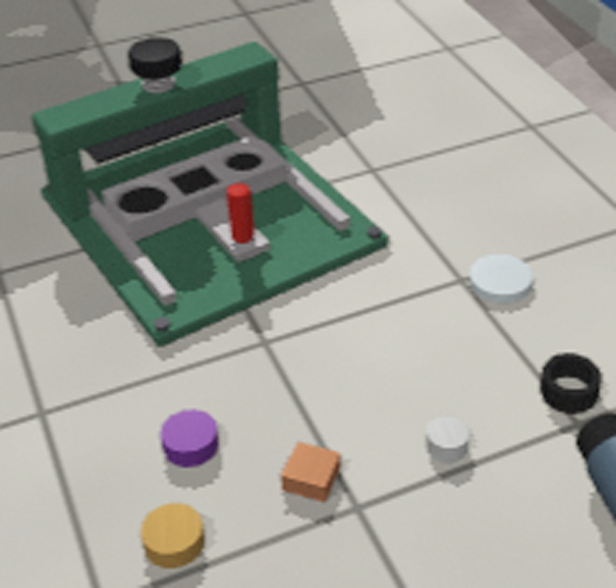

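The crops confirm my choices: brass disc, copper square and aluminium disc lie loose, and the purple disc sits beside the brass one. In the row of cavities, large is nearest the robot and small is farthest.

```bash
python3 - <<'E'
from h import *
import pickle
a,b=pickle.load(open('ab.pkl','rb'))
def tri(p,q):
    o1,d1=ray(a,*p);o2,d2=ray(b,*q);A=np.c_[d1,-d2];s=np.linalg.lstsq(A,o2-o1,rcond=None)[0]
    x,y=o1+s[0]*d1,o2+s[1]*d2;return ((x+y)/2).round(4),np.linalg.norm(x-y).round(4)
S=lambda u,v:(260+u/3.8,150+v/3.8)
D=lambda u,v:(200+u/2.8,120+v/2.8)
print('brass',onz(a,282.5,179.9,.01),onz(b,261.3,310.9,.01))
print('cop',onz(a,285.3,208.6,.011),onz(b,310.6,288.2,.011))
print('alu',onz(a,*S(72,342),.013),onz(b,*D(447,438),.012))
print('purp',onz(a,*S(186,150),.01),onz(b,*D(190,438),.01))
print('ring',onz(a,*S(78,490),.01),'lens',onz(a,*S(287,510),.008))
f1=S(333,158);f2=S(408,415);f3=S(750,352)
P=[onz(a,*f,.012) for f in (f1,f2,f3)];print('press corners',P,[np.linalg.norm(P[0]-P[1]),np.linalg.norm(P[1]-P[2])])
Q=[onz(b,*D(*f),.012) for f in ((45,190),(163,338),(386,240))];print('side corners',Q,np.linalg.norm(Q[1]-Q[2]))
print('knob top',onz(a,*S(457,207),.072),onz(b,*D(239,191),.072),tri(S(457,207),D(239,191)))
print('plunger',onz(a,*S(673,116),.138),onz(b,*D(155,51),.138))
for n,u,v,u2,v2 in (('L',543,167,143,200),('S',568,224,195,180),('s',592,282,243,162)):
    print(n,onz(a,*S(u,v),.031),onz(b,*D(u2,v2),.031))
for p in ([248,170],[234,223.5],[190,218],[208,168]): print('tray',onz(a,*p,.014))
# copper corners at top
for p in ((97,197),(128,222),(98,243),(67,220)): print('copc',onz(a,*S(*p),.016))
E
```

```text
brass [ 0.43786041 -0.10218719  0.01      ] [ 0.43743062 -0.10455231  0.01      ]
cop [ 0.5391592  -0.09177193  0.011     ] [ 0.53699467 -0.09538698  0.011     ]
alu [ 0.63735317 -0.1052439   0.013     ] [ 0.63383862 -0.10986244  0.012     ]
purp [ 0.47508784 -0.02765169  0.01      ] [ 0.47294966 -0.03255085  0.01      ]
ring [ 0.74223625 -0.09825551  0.01      ] lens [0.75906902 0.0306699  0.008     ]
press corners [array([0.48770701, 0.07921432, 0.012     ]), array([0.69837981, 0.11157909, 0.012     ]), array([0.65965639, 0.3424061 , 0.012     ])] [np.float64(0.21314433493564247), np.float64(0.23405258065613266)]
side corners [array([0.44402887, 0.29923952, 0.012     ]), array([0.48462966, 0.06970377, 0.012     ]), array([0.69004126, 0.1037266 , 0.012     ])] 0.2082101829672997
knob top [0.57838413 0.1509415  0.072     ] [0.57797047 0.14430208 0.072     ] (array([0.5783, 0.1502, 0.0694]), np.float64(0.0037))
plunger [0.55990372 0.28217473 0.138     ] [0.55564804 0.27660467 0.138     ]
L [0.51566792 0.22512626 0.031     ] [0.51493743 0.22112305 0.031     ]
S [0.56561711 0.23426193 0.031     ] [0.56452662 0.22984839 0.031     ]
s [0.61350661 0.24206604 0.031     ] [0.61211918 0.23758672 0.031     ]
tray [ 0.40067785 -0.20216383  0.014     ]
tray [ 0.58437309 -0.22313498  0.014     ]
tray [ 0.56320446 -0.33992412  0.014     ]
tray [ 0.38910638 -0.31839666  0.014     ]
copc [ 0.52034565 -0.09123039  0.016     ]
copc [ 0.54292562 -0.06902757  0.016     ]
copc [ 0.56014153 -0.08960763  0.016     ]
copc [ 0.53975772 -0.11177028  0.016     ]
```

>>> {"method": "apply_moves", "body": {"steps": [[[0,0,0,0,0,0.133],[0,0,0,0,0,0.133],[0,0,0,0,0,0.133],[0,0,0,0,0,0.133],[0,0,0,0,0,0.133],[0,0,0,0,0,0.133],[0,0,0,0,0,0.133],[0,0,0,0,0,0.133]]], "fingers": 8.7, "newtons": 30}}

```text
time_s: 1.05
ee_pos: [0.211, 0.5866, 0.2204]
tool_rot: [0.664, 0.748, -0.002, 0.0]
contact_force: [0.4, 0.2, 0.3]
grip_width: 1.0
```

>>> {"method": "apply_moves", "body": {"steps": [[[-4.3,2.4,0,0,0,0],[-4.3,2.4,0,0,0,0],[-4.3,2.4,0,0,0,0],[-4.3,2.4,0,0,0,0],[-4.3,2.4,0,0,0,0],[-4.3,2.4,0,0,0,0],[-4.3,2.4,0,0,0,0],[-4.3,2.4,0,0,0,0],[-4.3,2.4,0,0,0,0],[-4.3,2.4,0,0,0,0],[-4.3,2.4,0,0,0,0],[-4.3,2.4,0,0,0,0]]]}}

```text
time_s: 2.25
ee_pos: [0.5626, 0.1052, 0.2205]
tool_rot: [0.661, 0.751, 0.001, -0.0]
contact_force: [1.1, 0.7, -0.6]
grip_width: 0.997
```

```bash
python3 - <<'E'
from h import *
import pickle
st();c=snap('wrist','w1.png');pickle.dump(c,open('w1.pkl','wb'))
for p in ((.578,.148,.072),(.558,.279,.138),(.565,.232,.034)): print(proj(c,p))
E
```

```text
t 2.25 p [0.5626 0.1052 0.2205] rot [[-0.127, 0.992, 0.001], [0.992, 0.127, 0.002], [0.002, 0.002, -1.0]] F [ 1.1  0.7 -0.6] g 0.9971360521057866 q [-0.01  0.46  1.57  0.    1.11 -0.14]
[338.32152962 144.82319729]
[343.94011877 -49.22400489]
[335.00590703  57.09201313]
```

View pics/w1.png

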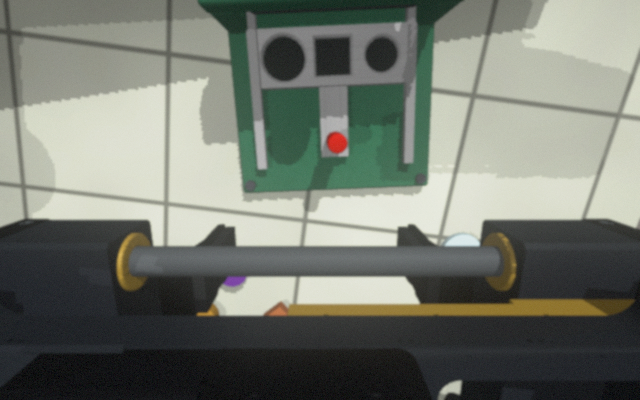

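Wrist view: the knob top is at (337,142), the cavities are at (284,58), (333,56) and (381,54), and the plate corners are at (244,192) and (428,184). This agrees with the prediction.

```bash
cat >> h.py <<'E'
def blob(c,lo,hi,roi=None,which=0):
    H=cv2.cvtColor(cv2.GaussianBlur(c['image'],(3,3),0),cv2.COLOR_RGB2HSV);m=cv2.inRange(H,lo,hi)
    if roi: x0,y0,x1,y1=roi;k=m*0;k[y0:y1,x0:x1]=m[y0:y1,x0:x1];m=k
    ct=sorted(cv2.findContours(m,0,1)[0],key=cv2.contourArea)[::-1]
    if len(ct)<=which: return None
    ct=ct[which];M=cv2.moments(ct);return np.array([M['m10'],M['m01']])/max(M['m00'],1e-9),cv2.contourArea(ct),ct
def go(target,az=None):
    """print shift in current tool axes (cm) and turn about tool z (rad) to reach"""
    s=manip.read_state();R=Ro.from_quat(s['tool_rot']).as_matrix()
    d=R.T@(np.array(target)-np.array(s['ee_pos']))*100
    a=np.arctan2(R[1,1],R[0,1]);msg=''
    if az is not None:
        w=a-np.radians(az);w=(w+np.pi/2)%np.pi-np.pi/2;a2=a-w
        Rz=np.array([[np.cos(w),-np.sin(w),0],[np.sin(w),np.cos(w),0],[0,0,1]])
        msg='turn %.3f rad; after turn shift %s'%(w,np.round(Rz.T@d,2))
    print('az %.1f shift cm %s |%.1f| %s'%(np.degrees(a),np.round(d,2),np.linalg.norm(d),msg),'tilt',R[:2,2].round(3))
E
python3 - <<'E'
from h import *
import pickle
c=pickle.load(open('w1.pkl','rb'))
r=blob(c,(0,170,90),(6,255,255),(300,110,370,170));print(r[:2],cv2.boundingRect(r[2]))
K=onz(c,337,142,.072);print('knob',K)
cs=[onz(c,u,v,.034) for u,v in ((284,58),(332.5,56),(381,54))];print(cs)
d=cs[2]-cs[0];print(np.degrees(np.arctan2(d[1],d[0])),np.linalg.norm(d))
e=onz(c,428,184,.012)-onz(c,244,192,.012);print(np.degrees(np.arctan2(e[1],e[0])),np.linalg.norm(e), onz(c,336,188,.012))
go([K[0],K[1],.12],9.3);go([K[0],K[1],.042],9.3)
E
```

```text
(array([336.32308743, 142.12090164]), 244.0) (328, 133, 18, 19)
knob [0.57635314 0.15049374 0.072     ]
[array([0.51382307, 0.22452813, 0.034     ]), array([0.56233674, 0.23269193, 0.034     ]), array([0.61073643, 0.24083654, 0.034     ])]
9.552141840469798 0.09827595793878884
9.871058018210496 0.2183672467362001 [0.58741862 0.0932623  0.012     ]
az 7.1 shift cm [ 5.14  1.26 10.08] |11.4| turn -0.039 rad; after turn shift [ 5.08  1.46 10.08] tilt [ 0.01  -0.004]
az 7.1 shift cm [ 5.17  1.19 17.88] |18.6| turn -0.039 rad; after turn shift [ 5.12  1.39 17.88] tilt [ 0.01  -0.004]
```

>>> {"method": "apply_moves", "body": {"steps": [[[0,0,0,0,0,-0.043],[2.5,0.7,0,0,0,0],[2.5,0.7,0,0,0,0],[0,0,3,0,0,0],[0,0,3,0,0,0],[0,0,3,0,0,0],[0,0,0,0,0,0]]]}}

```text
time_s: 3.0
ee_pos: [0.581, 0.147, 0.1292]
tool_rot: [0.649, 0.761, 0.004, 0.007]
contact_force: [-0.8, -0.4, 0.2]
grip_width: 1.003
```

```bash
python3 - <<'E'
from h import *
st();go([.5765,.1505,.042],9.6);c=snap('wrist','w2.png')
E
```

```text
t 3.0 p [0.581  0.147  0.1292] rot [[-0.157, 0.987, 0.016], [0.988, 0.157, -0.004], [-0.006, 0.015, -1.0]] F [-0.8 -0.4  0.2] g 1.0030141389347476 q [ 0.06  0.61  1.59 -0.01  0.93 -0.09]
az 9.0 shift cm [ 0.46 -0.52  8.71] |8.7| turn -0.010 rad; after turn shift [ 0.47 -0.51  8.71] tilt [ 0.016 -0.004]
```

View pics/w2.png

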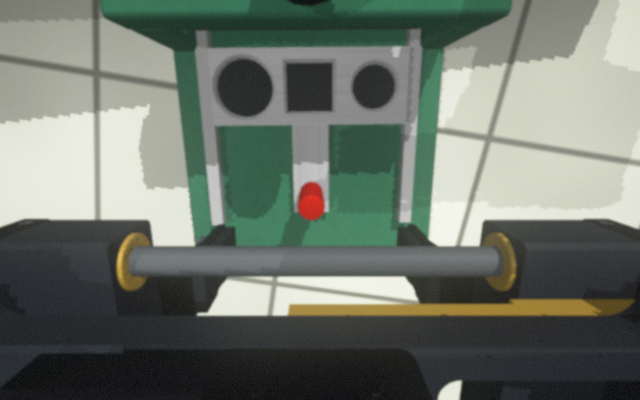

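```bash
cat >> h.py <<'E'
def go(target,az,quiet=False):
    s=manip.read_state();R=Ro.from_quat(s['tool_rot']).as_matrix()
    a0=np.degrees(np.arctan2(R[1,1],R[0,1]))
    a=np.radians(az+180*np.round((a0-az)/180))
    y=np.array([np.cos(a),np.sin(a),0]);z=np.array([0,0,-1.]);x=np.cross(y,z);T=np.c_[x,y,z]
    w=Ro.from_matrix(R.T@T).as_rotvec();D=np.array(target)-np.array(s['ee_pos'])
    print('at',np.round(s['ee_pos'],4),'az %.1f q6 %.2f'%(a0,s['joint_pos'][5]),'F',np.round(s['contact_force'],1),'gap mm %.1f'%(s['grip_width']*87),'t %.1f'%s['time_s'])
    print('  turn',w.round(3),'shift now',(R.T@D*100).round(2),'shift after turn',(T.T@D*100).round(2))
E
python3 - <<'E'
from h import *
go([.5765,.1505,.042],9.6)
E
```

```text
at [0.5827 0.1472 0.1313] az 9.0 q6 -0.09 F [ 0.2 -0.  -0.3] gap mm 87.0 t 3.0
  turn [ 0.019  0.006 -0.01 ] shift now [ 0.48 -0.73  8.92] shift after turn [ 0.43 -0.55  8.93]
```

>>> {"method": "apply_moves", "body": {"steps": [[[0,0,0,0.019,0.006,-0.01],[0.4,-0.5,0,0,0,0],[0,0,3,0,0,0],[0,0,3,0,0,0],[0,0,2.9,0,0,0],[0,0,0,0,0,0],[0,0,0,0,0,0]]]}}

```text
time_s: 3.75
ee_pos: [0.5862, 0.1523, 0.0529]
tool_rot: [0.645, 0.764, 0.008, 0.008]
contact_force: [0.7, 0.1, 0.2]
grip_width: 0.998
```

```bash
python3 - <<'E'
from h import *
for i in range(4):
    go([.5765,.1505,.042],9.6);c=snap('wrist','w3.png')
E
```

```text
at [0.5862 0.1523 0.0529] az 9.7 q6 -0.10 F [0.7 0.1 0.2] gap mm 86.9 t 3.8
  turn [0.022 0.002 0.001] shift now [-0.01 -1.01  1.07] shift after turn [-0.01 -0.99  1.09]
at [0.586  0.1523 0.053 ] az 9.7 q6 -0.10 F [-0.1  0.8 -0.7] gap mm 86.9 t 3.8
  turn [0.022 0.002 0.001] shift now [-0.01 -0.99  1.08] shift after turn [-0.02 -0.97  1.1 ]
at [0.5862 0.1523 0.0533] az 9.7 q6 -0.10 F [ 0.4 -0.7  0.1] gap mm 87.3 t 3.9
  turn [0.023 0.002 0.001] shift now [-0.01 -1.01  1.1 ] shift after turn [-0.01 -0.98  1.13]
at [0.5863 0.1522 0.0533] az 9.7 q6 -0.10 F [-0.2  0.1  0.5] gap mm 87.1 t 3.9
  turn [0.023 0.002 0.001] shift now [-0.01 -1.02  1.11] shift after turn [-0.01 -0.99  1.13]
```

View pics/w3.png

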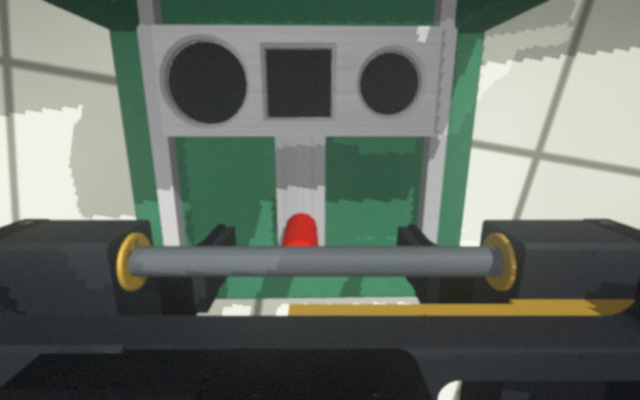

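>>> {"method": "apply_moves", "body": {"steps": [[[0,0,0,0,0,0],[0,0,0,0,0,0],[0,0,0,0,0,0],[0,0,0,0,0,0]]]}}

```text
time_s: 4.35
ee_pos: [0.588, 0.1524, 0.0563]
tool_rot: [0.645, 0.764, 0.01, 0.01]
contact_force: [-0.2, -0.2, 0.3]
grip_width: 0.995
```

>>> {"method": "apply_moves", "body": {"steps": [[[0,-1,0,0,0,0]]]}}

```text
time_s: 4.45
ee_pos: [0.5796, 0.1507, 0.0564]
tool_rot: [0.645, 0.764, 0.011, 0.011]
contact_force: [-0.6, -0.1, 0.8]
grip_width: 0.999
```

```bash
python3 - <<'E'
from h import *
for i in range(3):
    go([.5765,.1505,.042],9.6);c=snap('wrist')
E
```

```text
at [0.5796 0.1507 0.0564] az 9.7 q6 -0.10 F [-0.6 -0.1  0.8] gap mm 86.9 t 4.5
  turn [0.031 0.002 0.001] shift now [ 0.04 -0.35  1.43] shift after turn [ 0.03 -0.31  1.44]
at [0.5755 0.1504 0.0557] az 9.7 q6 -0.10 F [-2.2  0.2 -0.3] gap mm 87.1 t 4.5
  turn [0.025 0.002 0.001] shift now [-0.01  0.06  1.37] shift after turn [-0.01  0.1   1.37]
at [0.5757 0.1505 0.0556] az 9.7 q6 -0.10 F [ 0.6  0.1 -0.5] gap mm 86.7 t 4.5
  turn [0.025 0.002 0.001] shift now [-0.01  0.05  1.36] shift after turn [-0.01  0.08  1.36]
```

>>> {"method": "apply_moves", "body": {"steps": [[[0,0,0.8,0.02,0.002,0],[0,0.05,0.9,0.012,0,0]]]}}

```text
time_s: 4.8
ee_pos: [0.5777, 0.1507, 0.0389]
tool_rot: [0.645, 0.764, -0.002, -0.002]
contact_force: [0.2, -1.0, 0.2]
grip_width: 0.998
```

```bash
python3 - <<'E'
from h import *
for i in range(2):
    go([.5765,.1505,.042],9.6);c=snap('wrist')
E
```

```text
at [0.5777 0.1507 0.0389] az 9.7 q6 -0.10 F [ 0.2 -1.   0.2] gap mm 86.9 t 4.8
  turn [-0.006  0.     0.001] shift now [-0.   -0.12 -0.31] shift after turn [-0.   -0.12 -0.31]
at [0.5774 0.1507 0.0373] az 9.6 q6 -0.10 F [ 0.8  0.  -0.1] gap mm 87.0 t 4.8
  turn [-0.008 -0.     0.001] shift now [-0.   -0.1  -0.47] shift after turn [-0.   -0.09 -0.47]
```

Good enough; I'll close on the knob.

>>> {"method": "apply_moves", "body": {"steps": [[[0,0,0,0,0,0],[0,0,0,0,0,0],[0,0,0,0,0,0],[0,0,0,0,0,0],[0,0,0,0,0,0],[0,0,0,0,0,0]]], "fingers": 1.0, "newtons": 30}}

```text
time_s: 5.5
ee_pos: [0.5773, 0.1507, 0.037]
tool_rot: [0.645, 0.764, -0.003, -0.003]
contact_force: [0.6, 0.4, -0.0]
grip_width: 0.537
```

```bash
python3 - <<'E'
from h import *
go([.5765,.1505,.042],9.6)
E
```

```text
at [0.5773 0.1507 0.037 ] az 9.7 q6 -0.10 F [ 0.6  0.4 -0. ] gap mm 46.7 t 5.5
  turn [-0.009 -0.     0.001] shift now [-0.01 -0.09 -0.49] shift after turn [-0.01 -0.08 -0.5 ]
```

>>> {"method": "apply_moves", "body": {"steps": [[[0,0,0,0,0,0],[0,0,0,0,0,0],[0,0,0,0,0,0],[0,0,0,0,0,0],[0,0,0,0,0,0]]]}}

```text
time_s: 6.0
ee_pos: [0.5775, 0.1508, 0.0374]
tool_rot: [0.645, 0.764, -0.003, -0.003]
contact_force: [-0.4, -0.6, 1.2]
grip_width: 0.221
```

>>> {"method": "apply_moves", "body": {"steps": [[[-1,0,0,0,0,0],[-1,0,0,0,0,0],[-1,0,0,0,0,0],[-1,0,0,0,0,0]]]}}

```text
time_s: 6.4
ee_pos: [0.5843, 0.1111, 0.0374]
tool_rot: [0.645, 0.764, -0.002, -0.003]
contact_force: [-0.3, 2.3, 1.2]
grip_width: 0.217
```

```bash
python3 - <<'E'
from h import *
snap('scene','s1.png');go([.5868,.0890,.037],9.6)
E
```

```text
at [0.5846 0.1091 0.0374] az 9.7 q6 -0.17 F [-0.  -0.3  1.4] gap mm 18.9 t 6.5
  turn [-0.007 -0.001  0.001] shift now [-2.02 -0.12  0.04] shift after turn [-2.02 -0.12  0.04]
```

View pics/s1.png

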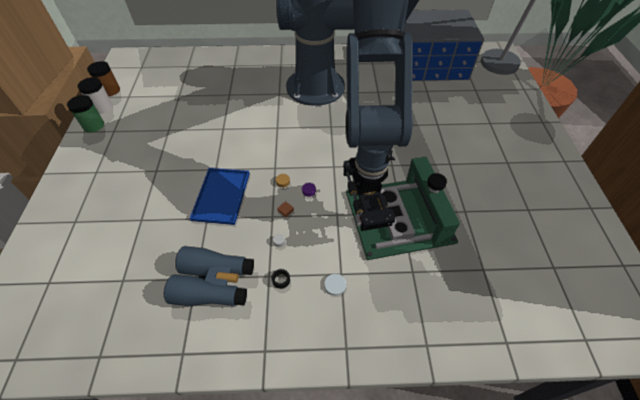

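Grip held and the die is following. I'll pull further, in small rows, until it stops.

>>> {"method": "apply_moves", "body": {"steps": [[[-0.8,0,0,0,0,0],[-0.7,0,0,0,0,0],[-0.3,0,0,0,0,0],[-0.3,0,0,0,0,0],[-0.3,0,0,0,0,0]]]}}

```text
time_s: 6.95
ee_pos: [0.5873, 0.0928, 0.0374]
tool_rot: [0.649, 0.761, 0.004, -0.01]
contact_force: [0.1, 13.9, 1.0]
grip_width: 0.22
```

>>> {"method": "apply_moves", "body": {"steps": [[[-0.4,0,0,0,0,0],[-0.4,0,0,0,0,0]]]}}

```text
time_s: 7.15
ee_pos: [0.5874, 0.0928, 0.0374]
tool_rot: [0.651, 0.759, 0.008, -0.015]
contact_force: [-1.1, 16.1, 1.7]
grip_width: 0.224
```

```bash
python3 - <<'E'
from h import *
go([.5868,.0890,.037],9.6);c=snap('wrist','w4.png');go([.5868,.0890,.037],9.6)
E
```

```text
at [0.5874 0.0928 0.0374] az 8.8 q6 -0.23 F [-1.1 16.1  1.7] gap mm 19.5 t 7.2
  turn [-0.006 -0.033 -0.014] shift now [-0.37 -0.11  0.03] shift after turn [-0.36 -0.12  0.04]
at [0.5874 0.0927 0.0374] az 8.8 q6 -0.23 F [-0.6 16.5  0.7] gap mm 19.3 t 7.2
  turn [-0.006 -0.033 -0.015] shift now [-0.36 -0.11  0.03] shift after turn [-0.36 -0.12  0.04]
```

View pics/w4.png

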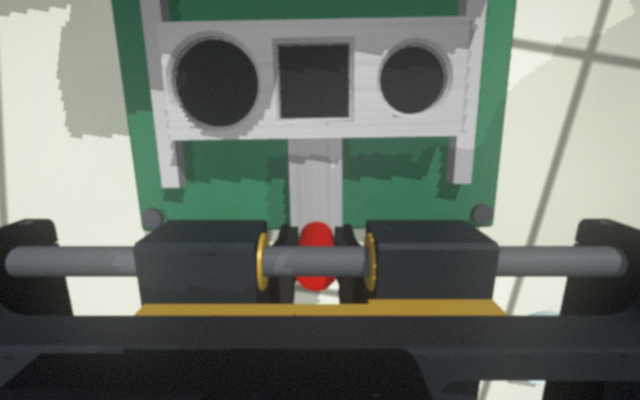

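The slide is at its stop with 16 N on it. Cavities appear at (217,82), (314,80) and (412,78). I'll release, rise and measure.

```bash
python3 - <<'E'
from h import *
c=snap('wrist')
cs=[onz(c,u,v,.034) for u,v in ((217,82),(314,80),(412,78))];print(cs,np.linalg.norm(cs[2]-cs[0]))
E
```

```text
[array([0.5248345 , 0.16711547, 0.034     ]), array([0.57254802, 0.17541549, 0.034     ]), array([0.62045802, 0.18373986, 0.034     ])] 0.09705786180933514
```

>>> {"method": "apply_moves", "body": {"steps": [[[0.1,0,0,0,0.01,0],[0,0,0,0,0,0],[0,0,0,0,0,0],[0,0,0,0,0,0],[0,0,0,0,0,0]]], "fingers": 5}}

```text
time_s: 7.75
ee_pos: [0.5873, 0.0911, 0.0373]
tool_rot: [0.65, 0.759, 0.01, -0.018]
contact_force: [0.4, -0.0, -0.5]
grip_width: 0.549
```

>>> {"method": "apply_moves", "body": {"steps": [[[0,0,-2,0,0,0],[0,0,-4,0,0,0],[0,0,-4,0,0,0],[0,0,-4,0,0,0],[0,0,-4,0,0,0],[0,0,0,0,0,0]]]}}

```text
time_s: 8.35
ee_pos: [0.5894, 0.081, 0.2217]
tool_rot: [0.651, 0.758, 0.008, -0.019]
contact_force: [-0.1, -0.2, -0.2]
grip_width: 0.574
```

```bash
python3 - <<'E'
from h import *
import pickle
go([.5868,.0890,.2],9.6);c=snap('wrist','w5.png');pickle.dump(c,open('w5.pkl','wb'));go([.5868,.0890,.2],9.6)
E
```

```text
at [0.5894 0.081  0.2217] az 8.7 q6 -0.24 F [-0.1 -0.2 -0.2] gap mm 49.9 t 8.3
  turn [-0.013 -0.039 -0.016] shift now [ 0.75 -0.11  2.2 ] shift after turn [ 0.83 -0.12  2.17]
at [0.5875 0.0811 0.2191] az 8.7 q6 -0.24 F [ 0.6  0.  -0.4] gap mm 50.0 t 8.4
  turn [-0.018 -0.04  -0.016] shift now [0.72 0.09 1.93] shift after turn [0.79 0.06 1.91]
```

View pics/w5.png

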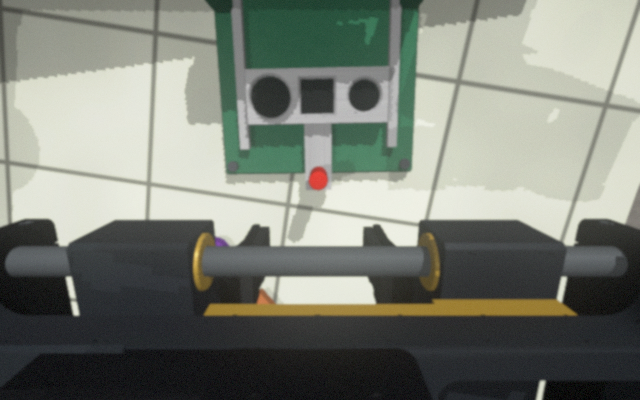

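```bash
python3 - <<'E'
from h import *
for i in range(3):
    c=snap('wrist');m=blob(c,(0,170,90),(6,255,255),(290,150,345,200))
    # cavities: dark blobs
    H=cv2.cvtColor(c['image'],cv2.COLOR_RGB2HSV);k=cv2.inRange(H,(0,0,0),(180,255,62));kk=k*0;kk[70:122,245:392]=k[70:122,245:392]
    for ct in sorted(cv2.findContours(kk,0,1)[0],key=cv2.contourArea)[::-1][:3]:
        M=cv2.moments(ct);u,v=M['m10']/M['m00'],M['m01']/M['m00'];print(cv2.contourArea(ct),round(u,1),round(v,1),cv2.boundingRect(ct),onz(c,u,v,.031).round(4))
    print('knob',m[0],onz(c,*m[0],.071).round(4), 'corner',onz(c,228.5,174,.012).round(4),onz(c,412,171,.012).round(4))
a=snap('scene','s2.png');b=snap('side','d2.png')
E
```

```text
1111.5 272.7 96.7 (255, 77, 37, 40) [0.5233 0.1671 0.031 ]
909.5 319.3 95.3 (304, 80, 32, 32) [0.572  0.1759 0.031 ]
561.0 366.5 94.0 (353, 80, 28, 30) [0.6209 0.1847 0.031 ]
knob [320.43325706 179.4187643 ] [0.5863 0.0934 0.071 ] corner [0.4797 0.0743 0.012 ] [0.6909 0.1109 0.012 ]
1121.5 274.8 97.2 (257, 78, 37, 40) [0.5233 0.1671 0.031 ]
924.0 321.7 95.7 (306, 80, 32, 33) [0.572 0.176 0.031]
580.0 369.3 94.8 (356, 81, 28, 29) [0.621  0.1844 0.031 ]
knob [322.79034691 180.42533937] [0.5863 0.0934 0.071 ] corner [0.4774 0.075  0.012 ] [0.6873 0.1114 0.012 ]
1123.0 276.4 97.6 (258, 78, 38, 40) [0.5235 0.167  0.031 ]
919.5 323.5 96.0 (308, 80, 32, 33) [0.5721 0.176  0.031 ]
570.5 371.0 94.8 (358, 81, 28, 30) [0.6208 0.1846 0.031 ]
knob [324.47364514 181.16481069] [0.5863 0.0934 0.071 ] corner [0.4759 0.0753 0.012 ] [0.6849 0.1117 0.012 ]
```

View pics/d2.png

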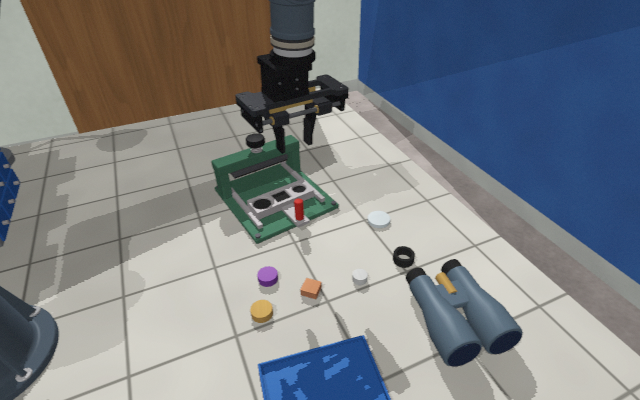

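```bash
python3 - <<'E'
from h import *
go([.54,-.17,.2],9.8)
E
```

```text
at [0.584  0.0817 0.2136] az 8.7 q6 -0.24 F [-0.6  0.2  0. ] gap mm 50.0 t 8.7
  turn [-0.029 -0.043 -0.019] shift now [-24.26  -8.12   0.55] shift after turn [-24.06  -8.62   1.36]
```

>>> {"method": "apply_moves", "body": {"steps": [[[0,0,0,-0.029,-0.043,-0.019],[-4,-1.4,0.2,0,0,0],[-4,-1.4,0.2,0,0,0],[-4,-1.4,0.2,0,0,0],[-4,-1.4,0.2,0,0,0],[-4,-1.4,0.2,0,0,0],[-4,-1.4,0.2,0,0,0],[0,0,0,0,0,0]]], "fingers": 8.7}}

```text
time_s: 9.45
ee_pos: [0.5368, -0.1736, 0.188]
tool_rot: [0.641, 0.768, -0.004, -0.009]
contact_force: [-1.2, -0.0, -0.6]
grip_width: 0.998
```

```bash
python3 - <<'E'
from h import *
import pickle
snap('wrist');c=snap('wrist','w6.png');pickle.dump(c,open('w6.pkl','wb'));go([.54,-.17,.2],9.8)
E
```

```text
at [ 0.5366 -0.1692  0.188 ] az 10.5 q6 -0.68 F [ 0.  -0.9 -0.1] gap mm 87.0 t 9.6
  turn [-0.019 -0.012  0.011] shift now [-0.12  0.3  -1.2 ] shift after turn [-0.13  0.32 -1.2 ]
```

View pics/w6.png

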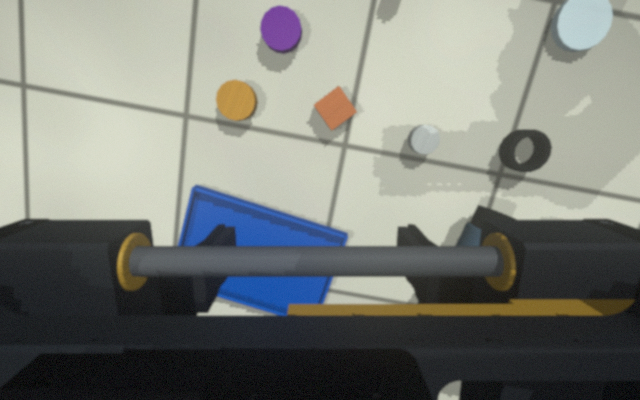

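Wrist view: brass (236,101), purple (281,29), copper (335,108), aluminium (425,139) and the tray's near edge from (194,188) to (347,234).

```bash
cat > find.py <<'E'
from h import *
C=dict(brass=((12,120,70),(28,255,255)),cop=((4,90,60),(12,255,255)))
def square(c,roi=None):
    r=blob(c,*C['cop'],roi); 
    H=cv2.convexHull(r[2])[:,0].astype(float)
    W=np.array([onz(c,u,v,.016)[:2] for u,v in H]);rect=cv2.minAreaRect((W*1000).astype(np.float32));return r[0],rect
E
python3 - <<'E'
from find import *
import pickle
c=pickle.load(open('w6.pkl','rb'))
print('o',-c['R'].T@c['t'])
r=blob(c,*C['brass'],(200,70,280,130));print('brass',r[:2],cv2.boundingRect(r[2]),onz(c,*r[0],.012))
print('cop',square(c,(300,75,370,140)))
for p in ((338,86),(357,107),(334,129),(314,108)): print(onz(c,*p,.016).round(4))
G=cv2.cvtColor(c['image'],cv2.COLOR_RGB2BGR)
cv2.imwrite('pics/c6.png',cv2.resize(G[70:180,200:460],None,fx=3,fy=3,interpolation=cv2.INTER_CUBIC))
for p in ((194,188),(347,234)): print('tray',onz(c,*p,.014).round(4))
E
```

```text
o [ 0.52702083 -0.10783425  0.35096781]
brass (array([235.8356368 , 100.01188884]), 1121.5) (217, 81, 39, 39) [ 0.43649055 -0.1028446   0.012     ]
cop (array([334.90658747, 108.13264939]), ((537.3715209960938, -92.90313720703125), (31.307552337646484, 31.025325775146484), 46.63152313232422))
[ 0.5361 -0.0714  0.016 ]
[ 0.5589 -0.0877  0.016 ]
[ 0.5403 -0.1131  0.016 ]
[ 0.5165 -0.0964  0.016 ]
tray [ 0.4034 -0.2018  0.014 ]
tray [ 0.5766 -0.2224  0.014 ]
```

View pics/c6.png

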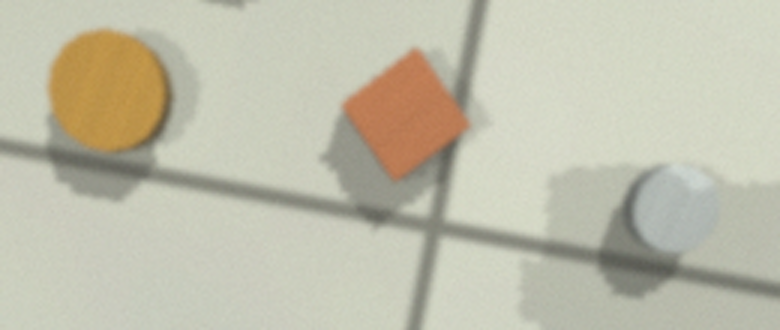

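```bash
python3 - <<'E'
from find import *
import pickle
c=pickle.load(open('w6.pkl','rb'))
P=[onz(c,200+u/3,70+v/3,.016) for u,v in ((417,48),(469,125),(396,181),(341,104))]
for i in range(4):
    d=P[(i+1)%4]-P[i];print(np.degrees(np.arctan2(d[1],d[0])).round(1),np.linalg.norm(d).round(4))
print(np.mean(P,0))
r=blob(c,*C['cop'],(300,75,370,140));print(cv2.approxPolyDP(r[2],5,True)[:,0].tolist(),r[1])
print('alu',onz(c,200+673/3,70+208/3,.014))
E
```

```text
-43.6 0.0304
-132.4 0.0305
136.9 0.0315
45.6 0.0308
[ 0.53759451 -0.09287235  0.016     ]
[[339, 87], [315, 105], [332, 129], [355, 111]] 926.0
alu [ 0.63393173 -0.10652101  0.014     ]
```

```bash
python3 - <<'E'
from h import *
go([.5375,-.0929,.1],46)
E
```

```text
at [ 0.5366 -0.1692  0.188 ] az 10.5 q6 -0.68 F [ 0.  -0.9 -0.1] gap mm 87.0 t 9.6
  turn [-0.014 -0.018 -0.62 ] shift now [7.38 1.63 8.87] shift after turn [5.24 5.55 8.8 ]
```

>>> {"method": "apply_moves", "body": {"steps": [[[0,0,0,0,0,-0.13],[0,0,0,0,0,-0.13],[0,0,0,0,0,-0.13],[0,0,0,0,0,-0.13],[0,0,0,-0.014,-0.018,-0.12],[2.6,2.8,4,0,0,0],[2.6,2.8,4,0,0,0],[0,0,0,0,0,0]]]}}

```text
time_s: 10.35
ee_pos: [0.5333, -0.0829, 0.1096]
tool_rot: [0.347, 0.938, 0.005, -0.004]
contact_force: [-0.7, 0.4, 0.0]
grip_width: 0.999
```

```bash
python3 - <<'E'
from h import *
snap('wrist');go([.5375,-.0929,.1],46);snap('wrist','w7.png')
E
```

```text
at [ 0.5357 -0.0852  0.1115] az 49.3 q6 -1.24 F [ 0.4  0.2 -0.6] gap mm 86.8 t 10.4
  turn [ 0.008 -0.005  0.058] shift now [-0.65 -0.48  1.14] shift after turn [-0.67 -0.43  1.15]
```

View pics/w7.png

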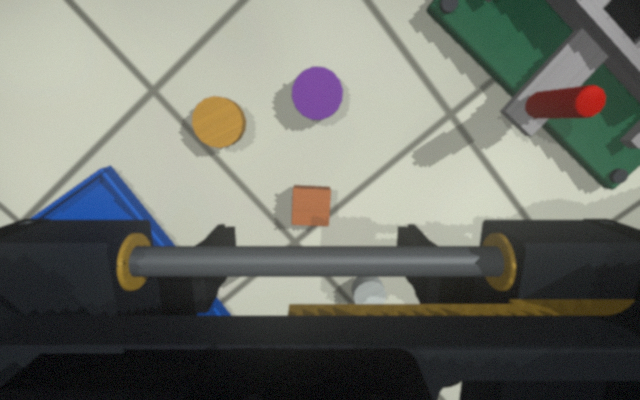

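```bash
python3 - <<'E'
from find import *
c=snap('wrist');r=square(c,(270,175,350,235));print(r)
go([r[1][0][0]/1000,r[1][0][1]/1000,.008],46)
E
```

```text
(array([310.70951669, 201.42600897]), ((536.554443359375, -92.0215835571289), (31.30307960510254, 33.54124450683594), 46.422367095947266))
at [ 0.539  -0.0889  0.1141] az 49.2 q6 -1.24 F [0.6 0.1 0.5] gap mm 86.9 t 10.5
  turn [0.011 0.003 0.056] shift now [ 1.000e-02 -5.100e-01  1.061e+01] shift after turn [-0.04 -0.4  10.61]
```

>>> {"method": "apply_moves", "body": {"steps": [[[0,-0.3,0,0.011,0.003,0.056],[0,0,3,0,0,0],[0,0,3,0,0,0],[0,0,2,0,0,0],[0,0,0,0,0,0],[0,0,0,0,0,0]]]}}

```text
time_s: 11.1
ee_pos: [0.5491, -0.099, 0.041]
tool_rot: [0.377, 0.926, -0.001, 0.013]
contact_force: [0.7, -0.1, -1.3]
grip_width: 1.004
```

```bash
python3 - <<'E'
from h import *
snap('side');go([.5372,-.0925,.008],46);snap('side');go([.5372,-.0925,.008],46)
E
```

```text
at [ 0.5492 -0.0991  0.0412] az 45.7 q6 -1.17 F [ 0.1 -0.  -0.3] gap mm 87.1 t 11.2
  turn [ 0.009  0.025 -0.005] shift now [ 1.4  -0.4   3.28] shift after turn [ 1.32 -0.36  3.32]
at [ 0.5491 -0.0989  0.0414] az 45.7 q6 -1.17 F [0.7 0.3 0.1] gap mm 86.9 t 11.2
  turn [ 0.009  0.025 -0.005] shift now [ 1.38 -0.41  3.3 ] shift after turn [ 1.3  -0.37  3.34]
```

>>> {"method": "apply_moves", "body": {"steps": [[[1.4,-0.4,1,0.009,0.025,-0.005],[0,0,1.5,0.003,0.003,0]]]}}

```text
time_s: 11.4
ee_pos: [0.5381, -0.0927, 0.0186]
tool_rot: [0.375, 0.927, -0.001, 0.001]
contact_force: [0.0, 0.6, 0.2]
grip_width: 1.004
```

```bash
python3 - <<'E'
from h import *
snap('side');snap('side');go([.5372,-.0925,.008],46)
E
```

```text
at [ 0.5383 -0.0929  0.0167] az 46.0 q6 -1.17 F [-0.1  0.7  0.5] gap mm 87.1 t 11.5
  turn [-0.002  0.    -0.   ] shift now [ 0.11 -0.04  0.87] shift after turn [ 0.11 -0.04  0.87]
```

>>> {"method": "apply_moves", "body": {"steps": [[[0.1,0,0.9,0,0,0],[0,0,0,0,0,0]]]}}

```text
time_s: 11.7
ee_pos: [0.5374, -0.092, 0.0064]
tool_rot: [0.375, 0.927, -0.001, -0.001]
contact_force: [1.0, 0.5, 0.4]
grip_width: 1.001
```

```bash
python3 - <<'E'
from h import *
snap('side');go([.5372,-.0925,.008],46)
c=snap('side');cv2.imwrite('pics/d3.png',cv2.resize(cv2.cvtColor(c['image'][180:360,210:450],cv2.COLOR_RGB2BGR),None,fx=3,fy=3))
E
```

```text
at [ 0.538  -0.0923  0.0069] az 46.0 q6 -1.17 F [0.1 0.6 0.6] gap mm 87.0 t 11.8
  turn [-0.001  0.001 -0.   ] shift now [ 0.04 -0.07 -0.11] shift after turn [ 0.04 -0.07 -0.11]
```

View pics/d3.png

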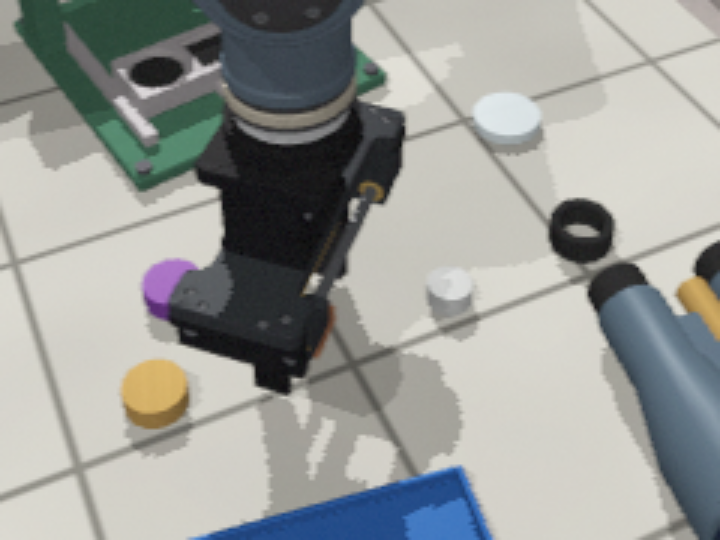

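>>> {"method": "apply_moves", "body": {"steps": [[[0,0,-0.15,0,0,0],[0,0,0,0,0,0],[0,0,0,0,0,0],[0,0,0,0,0,0],[0,0,0,0,0,0],[0,0,0,0,0,0],[0,0,0,0,0,0],[0,0,0,0,0,0],[0,0,0,0,0,0]]], "fingers": 2.0, "newtons": 35}}

```text
time_s: 12.7
ee_pos: [0.5393, -0.0928, 0.0101]
tool_rot: [0.375, 0.927, -0.001, 0.002]
contact_force: [0.4, 0.3, -0.2]
grip_width: 0.362
```

```bash
python3 - <<'E'
from h import *
go([.5721,.1760,.08],9.8)
E
```

```text
at [ 0.5393 -0.0928  0.0101] az 46.0 q6 -1.17 F [ 0.4  0.3 -0.2] gap mm 31.5 t 12.7
  turn [0.001 0.004 0.632] shift now [16.29 21.61 -7.06] shift after turn [25.93  7.8  -6.99]
```

>>> {"method": "apply_moves", "body": {"steps": [[[0,0,-2,0,0,0],[0,0,-4,0,0,0],[0,0,-4,0,0,0],[0,0,0,0,0,0.13],[0,0,0,0,0,0.13],[0,0,0,0,0,0.13],[0,0,0,0,0,0.13],[0,0,0,0,0,0.12]]]}}

```text
time_s: 13.5
ee_pos: [0.5373, -0.0919, 0.1127]
tool_rot: [0.657, 0.754, -0.001, 0.0]
contact_force: [0.4, -0.4, -1.4]
grip_width: 0.357
```

```bash
python3 - <<'E'
from h import *
go([.5721,.1760,.1],9.8);snap('wrist','w8.png')
E
```

```text
at [ 0.5373 -0.0919  0.1127] az 7.9 q6 -0.51 F [ 0.4 -0.4 -1.4] gap mm 31.1 t 13.5
  turn [-0.001  0.001 -0.033] shift now [26.06  7.12  1.23] shift after turn [25.81  7.99  1.27]
```

View pics/w8.png

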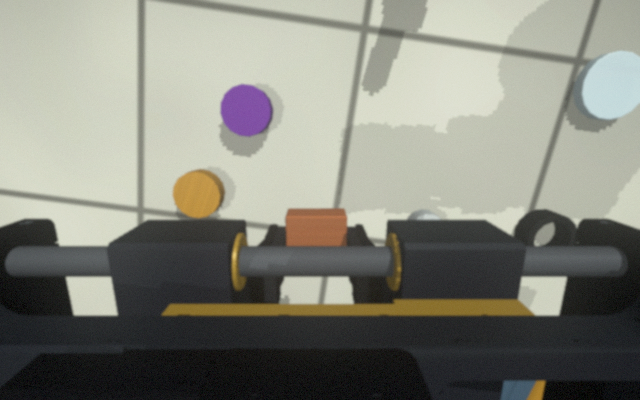

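```bash
python3 - <<'E'
from h import *
c=snap('wrist');he=np.array(c['hand_eye']);inv=np.linalg.inv(he)
def pt(p):
    q=inv@np.r_[p,1];r=c['mtx']@q[:3];return (r[:2]/r[2]).round(1)
for p in ((.016,-.016,-.006),(.016,.016,-.006),(.016,-.016,.01),(.016,.016,.01)): print(pt(p))
cv2.imwrite('pics/c8.png',cv2.resize(cv2.cvtColor(c['image'][190:260,260:380],cv2.COLOR_RGB2BGR),None,fx=6,fy=6))
E
```

```text
[286.7 217.5]
[349.2 217.5]
[289.2 208.8]
[346.3 208.9]
```

View pics/c8.png

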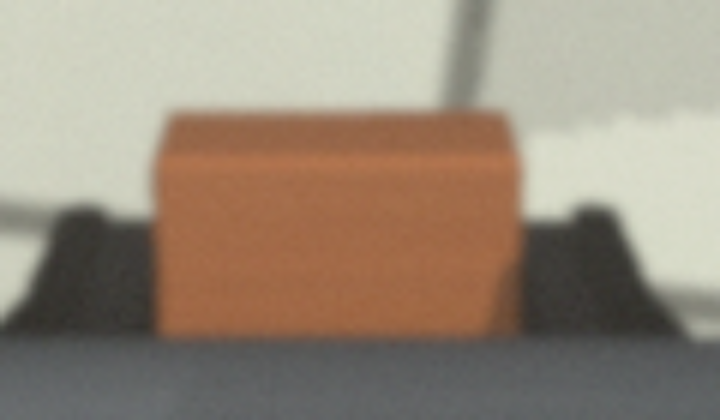

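>>> {"method": "apply_moves", "body": {"steps": [[[0,0,0,0,0,-0.033],[4.2,1.3,0,0,0,0],[4.2,1.3,0,0,0,0],[4.2,1.3,0,0,0,0],[4.2,1.3,0,0,0,0],[4.2,1.3,0,0,0,0],[3.5,1.1,0,0,0,0],[0,0,0,0,0,0]]]}}

```text
time_s: 14.4
ee_pos: [0.5687, 0.1694, 0.1103]
tool_rot: [0.634, 0.773, -0.001, 0.0]
contact_force: [-0.5, -0.0, -1.5]
grip_width: 0.363
```

```bash
python3 - <<'E'
from h import *
snap('wrist');go([.5721,.1760,.06],9.8);snap('wrist','w9.png')
E
```

```text
at [0.5681 0.1674 0.1101] az 11.2 q6 -0.09 F [ 0.4  0.4 -1.2] gap mm 31.2 t 14.4
  turn [-0.003  0.003  0.024] shift now [0.78 0.57 5.  ] shift after turn [0.78 0.54 5.01]
```

View pics/w9.png

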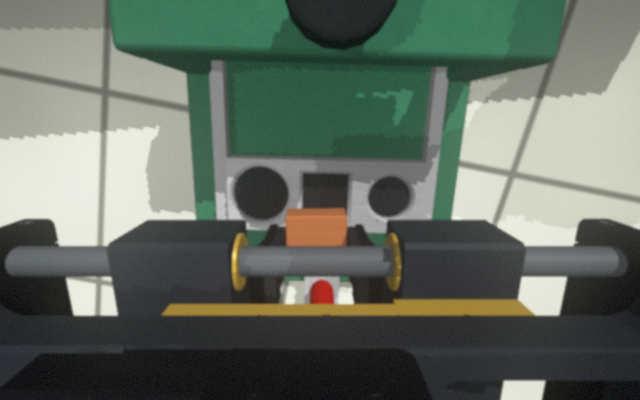

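>>> {"method": "apply_moves", "body": {"steps": [[[0.8,0.5,0,0,0.003,0.024],[0,0,2,0,0,0],[0,0,2,0,0,0],[0,0,1,0,0,0],[0,0,0,0,0,0]]]}}

```text
time_s: 15.0
ee_pos: [0.5711, 0.1671, 0.0586]
tool_rot: [0.645, 0.764, -0.003, -0.001]
contact_force: [0.0, -0.2, -1.2]
grip_width: 0.358
```

```bash
python3 - <<'E'
from h import *
snap('wrist');go([.5719,.1757,.038],9.8);c=snap('wrist','w10.png')
k=cv2.inRange(cv2.cvtColor(c['image'],cv2.COLOR_RGB2HSV),(0,0,0),(180,255,62));kk=k*0;kk[90:235,150:450]=k[90:235,150:450]
for ct in sorted(cv2.findContours(kk,0,1)[0],key=cv2.contourArea)[::-1][:4]: 
    M=cv2.moments(ct);u,v=M['m10']/M['m00'],M['m01']/M['m00'];print(cv2.contourArea(ct),cv2.boundingRect(ct),onz(c,u,v,.031).round(4))
E
```

```text
at [0.5716 0.1671 0.0592] az 9.6 q6 -0.07 F [-0.4  0.7 -1.4] gap mm 31.9 t 15.1
  turn [-0.004  0.003 -0.003] shift now [0.84 0.19 2.12] shift after turn [0.84 0.18 2.12]
3732.5 (150, 181, 135, 54) [0.5168 0.1655 0.031 ]
2162.5 (377, 188, 73, 47) [0.6252 0.1835 0.031 ]
1031.0 (293, 187, 57, 27) [0.5705 0.1859 0.031 ]
96.0 (348, 226, 17, 9) [0.5961 0.1677 0.031 ]
```

View pics/w10.png

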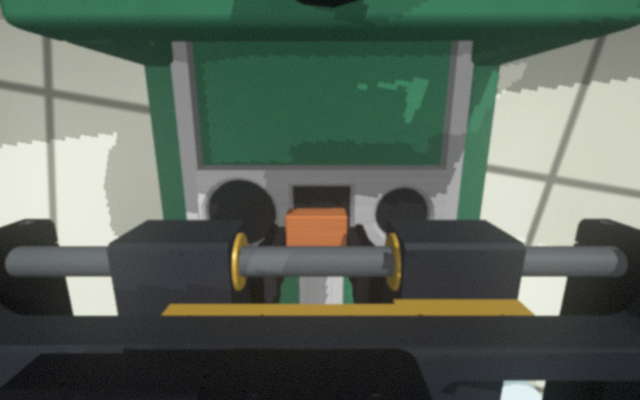

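```bash
python3 - <<'E'
from h import *
c=snap('wrist');cv2.imwrite('pics/c10.png',cv2.resize(cv2.cvtColor(c['image'][170:250,270:370],cv2.COLOR_RGB2BGR),None,fx=7,fy=7))
print(onz(c,321.5,186.5,.034))
go([.5719,.1757,.038],9.8)
E
```

```text
[0.57020669 0.1929832  0.034     ]
at [0.5727 0.168  0.0605] az 9.6 q6 -0.07 F [ 0.3  0.1 -1.4] gap mm 31.3 t 15.2
  turn [-0.001  0.003 -0.003] shift now [0.78 0.05 2.25] shift after turn [0.77 0.05 2.25]
```

View pics/c10.png

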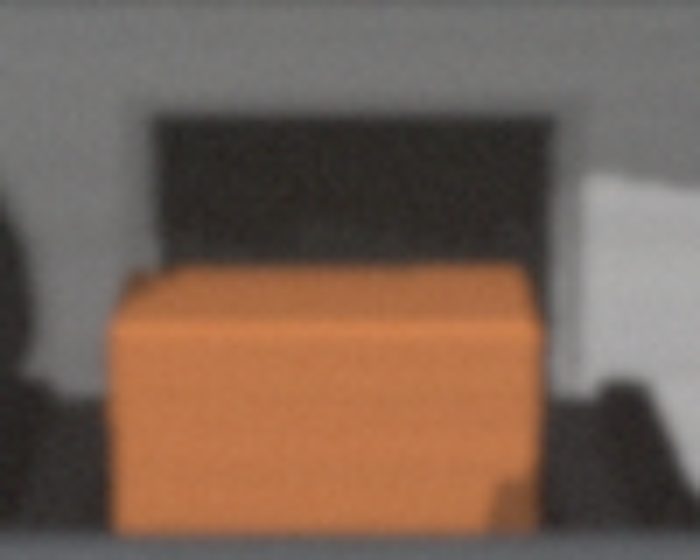

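>>> {"method": "apply_moves", "body": {"steps": [[[0.8,0.1,0.4,0,0.003,0]]]}}

```text
time_s: 15.25
ee_pos: [0.5735, 0.1755, 0.0576]
tool_rot: [0.646, 0.763, 0.001, 0.0]
contact_force: [0.5, 0.7, -0.7]
grip_width: 0.362
```

```bash
python3 - <<'E'
from h import *
snap('side');snap('side');go([.5724,.1757,.038],9.8)
E
```

```text
at [0.5725 0.1768 0.0568] az 9.6 q6 -0.06 F [-0.3  1.  -1.7] gap mm 31.3 t 15.3
  turn [-0.    -0.001 -0.003] shift now [-0.11 -0.03  1.88] shift after turn [-0.11 -0.03  1.88]
```

>>> {"method": "apply_moves", "body": {"steps": [[[-0.1,-0.05,1.1,0,0,-0.003]]]}}

```text
time_s: 15.45
ee_pos: [0.5737, 0.1765, 0.0471]
tool_rot: [0.644, 0.765, 0.002, 0.001]
contact_force: [1.0, -0.1, -1.0]
grip_width: 0.359
```

```bash
python3 - <<'E'
from h import *
snap('side');snap('side');go([.5724,.1757,.038],9.8);c=snap('wrist');cv2.imwrite('pics/c11.png',cv2.resize(cv2.cvtColor(c['image'][170:250,270:370],cv2.COLOR_RGB2BGR),None,fx=7,fy=7))
E
```

```text
at [0.5711 0.1759 0.0446] az 9.9 q6 -0.06 F [-0.4 -0.4 -1.6] gap mm 31.5 t 15.6
  turn [-0.003 -0.001  0.001] shift now [-0.04  0.13  0.66] shift after turn [-0.04  0.13  0.66]
```

View pics/c11.png

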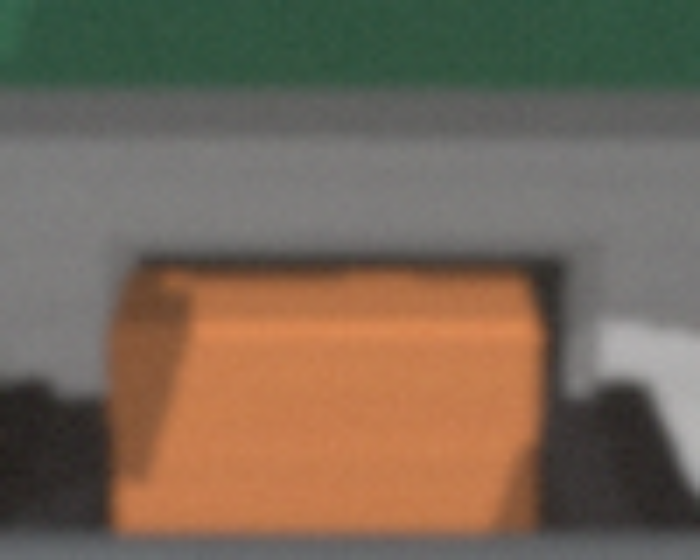

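>>> {"method": "apply_moves", "body": {"steps": [[[-0.05,0.15,0.4,0,0,0]]]}}

```text
time_s: 15.7
ee_pos: [0.573, 0.1757, 0.041]
tool_rot: [0.644, 0.765, -0.0, -0.001]
contact_force: [-0.5, -0.0, -1.3]
grip_width: 0.365
```

```bash
python3 - <<'E'
from h import *
snap('side');snap('side');go([.5724,.1757,.038],9.8)
E
```

```text
at [0.5727 0.1755 0.0403] az 9.8 q6 -0.06 F [-0.1  0.8 -1.8] gap mm 31.1 t 15.8
  turn [-0.003 -0.001  0.001] shift now [ 0.03 -0.03  0.23] shift after turn [ 0.03 -0.03  0.23]
```

>>> {"method": "apply_moves", "body": {"steps": [[[0,0,0.35,0,0,0]]]}}

```text
time_s: 15.9
ee_pos: [0.5732, 0.1756, 0.0378]
tool_rot: [0.644, 0.765, -0.001, -0.001]
contact_force: [-7.2, -0.3, 36.6]
grip_width: 0.36
```

```bash
python3 - <<'E'
from h import *
snap('side');snap('side');go([.5724,.1757,.038],9.8);c=snap('wrist');cv2.imwrite('pics/c12.png',cv2.resize(cv2.cvtColor(c['image'][170:250,270:370],cv2.COLOR_RGB2BGR),None,fx=7,fy=7))
E
```

```text
at [0.5732 0.1756 0.0381] az 9.8 q6 -0.06 F [-2.7  0.2  6.4] gap mm 31.4 t 16.0
  turn [-0.002 -0.001  0.001] shift now [ 0.03 -0.08  0.01] shift after turn [ 0.03 -0.08  0.01]
```

View pics/c12.png

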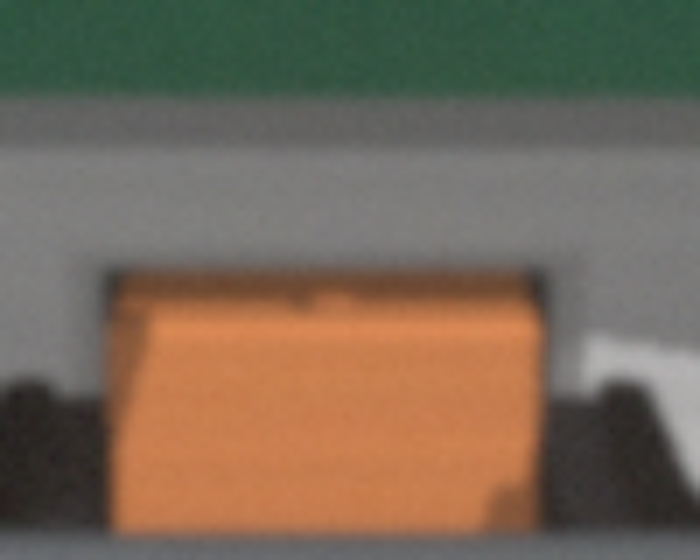

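The square bottomed at the expected height, so I'm releasing and rising.

>>> {"method": "apply_moves", "body": {"steps": [[[0,0,0,0,0,0],[0,0,0,0,0,0],[0,0,0,0,0,0],[0,0,-1,0,0,0],[0,0,-3,0,0,0],[0,0,-3,0,0,0],[0,0,-3,0,0,0],[-3,0,-3,0,0,0],[-4,0,-2,0,0,0],[-4,0,-2,0,0,0],[0,0,0,0,0,0]]], "fingers": 5}}

```text
time_s: 17.15
ee_pos: [0.5937, 0.0647, 0.2181]
tool_rot: [0.642, 0.767, -0.0, 0.001]
contact_force: [0.1, 0.7, 0.5]
grip_width: 0.576
```

```bash
python3 - <<'E'
from h import *
snap('side');go([.4365,-.1028,.15],9.8);snap('wrist','w13.png');snap('scene','s13.png')
E
```

```text
at [0.5921 0.0668 0.2167] az 10.1 q6 -0.25 F [-0.8  0.6 -0. ] gap mm 49.9 t 17.2
  turn [-0.002 -0.001  0.006] shift now [-13.96 -18.28   6.69] shift after turn [-14.06 -18.21   6.67]
```

View pics/w13.png

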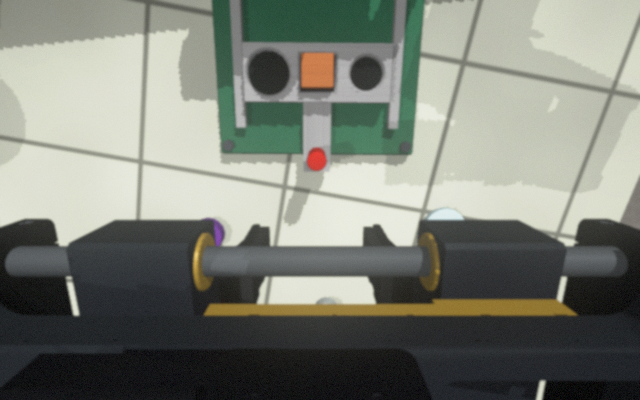

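View pics/s13.png

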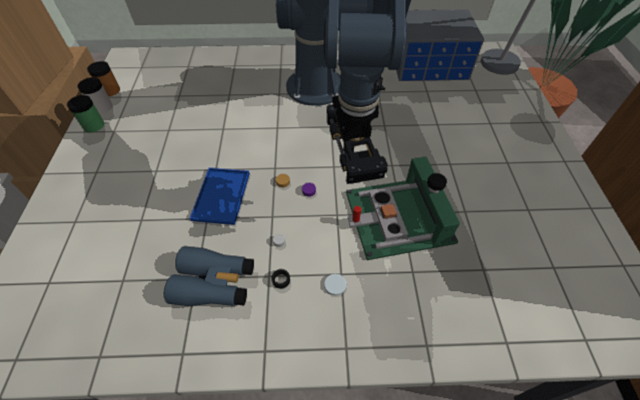

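The square is seated at (318,70). Next is the brass disc, with jaws at az −35.

>>> {"method": "apply_moves", "body": {"steps": [[[0,0,0,0,0,0.13],[0,0,0,0,0,0.13],[0,0,0,0,0,0.13],[0,0,0,0,0,0.13],[0,0,0,0,0,0.13],[0,0,0,0,0,0.13],[0,0,0,0,0,0]]], "fingers": 8.7}}

```text
time_s: 18.0
ee_pos: [0.5798, 0.0805, 0.2055]
tool_rot: [0.889, 0.458, -0.012, -0.009]
contact_force: [0.2, 0.5, -0.7]
grip_width: 0.992
```

```bash
python3 - <<'E'
from h import *
snap('side');go([.4365,-.1028,.12],-35)
E
```

```text
at [0.5796 0.0806 0.2053] az -35.3 q6 0.56 F [0.1 0.3 0.2] gap mm 86.6 t 18.1
  turn [-0.029  0.013 -0.006] shift now [-23.12  -0.83   8.87] shift after turn [-23.23  -1.2    8.53]
```

>>> {"method": "apply_moves", "body": {"steps": [[[0,0,0,-0.029,0.013,0],[-4.6,-0.2,1.3,0,0,0],[-4.6,-0.2,1.3,0,0,0],[-4.6,-0.2,1.3,0,0,0],[-4.6,-0.2,1.3,0,0,0],[-4.6,-0.2,1.3,0,0,0],[-4.6,-0.2,1.3,0,0,0]]]}}

```text
time_s: 18.75
ee_pos: [0.414, -0.1373, 0.1238]
tool_rot: [0.878, 0.478, 0.004, 0.002]
contact_force: [0.3, -0.7, -0.1]
grip_width: 0.998
```

```bash
python3 - <<'E'
from find import *
snap('side');snap('side');snap('side')
for i in range(2):
    c=snap('wrist','w14.png');r=blob(c,*C['brass'],(150,60,500,235))
    p=onz(c,*r[0],.0135);print(r[:2],cv2.boundingRect(r[2]),p)
go([p[0],p[1],.05],-35)
E
```

```text
(array([316.41566069, 146.21805329]), 1532.5) (294, 124, 45, 46) [ 0.43670766 -0.1030311   0.0135    ]
(array([315.52395013, 147.85083115]), 1524.0) (294, 125, 44, 46) [ 0.43678114 -0.10301964  0.0135    ]
at [ 0.4155 -0.1366  0.1242] az -33.1 q6 -0.01 F [-0.1  0.7  0.5] gap mm 87.0 t 19.0
  turn [ 0.007 -0.005  0.033] shift now [ 3.94 -0.11  7.44] shift after turn [ 3.98 -0.18  7.42]
```

View pics/w14.png

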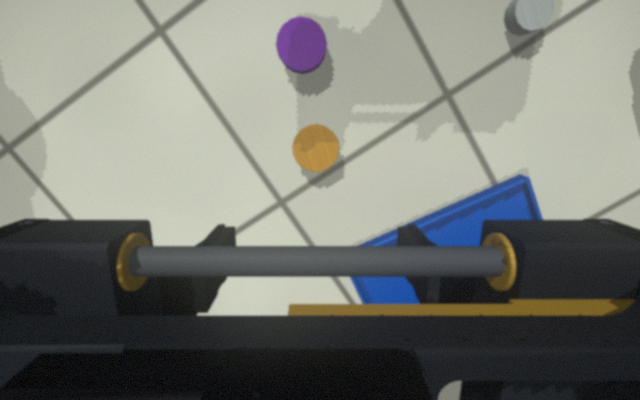

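>>> {"method": "apply_moves", "body": {"steps": [[[2,-0.1,0,0.007,-0.005,0.033],[2,-0.1,0,0,0,0],[0,0,3,0,0,0],[0,0,3,0,0,0]]]}}

```text
time_s: 19.4
ee_pos: [0.4464, -0.0972, 0.068]
tool_rot: [0.884, 0.468, 0.006, 0.007]
contact_force: [-0.6, 0.3, 0.0]
grip_width: 0.995
```

```bash
python3 - <<'E'
from h import *
snap('side');snap('side');go([.4367,-.1030,.009],-35)
E
```

```text
at [ 0.4436 -0.0964  0.0658] az -34.2 q6 0.13 F [-0.1  0.4  0.8] gap mm 86.5 t 19.5
  turn [ 0.008 -0.002  0.013] shift now [-0.95 -0.24  5.67] shift after turn [-0.94 -0.18  5.68]
```

>>> {"method": "apply_moves", "body": {"steps": [[[-0.9,-0.2,1.5,0.008,-0.002,0.013],[-0.1,0,2.5,0,0,0]]]}}

```text
time_s: 19.7
ee_pos: [0.4404, -0.102, 0.0282]
tool_rot: [0.885, 0.465, 0.002, 0.003]
contact_force: [0.3, 0.3, 0.3]
grip_width: 1.004
```

```bash
python3 - <<'E'
from h import *
snap('side');snap('side');go([.4367,-.1030,.009],-35)
E
```

```text
at [ 0.4385 -0.1011  0.0262] az -34.6 q6 0.13 F [-0.3 -0.   1.1] gap mm 87.2 t 19.8
  turn [ 0.001 -0.001  0.007] shift now [-0.26 -0.05  1.72] shift after turn [-0.26 -0.04  1.72]
```

>>> {"method": "apply_moves", "body": {"steps": [[[-0.3,-0.1,1.6,0,0,0]]]}}

```text
time_s: 19.9
ee_pos: [0.4381, -0.1029, 0.0121]
tool_rot: [0.885, 0.466, 0.002, 0.002]
contact_force: [0.5, -1.1, -0.4]
grip_width: 1.0
```

```bash
python3 - <<'E'
from h import *
snap('side');snap('side');go([.4367,-.1030,.009],-35)
E
```

```text
at [ 0.4361 -0.1024  0.0106] az -34.5 q6 0.12 F [-0.   0.4  0.4] gap mm 87.1 t 20.0
  turn [-0.    -0.     0.009] shift now [-0.02  0.08  0.16] shift after turn [-0.02  0.08  0.16]
```

>>> {"method": "apply_moves", "body": {"steps": [[[0,0.05,0.15,0,0,0],[0,0,0.05,0,0,0],[0,0,0,0,0,0],[0,0,0,0,0,0],[0,0,0,0,0,0],[0,0,0,0,0,0],[0,0,0,0,0,0],[0,0,0,0,0,0]]], "fingers": 3}}

```text
time_s: 20.8
ee_pos: [0.4392, -0.1028, 0.0133]
tool_rot: [0.885, 0.467, 0.002, 0.003]
contact_force: [1.3, -0.3, -0.6]
grip_width: 0.43
```

```bash
python3 - <<'E'
from h import *
go([.5234,.1671,.1],-35)
E
```

```text
at [ 0.4392 -0.1028  0.0133] az -34.4 q6 0.12 F [ 1.3 -0.3 -0.6] gap mm 37.4 t 20.8
  turn [ 0.007 -0.001  0.011] shift now [27.04 -8.23 -8.69] shift after turn [26.93 -8.58 -8.67]
```

```bash
python3 - <<'E'
from h import *
c=snap('wrist','w15.png');d=snap('side');cv2.imwrite('pics/d15.png',cv2.resize(cv2.cvtColor(d['image'][200:360,150:350],cv2.COLOR_RGB2BGR),None,fx=3.5,fy=3.5));st()
E
```

```text
t 20.9 p [ 0.4392 -0.1027  0.0133] rot [[0.565, 0.825, 0.006], [0.825, -0.565, -0.003], [0.001, 0.007, -1.0]] F [-0.5  0.1 -0.7] g 0.4335548161738962 q [-0.48  0.7   2.02  0.    0.41  0.12]
```

View pics/w15.png

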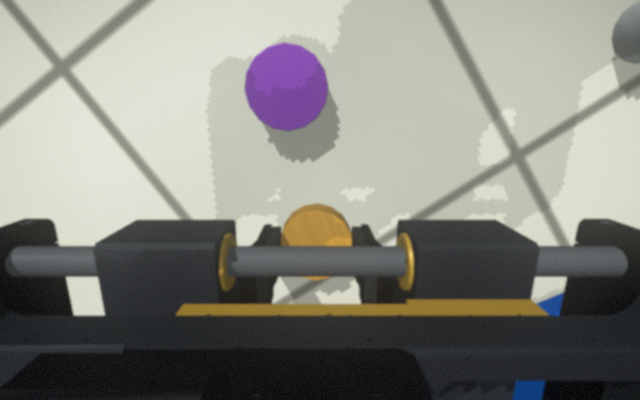

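View pics/d15.png

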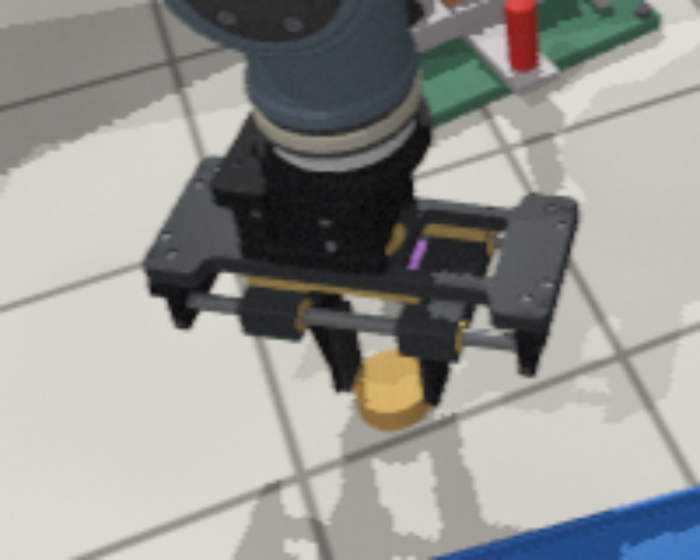

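The grip is too shallow, with the tool tip at 13 mm. I'll reopen, lower and regrip.

>>> {"method": "apply_moves", "body": {"steps": [[[0,0,0,0,0,0],[0,0,0,0,0,0],[0,0,0.5,0,0,0]]], "fingers": 5.5}}

```text
time_s: 21.2
ee_pos: [0.4396, -0.103, 0.0083]
tool_rot: [0.884, 0.467, 0.002, 0.003]
contact_force: [0.1, -0.2, 0.4]
grip_width: 0.597
```

```bash
python3 - <<'E'
from h import *
snap('side');snap('side');go([.4367,-.1030,.008],-35);c=snap('wrist','w16.png')
E
```

```text
at [ 0.439  -0.1027  0.0076] az -34.4 q6 0.12 F [-0.4 -0.3 -0.6] gap mm 53.6 t 21.3
  turn [ 0.006 -0.001  0.011] shift now [-0.15 -0.17 -0.04] shift after turn [-0.15 -0.17 -0.04]
```

View pics/w16.png

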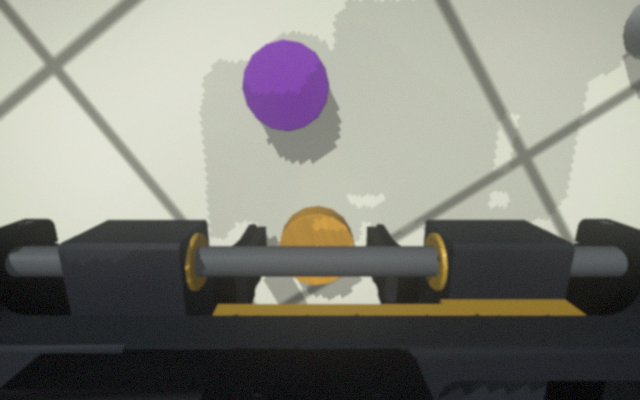

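```bash
python3 - <<'E'
from h import *
c=snap('wrist');print(onz(c,317,246,.016),onz(c,317,207,.016),onz(c,317,285,.016),onz(c,280,244,.016),onz(c,353,244,.016));go([.4367,-.1030,.008],-35)
E
```

```text
[ 0.43937264 -0.10215503  0.016     ] [ 0.45116066 -0.08488214  0.016     ] [ 0.42681576 -0.12055452  0.016     ] [ 0.42428058 -0.09044402  0.016     ] [ 0.45530739 -0.11176487  0.016     ]
at [ 0.439  -0.1027  0.0079] az -34.4 q6 0.12 F [ 0.4  0.5 -0.2] gap mm 54.5 t 21.4
  turn [ 0.006 -0.001  0.011] shift now [-0.15 -0.18 -0.01] shift after turn [-0.16 -0.17 -0.01]
```

>>> {"method": "apply_moves", "body": {"steps": [[[0,0,0,0,0,0],[0,0,0.05,0,0,0],[0,0,0,0,0,0],[0,0,0,0,0,0]]], "fingers": 2.5}}

```text
time_s: 21.8
ee_pos: [0.439, -0.1028, 0.0073]
tool_rot: [0.885, 0.466, 0.002, 0.002]
contact_force: [-0.2, -0.2, 0.3]
grip_width: 0.445
```

```bash
python3 - <<'E'
from h import *
go([.5234,.1671,.1],-35)
E
```

```text
at [ 0.439  -0.1028  0.0073] az -34.4 q6 0.12 F [-0.2 -0.2  0.3] gap mm 38.7 t 21.8
  turn [ 0.006 -0.001  0.011] shift now [27.05 -8.22 -9.29] shift after turn [26.94 -8.57 -9.27]
```

>>> {"method": "apply_moves", "body": {"steps": [[[0,0,-2,0,0,0],[0,0,-4,0,0,0],[0,0,-4,0,0,0],[4.3,-1.3,0,0,0,0],[4.3,-1.3,0,0,0,0],[4.3,-1.3,0,0,0,0],[4.3,-1.3,0,0,0,0],[4.3,-1.3,0,0,0,0],[3,-1,0,0,0,0]]]}}

```text
time_s: 22.7
ee_pos: [0.5188, 0.1448, 0.1108]
tool_rot: [0.888, 0.46, 0.002, 0.002]
contact_force: [0.5, -1.0, -1.7]
grip_width: 0.451
```

```bash
python3 - <<'E'
from h import *
snap('side');snap('side');go([.5234,.1671,.06],-35.2);c=snap('wrist','w17.png')
E
```

```text
at [0.5194 0.146  0.1108] az -35.0 q6 0.68 F [ 0.8  0.1 -1.4] gap mm 38.7 t 22.8
  turn [ 0.006 -0.004  0.004] shift now [ 1.95 -0.91  5.08] shift after turn [ 1.96 -0.89  5.08]
```

View pics/w17.png

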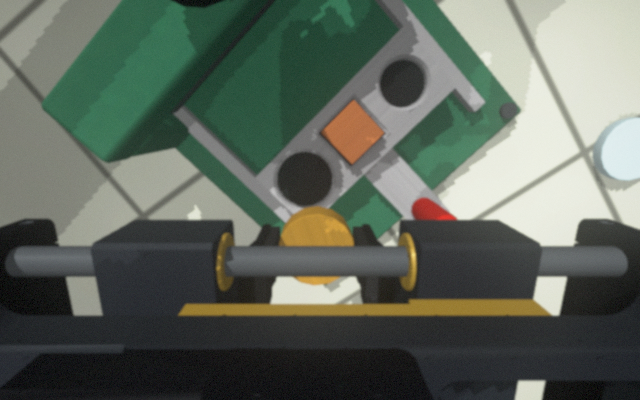

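```bash
cat >> find.py <<'E'
def dark(c,roi,z=.031,th=62):
    k=cv2.inRange(cv2.cvtColor(c['image'],cv2.COLOR_RGB2HSV),(0,0,0),(180,255,th));x0,y0,x1,y1=roi;kk=k*0;kk[y0:y1,x0:x1]=k[y0:y1,x0:x1]
    ct=max(cv2.findContours(kk,0,1)[0],key=cv2.contourArea);(u,v),ax,an=cv2.fitEllipse(ct)
    return (u,v),np.round(ax,1),onz(c,u,v,z).round(4)
E
python3 - <<'E'
from find import *
c=snap('wrist');print(dark(c,(270,145,340,210)),dark(c,(375,55,435,110)))
r=blob(c,*C['brass'],(270,195,365,245));x,y,w,h=cv2.boundingRect(r[2]);print(x,y,w,h);st()
E
```

```text
((304.3944396972656, 175.04623413085938), array([51.8, 52.9]), array([0.5237, 0.1675, 0.031 ])) ((401.9262390136719, 78.36703491210938), array([42. , 45.6]), array([0.6214, 0.1844, 0.031 ]))
279 207 76 38
t 22.9 p [0.5176 0.1427 0.1104] rot [[0.575, 0.818, 0.004], [0.818, -0.575, -0.002], [0.0, 0.004, -1.0]] F [ 0.   0.3 -2.8] g 0.45132799045451816 q [ 0.06  0.57  1.76 -0.    0.81  0.68]
```

>>> {"method": "apply_moves", "body": {"steps": [[[2.3,-0.9,0,0.004,-0.004,0.004],[0,0,2,0,0,0],[0,0,2.5,0,0,0]]]}}

```text
time_s: 23.2
ee_pos: [0.5241, 0.1635, 0.0667]
tool_rot: [0.889, 0.457, -0.0, 0.002]
contact_force: [0.6, -0.5, -1.5]
grip_width: 0.448
```

```bash
python3 - <<'E'
from h import *
snap('side');snap('side');go([.5235,.1673,.05],-35.2)
E
```

```text
at [0.5212 0.1629 0.0641] az -35.7 q6 0.73 F [ 0.4  0.4 -1. ] gap mm 38.7 t 23.3
  turn [-0.003  0.008 -0.008] shift now [ 0.51 -0.07  1.4 ] shift after turn [ 0.5  -0.07  1.41]
```

>>> {"method": "apply_moves", "body": {"steps": [[[0.5,-0.1,1.4,-0.003,0.008,-0.008]]]}}

```text
time_s: 23.4
ee_pos: [0.5241, 0.1661, 0.0511]
tool_rot: [0.888, 0.459, 0.001, 0.001]
contact_force: [0.6, 0.5, -1.4]
grip_width: 0.447
```

```bash
python3 - <<'E'
from h import *
snap('side');snap('side');go([.5235,.1673,.0353],-35.2);c=snap('wrist');cv2.imwrite('pics/c18.png',cv2.resize(cv2.cvtColor(c['image'][120:250,230:430],cv2.COLOR_RGB2BGR),None,fx=4,fy=4))
E
```

```text
at [0.5216 0.1662 0.0492] az -35.3 q6 0.72 F [-0.4 -0.3 -2.6] gap mm 39.1 t 23.5
  turn [-0.003  0.003 -0.001] shift now [0.2  0.09 1.39] shift after turn [0.2  0.09 1.39]
```

View pics/c18.png

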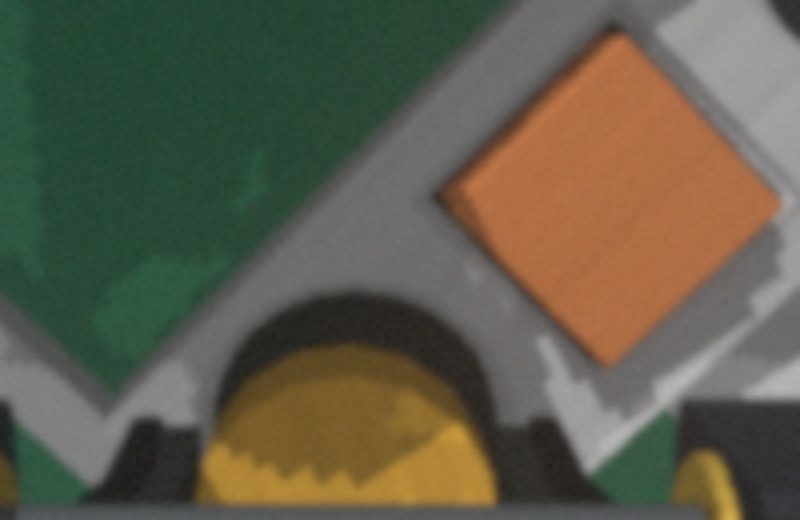

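>>> {"method": "apply_moves", "body": {"steps": [[[0.2,0.15,0.7,-0.003,0.003,0]]]}}

```text
time_s: 23.65
ee_pos: [0.5257, 0.1666, 0.0443]
tool_rot: [0.888, 0.459, 0.002, 0.001]
contact_force: [0.7, -0.2, -2.0]
grip_width: 0.443
```

```bash
python3 - <<'E'
from h import *
snap('side');snap('side');go([.5235,.1673,.0353],-35.2)
E
```

```text
at [0.525  0.1667 0.0432] az -35.3 q6 0.72 F [ 0.8 -0.6 -1.3] gap mm 39.0 t 23.8
  turn [ 0.002 -0.002 -0.002] shift now [-0.04 -0.16  0.78] shift after turn [-0.04 -0.15  0.79]
```

>>> {"method": "apply_moves", "body": {"steps": [[[0,-0.15,0.5,0,0,0]]]}}

```text
time_s: 23.85
ee_pos: [0.5247, 0.1675, 0.0389]
tool_rot: [0.888, 0.459, 0.002, 0.001]
contact_force: [0.7, -0.9, -1.8]
grip_width: 0.451
```

```bash
python3 - <<'E'
from h import *
snap('side');snap('side');go([.5235,.1673,.0353],-35.2)
E
```

```text
at [0.5233 0.1675 0.038 ] az -35.3 q6 0.72 F [ 0.7 -0.6 -1.9] gap mm 38.5 t 23.9
  turn [ 0.001 -0.001 -0.002] shift now [-0.01  0.03  0.27] shift after turn [-0.01  0.03  0.27]
```

>>> {"method": "apply_moves", "body": {"steps": [[[0,0,0.25,0,0,0]]]}}

```text
time_s: 24.05
ee_pos: [0.5235, 0.1676, 0.0357]
tool_rot: [0.888, 0.459, 0.001, 0.0]
contact_force: [0.7, -0.7, -1.5]
grip_width: 0.444
```

```bash
python3 - <<'E'
from h import *
snap('side');snap('side');go([.5235,.1673,.0353],-35.2)
E
```

```text
at [0.5233 0.1676 0.0354] az -35.3 q6 0.72 F [-0.7 -0.3 -2. ] gap mm 38.8 t 24.1
  turn [ 0.001 -0.001 -0.002] shift now [-0.02  0.03  0.01] shift after turn [-0.02  0.03  0.01]
```

>>> {"method": "apply_moves", "body": {"steps": [[[0,0,0,0,0,0],[0,0,0,0,0,0],[0,0,-0.1,0,0,0],[0,0,-1.5,0,0,0],[0,0,-3,0,0,0],[0,0,-3,0,0,0],[0,0,-3,0,0,0],[-4,0,-1,0,0,0],[-4,0,0,0,0,0]]], "fingers": 5}}

```text
time_s: 25.05
ee_pos: [0.4811, 0.1036, 0.1572]
tool_rot: [0.887, 0.462, 0.005, 0.002]
contact_force: [-0.4, -0.6, -0.6]
grip_width: 0.57
```

```bash
python3 - <<'E'
from h import *
snap('side');snap('side');go([.634,-.1065,.15],54.8);snap('wrist','w19.png');snap('scene','s19.png')
E
```

```text
at [0.4771 0.1017 0.156 ] az -35.2 q6 0.60 F [-0.2  0.3  0.2] gap mm 50.0 t 25.1
  turn [ 1.00e-03 -3.00e-03  1.57e+00] shift now [-7.95 24.83  0.65] shift after turn [24.82  7.97  0.6 ]
```

View pics/w19.png

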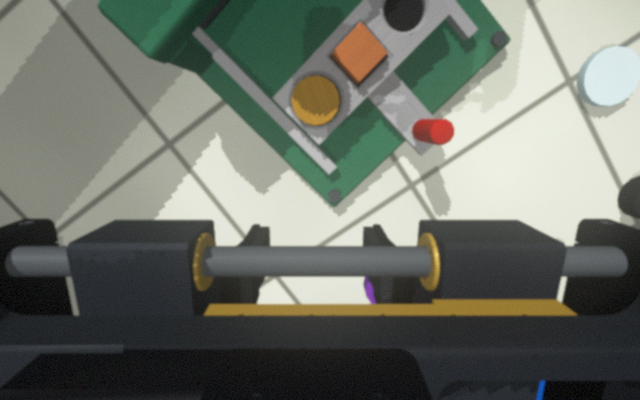

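View pics/s19.png

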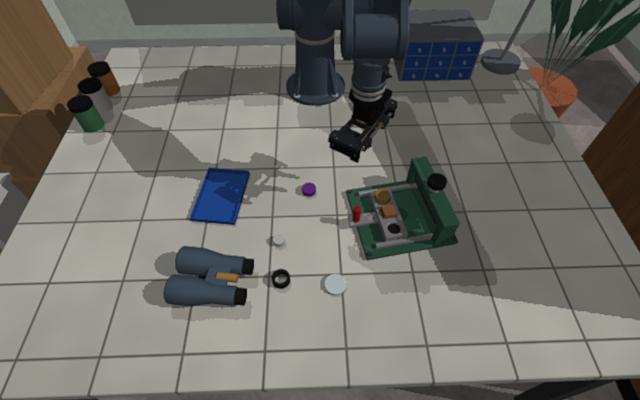

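Brass and copper are both seated. Now the aluminium disc, using az 55 with a turn of −1.57.

>>> {"method": "apply_moves", "body": {"steps": [[[0,0,0,0,0,-0.14],[0,0,0,0,0,-0.14],[0,0,0,0,0,-0.14],[0,0,0,0,0,-0.14],[0,0,0,0,0,-0.14],[0,0,0,0,0,-0.14],[0,0,0,0,0,-0.14],[0,0,0,0,0,-0.14],[0,0,0,0,0,-0.14],[0,0,0,0,0,-0.14],[0,0,0,0,0,-0.14]]], "fingers": 6}}

```text
time_s: 26.35
ee_pos: [0.492, 0.1132, 0.1539]
tool_rot: [0.282, 0.959, 0.004, 0.007]
contact_force: [-0.3, -0.3, -0.5]
grip_width: 0.692
```

```bash
python3 - <<'E'
from h import *
snap('side');go([.634,-.1065,.13],54.8)
E
```

```text
at [0.4922 0.1133 0.1539] az 57.4 q6 -1.00 F [-0.  -0.6  0.1] gap mm 60.1 t 26.4
  turn [0.013 0.011 0.046] shift now [-23.76 -10.91   2.52] shift after turn [-24.26  -9.78   2.39]
```

>>> {"method": "apply_moves", "body": {"steps": [[[0,0,0,0.013,0.011,0.046],[-4.2,-1.4,0.3,0,0,0],[-4.2,-1.4,0.3,0,0,0],[-4.2,-1.4,0.3,0,0,0],[-4.2,-1.4,0.3,0,0,0],[-4.2,-1.4,0.3,0,0,0],[-4.2,-1.4,0.3,0,0,0],[-4,-1.4,0.3,0,0,0]]]}}

```text
time_s: 27.2
ee_pos: [0.6818, -0.1325, 0.1287]
tool_rot: [0.306, 0.952, 0.001, -0.001]
contact_force: [1.3, 0.3, 0.4]
grip_width: 0.686
```

```bash
python3 - <<'E'
from h import *
import pickle
snap('side');snap('side');snap('side')
c=snap('wrist','w20.png');pickle.dump(c,open('w20.pkl','wb'));print(proj(c,(.634,-.1065,.014)));go([.634,-.1065,.05],54.8)
E
```

```text
[309.99610624 132.18005961]
at [ 0.6802 -0.1317  0.1282] az 54.4 q6 -1.30 F [-0.9  0.2  0.6] gap mm 60.0 t 27.4
  turn [ 0.002 -0.005 -0.008] shift now [ 5.18 -0.66  7.85] shift after turn [ 5.23 -0.61  7.82]
```

View pics/w20.png

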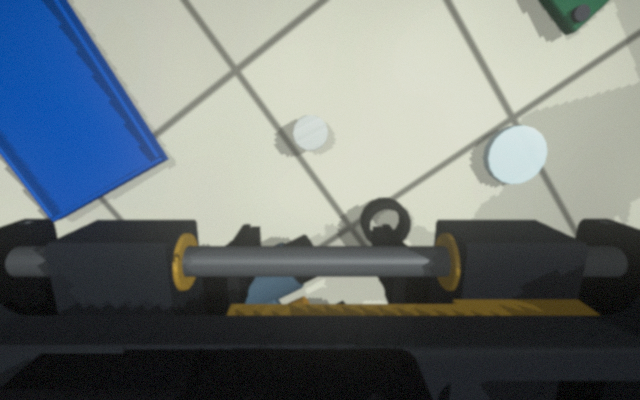

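>>> {"method": "apply_moves", "body": {"steps": [[[2.6,-0.3,0,0,-0.005,-0.008],[2.6,-0.3,0,0,0,0],[0,0,3,0,0,0],[0,0,3,0,0,0]]]}}

```text
time_s: 27.8
ee_pos: [0.6337, -0.0987, 0.0711]
tool_rot: [0.302, 0.953, 0.002, 0.003]
contact_force: [-0.1, -1.2, -0.6]
grip_width: 0.69
```

```bash
python3 - <<'E'
from h import *
snap('side');snap('side');go([.634,-.1065,.009],54.8);snap('wrist','w21.png')
E
```

```text
at [ 0.6304 -0.0976  0.0674] az 54.9 q6 -1.29 F [-1.  -0.1 -0.1] gap mm 60.0 t 27.9
  turn [ 0.002 -0.005  0.001] shift now [-0.84 -0.54  5.83] shift after turn [-0.81 -0.52  5.84]
```

View pics/w21.png

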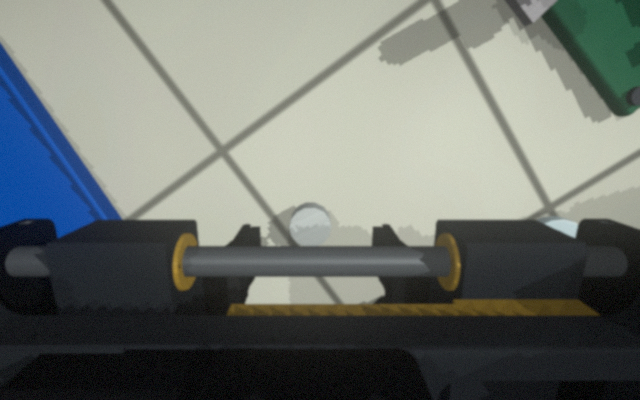

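```bash
python3 - <<'E'
from h import *
c=snap('wrist');print(proj(c,(.634,-.1065,.016)));cv2.imwrite('pics/c21.png',cv2.resize(cv2.cvtColor(c['image'][190:250,270:360],cv2.COLOR_RGB2BGR),None,fx=6,fy=6));go([.634,-.1065,.009],54.8)
E
```

```text
[309.41149116 222.8962666 ]
at [ 0.6341 -0.0997  0.0707] az 54.9 q6 -1.29 F [-0.2 -0.1  0.7] gap mm 60.0 t 28.0
  turn [0.004 0.003 0.001] shift now [-0.37 -0.59  6.17] shift after turn [-0.39 -0.56  6.17]
```

View pics/c21.png

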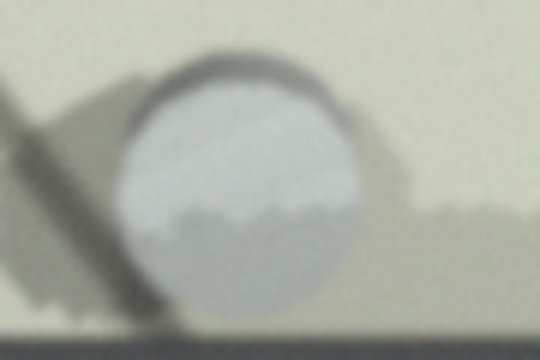

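>>> {"method": "apply_moves", "body": {"steps": [[[-0.4,-0.55,1.5,0.003,0,0],[-0.1,0,2.5,0,0,0]]]}}

```text
time_s: 28.2
ee_pos: [0.6406, -0.1084, 0.0358]
tool_rot: [0.301, 0.953, -0.0, 0.008]
contact_force: [-0.0, 0.4, -0.8]
grip_width: 0.688
```

```bash
python3 - <<'E'
from h import *
snap('side');snap('side');go([.634,-.1065,.009],54.8)
E
```

```text
at [ 0.637  -0.107   0.0318] az 54.9 q6 -1.30 F [-0.5  0.2 -0.7] gap mm 59.7 t 28.3
  turn [0.002 0.006 0.002] shift now [ 0.29 -0.13  2.28] shift after turn [ 0.28 -0.13  2.28]
```

>>> {"method": "apply_moves", "body": {"steps": [[[0.3,-0.1,2.0,0.002,0.006,0]]]}}

```text
time_s: 28.4
ee_pos: [0.637, -0.1074, 0.0144]
tool_rot: [0.302, 0.953, -0.0, 0.004]
contact_force: [0.4, 0.2, -0.5]
grip_width: 0.687
```

```bash
python3 - <<'E'
from h import *
snap('side');snap('side');go([.634,-.1065,.009],54.8)
E
```

```text
at [ 0.6325 -0.1059  0.0105] az 54.9 q6 -1.30 F [-0.3 -0.2 -0.1] gap mm 60.4 t 28.5
  turn [-0.001 -0.004  0.001] shift now [-0.15  0.04  0.15] shift after turn [-0.15  0.04  0.15]
```

>>> {"method": "apply_moves", "body": {"steps": [[[-0.1,0,0.3,0,0,0],[0,0,0.1,0,0,0],[0,0,0.05,0,0,0],[0,0,0,0,0,0],[0,0,0,0,0,0],[0,0,0,0,0,0]]], "fingers": 1.8}}

```text
time_s: 29.1
ee_pos: [0.6363, -0.1078, 0.0103]
tool_rot: [0.302, 0.953, -0.0, 0.002]
contact_force: [-0.8, -0.6, -0.3]
grip_width: 0.325
```

```bash
python3 - <<'E'
from h import *
go([.6209,.1845,.1],54.8)
E
```

```text
at [ 0.6363 -0.1078  0.0103] az 54.9 q6 -1.30 F [-0.8 -0.6 -0.3] gap mm 28.3 t 29.1
  turn [0.001 0.003 0.001] shift now [18.06 23.02 -9.01] shift after turn [18.11 23.   -8.97]
```

>>> {"method": "apply_moves", "body": {"steps": [[[0,0,-2,0,0,0],[0,0,-4,0,0,0],[0,0,-4,0,0,0],[2.6,3.3,0,0,0,0],[2.6,3.3,0,0,0,0],[2.6,3.3,0,0,0,0],[2.6,3.3,0,0,0,0],[2.6,3.3,0,0,0,0],[2.3,2.9,0,0,0,0]]]}}

```text
time_s: 30.0
ee_pos: [0.6255, 0.1403, 0.1154]
tool_rot: [0.307, 0.952, 0.0, 0.004]
contact_force: [-0.0, -0.0, -1.2]
grip_width: 0.321
```

```bash
python3 - <<'E'
from h import *
snap('side');snap('side');go([.6209,.1845,.06],54.8);c=snap('wrist','w22.png')
E
```

```text
at [0.6248 0.1434 0.1153] az 54.5 q6 -0.90 F [-0.4  0.4  0.4] gap mm 28.4 t 30.1
  turn [ 0.004  0.007 -0.005] shift now [2.74 3.09 5.52] shift after turn [2.68 3.13 5.53]
```

View pics/w22.png

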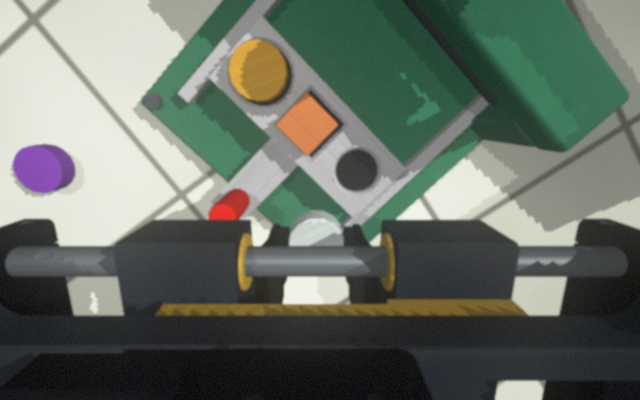

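```bash
python3 - <<'E'
from find import *
c=snap('wrist');he=np.array(c['hand_eye']);inv=np.linalg.inv(he)
def pt(p):
    q=inv@np.r_[p,1];r=c['mtx']@q[:3];return (r[:2]/r[2]).round(1)
print(pt((.015,0,-.0057)),pt((.015,0,.0103)),pt((0,.015,-.0057)),pt((0,-.015,-.0057)))
cv2.imwrite('pics/c22.png',cv2.resize(cv2.cvtColor(c['image'][190:250,270:370],cv2.COLOR_RGB2BGR),None,fx=6,fy=6))
print(dark(c,(330,140,382,195)));go([.6209,.1845,.06],54.8)
E
```

```text
[317.8 220.8] [317.6 211.9] [346.2 248. ] [289.2 247.9]
((366.13397216796875, 160.8642120361328), array([17.4, 35.5]), array([0.6201, 0.1913, 0.031 ]))
at [0.6256 0.1392 0.1152] az 54.3 q6 -0.90 F [ 0.3  0.1 -0.6] gap mm 28.4 t 30.2
  turn [ 0.002  0.009 -0.008] shift now [3.07 3.39 5.5 ] shift after turn [2.99 3.43 5.52]
```

View pics/c22.png

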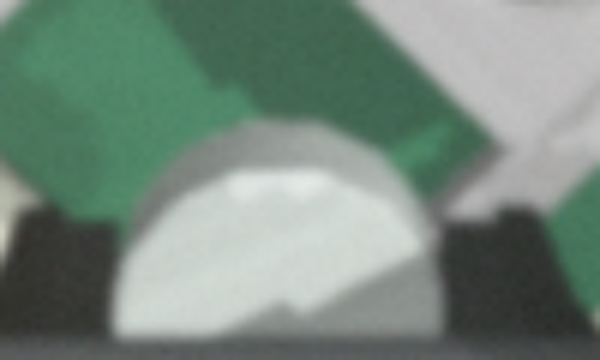

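>>> {"method": "apply_moves", "body": {"steps": [[[3,3.3,0,0.002,0.009,-0.008],[0,0,2,0,0,0],[0,0,2.5,0,0,0]]]}}

```text
time_s: 30.5
ee_pos: [0.6255, 0.1807, 0.0732]
tool_rot: [0.305, 0.952, 0.002, 0.005]
contact_force: [0.3, 0.2, -0.6]
grip_width: 0.324
```

```bash
python3 - <<'E'
from h import *
snap('side');snap('side');go([.6221,.1838,.053],54.8)
E
```

```text
at [0.622  0.18   0.0697] az 54.5 q6 -0.84 F [-1.7 -0.7 -0.2] gap mm 28.2 t 30.6
  turn [-0.     0.001 -0.006] shift now [0.21 0.32 1.67] shift after turn [0.21 0.32 1.67]
```

>>> {"method": "apply_moves", "body": {"steps": [[[0.2,0.3,1.6,0,0,-0.006]]]}}

```text
time_s: 30.7
ee_pos: [0.6245, 0.1824, 0.0554]
tool_rot: [0.303, 0.953, 0.001, 0.003]
contact_force: [1.4, 0.9, -0.2]
grip_width: 0.323
```

```bash
python3 - <<'E'
from h import *
snap('side');snap('side');go([.6221,.1838,.0383],54.8);c=snap('wrist');cv2.imwrite('pics/c23.png',cv2.resize(cv2.cvtColor(c['image'][120:250,220:420],cv2.COLOR_RGB2BGR),None,fx=4,fy=4))
E
```

```text
at [0.6207 0.1826 0.0517] az 54.7 q6 -0.84 F [-0.2 -0.6  0.1] gap mm 27.9 t 30.8
  turn [-0.003 -0.003 -0.001] shift now [-0.05  0.18  1.34] shift after turn [-0.05  0.18  1.34]
```

View pics/c23.png

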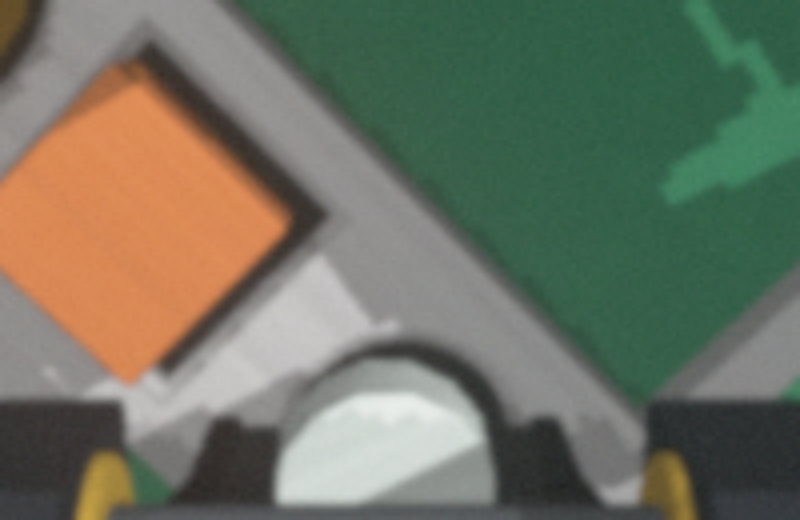

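>>> {"method": "apply_moves", "body": {"steps": [[[0.0,0.2,0.7,-0.002,-0.002,0]]]}}

```text
time_s: 30.95
ee_pos: [0.6239, 0.1842, 0.0468]
tool_rot: [0.303, 0.953, 0.001, 0.002]
contact_force: [0.0, 0.3, -0.7]
grip_width: 0.327
```

```bash
python3 - <<'E'
from h import *
snap('side');snap('side');go([.6221,.1838,.0383],54.8);c=snap('wrist');cv2.imwrite('pics/c24.png',cv2.resize(cv2.cvtColor(c['image'][170:250,260:380],cv2.COLOR_RGB2BGR),None,fx=6,fy=6))
E
```

```text
at [0.6223 0.1843 0.0453] az 54.7 q6 -0.84 F [-0.3  0.1 -1.2] gap mm 28.5 t 31.1
  turn [-0.     0.    -0.001] shift now [-0.01 -0.05  0.7 ] shift after turn [-0.01 -0.05  0.7 ]
```

View pics/c24.png

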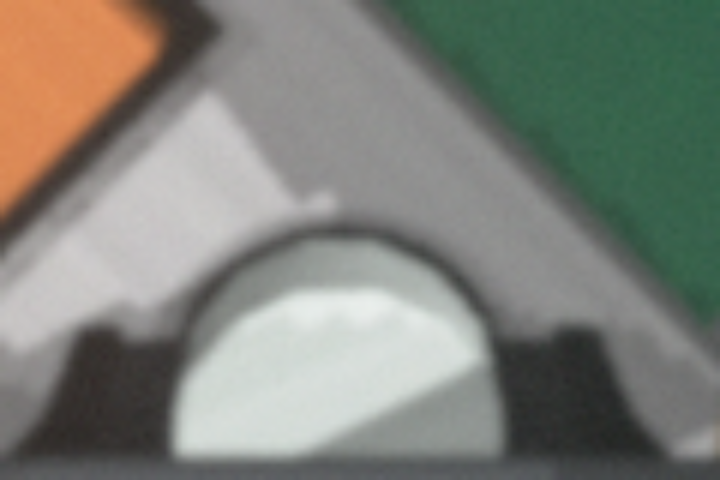

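Well centred. Lowering it the rest of the way.

>>> {"method": "apply_moves", "body": {"steps": [[[0,-0.05,0.5,0,0,0]]]}}

```text
time_s: 31.2
ee_pos: [0.6231, 0.1841, 0.0415]
tool_rot: [0.303, 0.953, 0.0, 0.001]
contact_force: [0.4, 0.8, -0.4]
grip_width: 0.327
```

```bash
python3 - <<'E'
from h import *
snap('side');snap('side');go([.6221,.1838,.0383],54.8)
E
```

```text
at [0.6219 0.1839 0.0403] az 54.8 q6 -0.84 F [ 0.2 -1.2 -1.1] gap mm 28.3 t 31.3
  turn [-0.     0.    -0.001] shift now [-0.02  0.    0.2 ] shift after turn [-0.02  0.    0.2 ]
```

>>> {"method": "apply_moves", "body": {"steps": [[[0,0,0.15,0,0,0]]]}}

```text
time_s: 31.4
ee_pos: [0.6221, 0.1839, 0.039]
tool_rot: [0.303, 0.953, -0.0, 0.0]
contact_force: [-0.4, 0.3, -0.1]
grip_width: 0.326
```

```bash
python3 - <<'E'
from h import *
snap('side');snap('side');go([.6221,.1838,.0383],54.8)
E
```

```text
at [0.622  0.1839 0.0387] az 54.8 q6 -0.84 F [ 0.6 -0.7 -0.7] gap mm 28.7 t 31.5
  turn [-0.     0.    -0.001] shift now [-0.01  0.    0.04] shift after turn [-0.01  0.    0.04]
```

>>> {"method": "apply_moves", "body": {"steps": [[[0,0,0,0,0,0],[0,0,0,0,0,0],[0,0,0,0,0,0],[0,0,-1.5,0,0,0],[0,0,-3,0,0,0],[0,0,-3,0,0,0],[0,0,-3,0,0,0],[-4,0,-2,0,0,0],[-4,0,-2,0,0,0]]], "fingers": 4.2}}

```text
time_s: 32.4
ee_pos: [0.6818, 0.1409, 0.1909]
tool_rot: [0.3, 0.954, -0.002, -0.005]
contact_force: [1.2, 0.0, -0.9]
grip_width: 0.482
```

```bash
python3 - <<'E'
from h import *
snap('side');snap('side');go([.586,.094,.13],9.8);snap('wrist','w25.png')
E
```

```text
at [0.6885 0.1377 0.1941] az 54.8 q6 -0.92 F [0.4 0.3 1.3] gap mm 42.2 t 32.5
  turn [0.002 0.002 0.786] shift now [ 5.88 -9.48  6.38] shift after turn [ -2.56 -10.84   6.41]
```

View pics/w25.png

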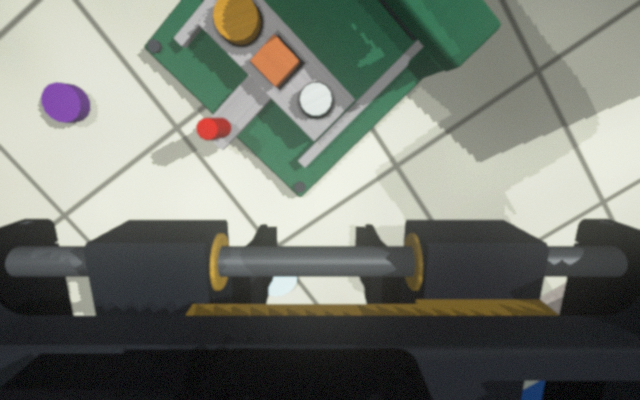

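All three are seated: (237,20), (276,61) and (316,99). Now back to the knob to push the slide home.

>>> {"method": "apply_moves", "body": {"steps": [[[0,0,0,0,0,0.135],[0,0,0,0,0,0.135],[0,0,0,0,0,0.135],[0,0,0,0,0,0.135],[0,0,0,0,0,0.135],[0,0,0,0,0,0.1],[-0.9,-3.6,1,0,0,0],[-0.9,-3.6,1,0,0,0],[-0.9,-3.6,1,0,0,0]]], "fingers": 6}}

```text
time_s: 33.45
ee_pos: [0.5688, 0.1027, 0.1608]
tool_rot: [0.65, 0.76, -0.004, -0.008]
contact_force: [0.6, 0.2, 0.1]
grip_width: 0.691
```

```bash
python3 - <<'E'
from h import *
snap('side');snap('side');go([.587,.093,.1],9.8);c=snap('wrist','w26.png');m=blob(c,(0,170,90),(6,255,255),(260,100,400,240));print(m[0],cv2.boundingRect(m[2]))
E
```

```text
at [0.5601 0.1022 0.1583] az 8.9 q6 -0.17 F [-0.5 -0.3  0.6] gap mm 60.3 t 33.5
  turn [-0.033 -0.009 -0.016] shift now [-1.38  2.71  5.73] shift after turn [-1.37  2.5   5.83]
[350.10475078 214.4711838 ] (341, 198, 20, 32)
```

View pics/w26.png

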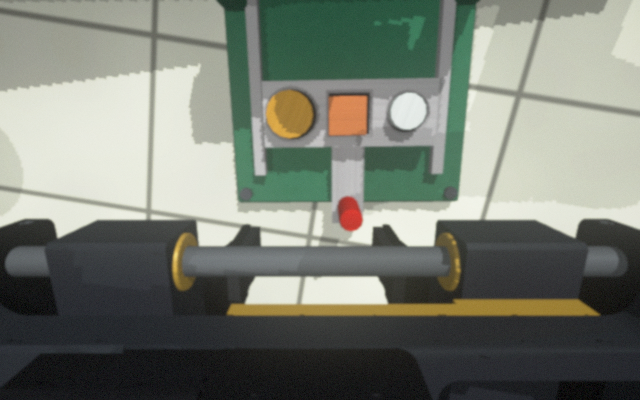

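>>> {"method": "apply_moves", "body": {"steps": [[[0,0,0,-0.033,-0.009,-0.016],[-1.3,2.4,1.5,0,0,0],[0,0,3,0,0,0]]]}}

```text
time_s: 33.9
ee_pos: [0.5969, 0.096, 0.1199]
tool_rot: [0.643, 0.765, 0.008, 0.009]
contact_force: [0.8, 0.7, 0.3]
grip_width: 0.69
```

```bash
python3 - <<'E'
from h import *
snap('side');snap('side');go([.587,.093,.042],9.8)
E
```

```text
at [0.5879 0.0969 0.1142] az 9.9 q6 -0.20 F [-0.9  0.2  0.3] gap mm 60.1 t 34.0
  turn [ 0.004 -0.001  0.003] shift now [-0.38 -0.18  7.22] shift after turn [-0.37 -0.15  7.22]
```

>>> {"method": "apply_moves", "body": {"steps": [[[-0.3,-0.2,1.5,0.004,0,0],[0,0,2.5,0,0,0],[0,0,2,0,0,0]]]}}

```text
time_s: 34.3
ee_pos: [0.5902, 0.0948, 0.0562]
tool_rot: [0.642, 0.766, 0.003, 0.003]
contact_force: [-0.2, 0.3, -0.1]
grip_width: 0.691
```

```bash
python3 - <<'E'
from h import *
snap('side');snap('side');go([.587,.093,.042],9.8);c=snap('wrist','w27.png')
E
```

```text
at [0.5881 0.0947 0.0545] az 10.0 q6 -0.20 F [-0.7 -0.8 -0.1] gap mm 59.7 t 34.4
  turn [ 0.003 -0.001  0.004] shift now [-0.15 -0.14  1.25] shift after turn [-0.15 -0.14  1.25]
```

View pics/w27.png

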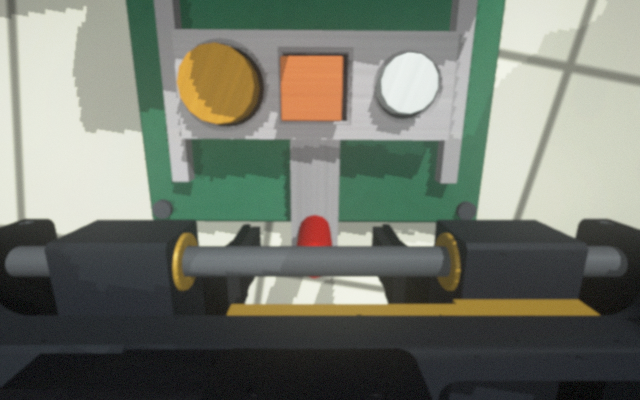

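>>> {"method": "apply_moves", "body": {"steps": [[[-0.1,-0.1,1.3,0,0,0],[0,0,0.1,0,0,0],[0,0,0,0,0,0],[0,0,0,0,0,0],[0,0,0,0,0,0],[0,0,0,0,0,0],[0,0,0,0,0,0],[0,0,0,0,0,0]]], "fingers": 1}}

```text
time_s: 35.25
ee_pos: [0.5875, 0.0931, 0.0446]
tool_rot: [0.642, 0.767, 0.001, 0.002]
contact_force: [-0.8, 0.3, -2.6]
grip_width: 0.221
```

```bash
python3 - <<'E'
from h import *
go([.5683,.2014,.042],9.8)
E
```

```text
at [0.5875 0.0931 0.0446] az 10.1 q6 -0.21 F [-0.8  0.3 -2.6] gap mm 19.2 t 35.2
  turn [0.004 0.001 0.006] shift now [11.    0.02  0.25] shift after turn [11.   -0.05  0.26]
```

>>> {"method": "apply_moves", "body": {"steps": [[[0.8,0,0,0,0,0.003],[1.1,0,0,0,0,0],[1.1,0,0,0,0,0],[1.1,0,0,0,0,0],[1.1,0,0,0,0,0],[1.1,0,0,0,0,0],[1.1,0,0,0,0,0],[1.1,0,0,0,0,0],[1.1,0,0,0,0,0]]]}}

```text
time_s: 36.15
ee_pos: [0.5703, 0.1941, 0.0445]
tool_rot: [0.643, 0.766, 0.001, 0.003]
contact_force: [0.4, -3.2, -0.6]
grip_width: 0.216
```

```bash
python3 - <<'E'
from h import *
snap('side','d28.png');go([.5683,.2014,.042],9.8);snap('wrist','w28.png')
E
```

```text
at [0.5698 0.1964 0.0445] az 10.0 q6 -0.03 F [-0.4  3.1 -1.1] gap mm 19.3 t 36.2
  turn [0.006 0.002 0.004] shift now [ 0.52 -0.07  0.25] shift after turn [ 0.52 -0.07  0.25]
```

View pics/w28.png

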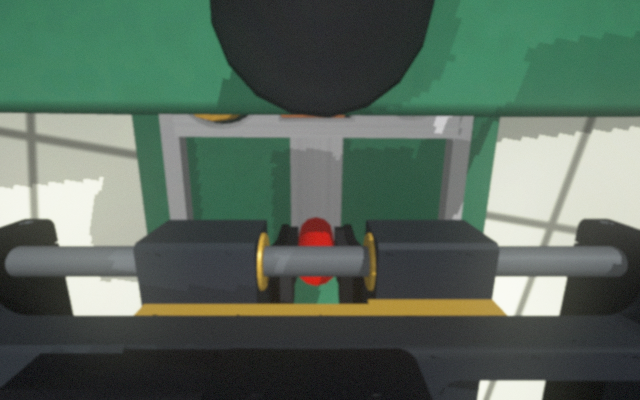

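View pics/d28.png

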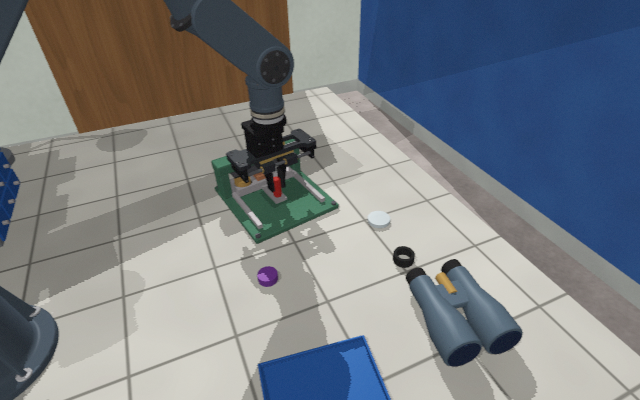

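>>> {"method": "apply_moves", "body": {"steps": [[[0.5,0,0,0,0,0],[0.4,0,0,0,0,0],[0.4,0,0,0,0,0]]]}}

```text
time_s: 36.55
ee_pos: [0.569, 0.2016, 0.0446]
tool_rot: [0.64, 0.769, -0.003, 0.007]
contact_force: [1.6, -15.6, -0.2]
grip_width: 0.221
```

>>> {"method": "apply_moves", "body": {"steps": [[[0.4,0,0,0,0,0],[0.4,0,0,0,0,0]]]}}

```text
time_s: 36.75
ee_pos: [0.569, 0.2014, 0.0445]
tool_rot: [0.639, 0.769, -0.008, 0.011]
contact_force: [0.9, -12.9, -0.1]
grip_width: 0.223
```

```bash
python3 - <<'E'
from h import *
snap('side');go([.5683,.2014,.042],9.8)
E
```

```text
at [0.569  0.2014 0.0445] az 10.6 q6 0.01 F [  2.2 -13.9  -0.5] gap mm 19.2 t 36.8
  turn [0.002 0.027 0.014] shift now [ 0.02 -0.07  0.25] shift after turn [ 0.01 -0.07  0.25]
```

The slide travelled 110 mm and met its stop. Release and rise.

>>> {"method": "apply_moves", "body": {"steps": [[[0,0,0,0,0.01,0],[0,0,0,0,0,0],[0,0,0,0,0,0],[0,0,-1,0,0,0],[0,0,-3,0,0,0],[0,0,-4,0,0,0],[-1,0,-4,0,0,0],[-2,0,-4,0,0,0],[-2,0,-3,0,0,0]]], "fingers": 4}}

```text
time_s: 37.7
ee_pos: [0.5737, 0.1585, 0.2402]
tool_rot: [0.638, 0.77, -0.006, 0.003]
contact_force: [1.1, -0.5, -0.5]
grip_width: 0.461
```

```bash
python3 - <<'E'
from h import *
snap('side');snap('side');snap('side','d29.png');go([.5535,.285,.17],9.8);c=snap('wrist','w29.png');print(proj(c,(.5535,.285,.138)));snap('scene','s29.png')
E
```

```text
at [0.575  0.1578 0.2402] az 10.5 q6 -0.09 F [-1.2  0.5 -0.4] gap mm 39.9 t 37.9
  turn [-0.002  0.013  0.012] shift now [12.99  0.22  6.86] shift after turn [12.9   0.04  7.02]
[320.4848263  28.5826066]
```

View pics/w29.png

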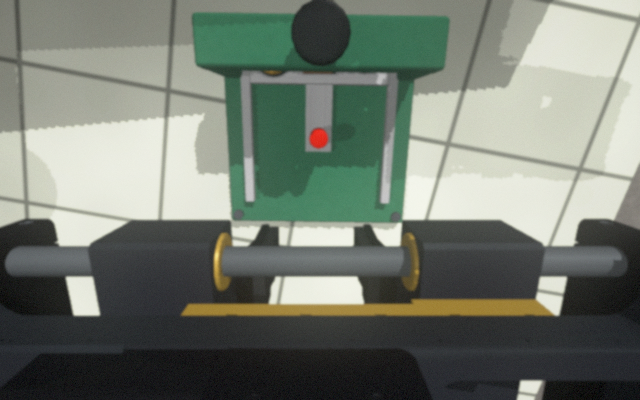

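The head is at (320,31), where predicted. I'll close the fingers and move above it.

>>> {"method": "apply_moves", "body": {"steps": [[[0,0,0,0,0.013,0.012],[4,0,0,0,0,0],[4,0,0,0,0,0],[4,0,1,0,0,0],[0.9,0,2,0,0,0],[0,0,1.5,0,0,0],[0,0,0,0,0,0]]], "fingers": 0}}

```text
time_s: 38.65
ee_pos: [0.5411, 0.2926, 0.1792]
tool_rot: [0.644, 0.765, -0.011, -0.012]
contact_force: [-0.1, -0.7, -0.3]
grip_width: 0.011
```

```bash
python3 - <<'E'
from h import *
snap('side');snap('side');snap('side','d30.png');go([.5535,.285,.138],9.8)
E
```

```text
at [0.5439 0.2921 0.1824] az 9.7 q6 0.13 F [1.2 0.1 0.1] gap mm 0.3 t 38.8
  turn [-0.025 -0.006 -0.001] shift now [-0.88  0.94  4.41] shift after turn [-0.86  0.83  4.44]
```

>>> {"method": "apply_moves", "body": {"steps": [[[-0.8,0.8,0,-0.025,-0.006,0],[0,0,1.5,0,0,0],[0,0,1.5,0,0,0]]]}}

```text
time_s: 39.1
ee_pos: [0.559, 0.2843, 0.1565]
tool_rot: [0.645, 0.764, 0.005, 0.005]
contact_force: [0.9, -0.2, 1.2]
grip_width: 0.007
```

```bash
python3 - <<'E'
from h import *
snap('side');snap('side');c=snap('side');cv2.imwrite('pics/d31.png',cv2.resize(cv2.cvtColor(c['image'][80:230,190:350],cv2.COLOR_RGB2BGR),None,fx=4,fy=4));go([.5535,.285,.138],9.8)
E
```

```text
at [0.5578 0.2841 0.1557] az 9.6 q6 0.13 F [ 0.7  0.2 -0.1] gap mm 0.3 t 39.2
  turn [ 0.01   0.001 -0.003] shift now [ 0.16 -0.43  1.76] shift after turn [ 0.16 -0.41  1.77]
```

View pics/d31.png

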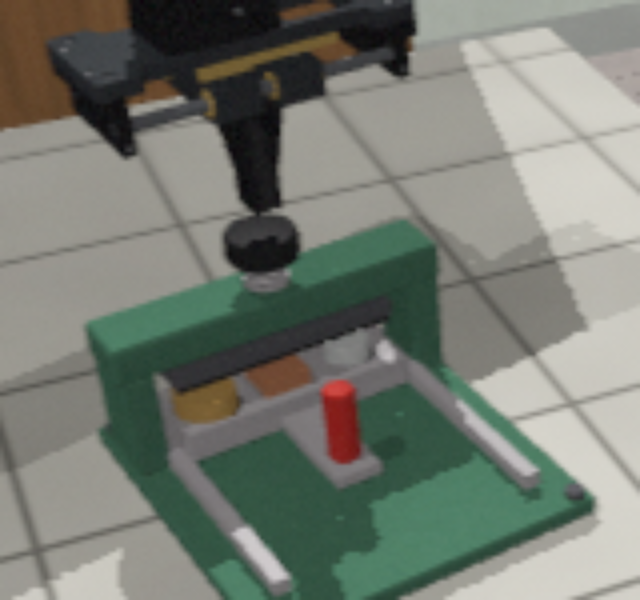

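The closed fingertips hang right over the head and the blanks are under the punch. Pressing.

>>> {"method": "apply_moves", "body": {"steps": [[[0.1,-0.4,0.8,0.01,0,0],[0,0,0.9,0,0,0],[0,0,0.5,0,0,0]]]}}

```text
time_s: 39.55
ee_pos: [0.5563, 0.2842, 0.1359]
tool_rot: [0.646, 0.764, 0.003, 0.002]
contact_force: [-2.1, -0.3, 5.5]
grip_width: 0.006
```

```bash
python3 - <<'E'
from h import *
snap('side');go([.5535,.285,.124],9.8)
E
```

```text
at [0.5562 0.2843 0.1355] az 9.6 q6 0.13 F [-0.9 -0.1  4.1] gap mm 0.5 t 39.6
  turn [ 0.007  0.    -0.004] shift now [ 0.12 -0.26  1.14] shift after turn [ 0.12 -0.26  1.15]
```

>>> {"method": "apply_moves", "body": {"steps": [[[0,0,0.5,0,0,0],[0,0,0.5,0,0,0],[0,0,0.4,0,0,0]]]}}

```text
time_s: 39.9
ee_pos: [0.5563, 0.2843, 0.1243]
tool_rot: [0.645, 0.764, 0.003, 0.003]
contact_force: [-3.8, -1.4, 25.5]
grip_width: 0.008
```

```bash
python3 - <<'E'
from h import *
snap('side');go([.5535,.285,.124],9.8)
E
```

```text
at [0.5564 0.2843 0.1246] az 9.6 q6 0.13 F [-3.3 -1.2  9. ] gap mm 0.7 t 40.0
  turn [ 0.007  0.001 -0.003] shift now [ 0.12 -0.27  0.05] shift after turn [ 0.12 -0.27  0.06]
```

>>> {"method": "apply_moves", "body": {"steps": [[[0,0,0.25,0,0,0],[0,0,0.2,0,0,0],[0,0,0.2,0,0,0],[0,0,0.2,0,0,0],[0,0,0.2,0,0,0],[0,0,0.2,0,0,0]]]}}

```text
time_s: 40.55
ee_pos: [0.5563, 0.2843, 0.1244]
tool_rot: [0.644, 0.765, 0.003, 0.005]
contact_force: [-2.5, -0.5, 10.7]
grip_width: 0.007
```

```bash
python3 - <<'E'
from h import *
c=snap('side');cv2.imwrite('pics/d32.png',cv2.resize(cv2.cvtColor(c['image'][80:230,190:350],cv2.COLOR_RGB2BGR),None,fx=4,fy=4));go([.5535,.285,.124],9.8)
E
```

```text
at [0.5563 0.2843 0.1244] az 9.8 q6 0.13 F [-2.6 -2.  11.5] gap mm 0.4 t 40.6
  turn [ 0.011  0.003 -0.001] shift now [ 0.12 -0.27  0.04] shift after turn [ 0.12 -0.27  0.04]
```

View pics/d32.png

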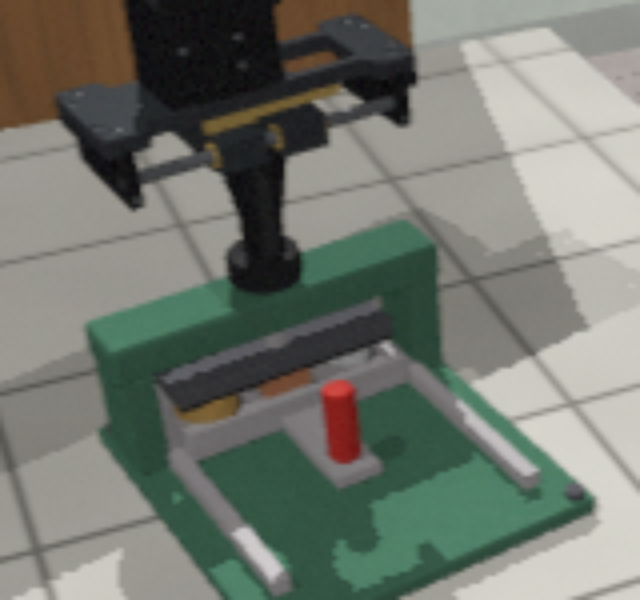

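The plunger bottomed: z stayed at 0.1243–0.1246 m while the force ran from 9 to 25 N, and the punch is on the blanks. Rising now.

>>> {"method": "apply_moves", "body": {"steps": [[[0,0,-0.5,0,0,0],[0,0,-0.8,0,0,0],[0,0,-1,0,0,0],[0,0,-2,0,0,0],[0,0,-4,0,0,0],[0,0,-3,0,0,0],[-4,0,0,0,0,0],[-4,0,0,0,0,0]]]}}

```text
time_s: 41.4
ee_pos: [0.5685, 0.2093, 0.2448]
tool_rot: [0.641, 0.768, 0.005, 0.005]
contact_force: [-0.2, -0.7, -0.3]
grip_width: 0.004
```

```bash
python3 - <<'E'
from h import *
snap('side');c=snap('side');cv2.imwrite('pics/d33.png',cv2.resize(cv2.cvtColor(c['image'][80:230,190:350],cv2.COLOR_RGB2BGR),None,fx=4,fy=4));go([.5687,.2016,.12],9.8)
E
```

```text
at [0.5697 0.2057 0.2446] az 9.9 q6 -0.01 F [-0.2 -0.3  0.3] gap mm 0.5 t 41.5
  turn [0.014 0.003 0.001] shift now [-0.35 -0.35 12.46] shift after turn [-0.38 -0.17 12.46]
```

View pics/d33.png

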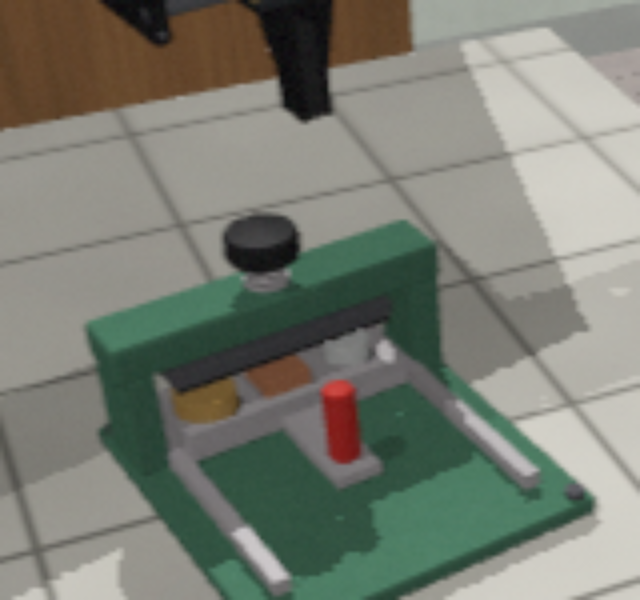

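The plunger has sprung back. Opening and going down to the knob at its home position.

>>> {"method": "apply_moves", "body": {"steps": [[[-0.4,-0.2,0,0.014,0.003,0],[0,0,3,0,0,0],[0,0,3,0,0,0],[0,0,3,0,0,0],[0,0,2,0,0,0]]], "fingers": 6}}

```text
time_s: 42.0
ee_pos: [0.5715, 0.2039, 0.1354]
tool_rot: [0.643, 0.766, 0.004, 0.002]
contact_force: [0.5, 0.4, 0.6]
grip_width: 0.373
```

```bash
python3 - <<'E'
from h import *
snap('side');snap('side');go([.5687,.2016,.044],9.8);snap('wrist','w34.png')
E
```

```text
at [0.5701 0.2036 0.1342] az 9.9 q6 -0.02 F [ 0.1 -0.4 -0.3] gap mm 40.5 t 42.1
  turn [ 0.003 -0.002  0.002] shift now [-0.2  -0.2   9.02] shift after turn [-0.17 -0.17  9.02]
```

View pics/w34.png

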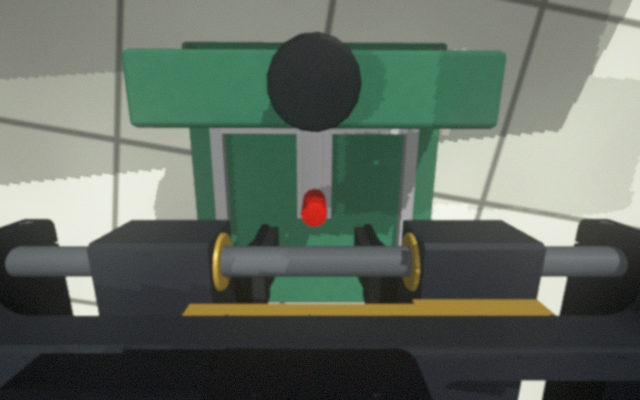

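>>> {"method": "apply_moves", "body": {"steps": [[[-0.2,-0.2,2,0,0,0],[0,0,2.5,0,0,0],[0,0,2.5,0,0,0],[0,0,1,0,0,0]]]}}

```text
time_s: 42.55
ee_pos: [0.5777, 0.205, 0.062]
tool_rot: [0.642, 0.766, 0.01, 0.007]
contact_force: [-0.0, 0.4, -0.1]
grip_width: 0.683
```

```bash
python3 - <<'E'
from h import *
snap('side');snap('side');go([.5687,.2016,.044],9.8);snap('wrist','w35.png')
E
```

```text
at [0.5781 0.205  0.0625] az 10.1 q6 -0.02 F [0.5 0.  1.2] gap mm 59.8 t 42.6
  turn [ 0.024 -0.003  0.005] shift now [-0.18 -1.02  1.82] shift after turn [-0.18 -0.98  1.85]
```

View pics/w35.png

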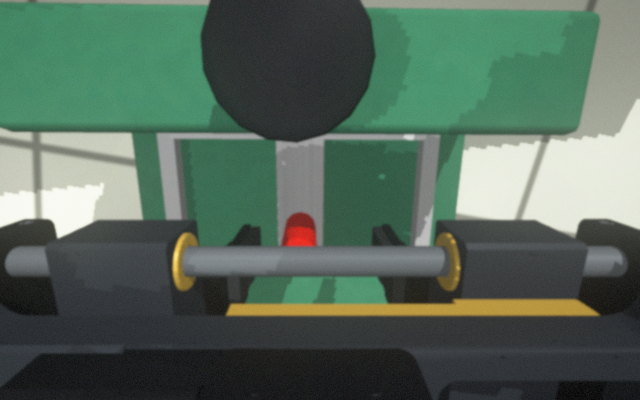

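>>> {"method": "apply_moves", "body": {"steps": [[[-0.2,-1,0.6,0.024,0,0.005],[0,0,1.1,0,0,0]]]}}

```text
time_s: 42.9
ee_pos: [0.5716, 0.2019, 0.0494]
tool_rot: [0.644, 0.765, 0.004, 0.001]
contact_force: [-0.2, 0.2, -0.0]
grip_width: 0.691
```

```bash
python3 - <<'E'
from h import *
snap('side');snap('side');go([.5687,.2016,.044],9.8)
E
```

```text
at [0.5708 0.2018 0.0476] az 9.8 q6 -0.02 F [-0.5 -0.1  0.2] gap mm 59.4 t 43.0
  turn [ 0.005 -0.002 -0.   ] shift now [ 0.02 -0.21  0.36] shift after turn [ 0.02 -0.21  0.36]
```

>>> {"method": "apply_moves", "body": {"steps": [[[0,-0.2,0.4,0.005,0,0],[0,0,0.1,0,0,0],[0,0,0,0,0,0],[0,0,0,0,0,0],[0,0,0,0,0,0],[0,0,0,0,0,0],[0,0,0,0,0,0],[0,0,0,0,0,0]]], "fingers": 1}}

```text
time_s: 43.8
ee_pos: [0.569, 0.2014, 0.0427]
tool_rot: [0.644, 0.765, 0.001, -0.001]
contact_force: [0.3, -0.4, -0.3]
grip_width: 0.22
```

>>> {"method": "apply_moves", "body": {"steps": [[[-0.8,0,0,0,0,0],[-1.1,0,0,0,0,0],[-1.1,0,0,0,0,0],[-1.1,0,0,0,0,0],[-1.1,0,0,0,0,0],[-1.1,0,0,0,0,0],[-1.1,0,0,0,0,0],[-1.1,0,0,0,0,0],[-1.1,0,0,0,0,0]]]}}

```text
time_s: 44.7
ee_pos: [0.5861, 0.1006, 0.0426]
tool_rot: [0.645, 0.764, 0.002, -0.002]
contact_force: [0.2, 3.2, 1.3]
grip_width: 0.218
```

```bash
python3 - <<'E'
from h import *
snap('side');go([.5874,.0927,.044],9.8)
E
```

```text
at [0.5865 0.0983 0.0426] az 9.7 q6 -0.20 F [-1.2 -2.   1.6] gap mm 19.1 t 44.8
  turn [ 0.    -0.003 -0.002] shift now [-0.57 -0.01 -0.14] shift after turn [-0.57 -0.01 -0.14]
```

>>> {"method": "apply_moves", "body": {"steps": [[[-0.5,0,0,0,0,0],[-0.4,0,0,0,0,0],[-0.4,0,0,0,0,0],[-0.4,0,0,0,0,0]]]}}

```text
time_s: 45.15
ee_pos: [0.5874, 0.093, 0.0426]
tool_rot: [0.649, 0.761, 0.009, -0.009]
contact_force: [0.0, 14.1, 1.1]
grip_width: 0.218
```

```bash
python3 - <<'E'
from h import *
snap('side');go([.5874,.0927,.044],9.8)
E
```

```text
at [0.5874 0.093  0.0426] az 9.1 q6 -0.23 F [-0.6 16.3  2.3] gap mm 19.0 t 45.2
  turn [ 0.001 -0.025 -0.012] shift now [-0.02 -0.   -0.14] shift after turn [-0.03 -0.   -0.14]
```

Fully out against its stop. I'll release, rise, back off and look.

>>> {"method": "apply_moves", "body": {"steps": [[[0,0,0,0,0,0],[0,0,0,0,0,0],[0,0,0,0,0,0],[0,0,0,0,0,0],[0,0,-2,0,-0.025,0],[0,0,-4,0,0,0],[0,0,-4,0,0,0],[0,0,-4,0,0,0]]], "fingers": 5}}

```text
time_s: 46.0
ee_pos: [0.5833, 0.0894, 0.1793]
tool_rot: [0.648, 0.761, -0.007, -0.004]
contact_force: [0.2, 0.0, -0.1]
grip_width: 0.575
```

```bash
python3 - <<'E'
from find import *
snap('side');snap('side');c=snap('wrist','w36.png')
r=blob(c,*C['brass'],(200,20,420,180));print('brass',r[:2],onz(c,*r[0],.043))
m=blob(c,(0,170,90),(3,255,255),(260,130,400,240));print('knob',m[0],onz(c,*m[0],.071))
r=blob(c,*C['cop'],(280,20,360,160));print('cop',r[:2],onz(c,*r[0],.043))
go([.5235,.1673,.13],-35.2)
E
```

```text
brass (array([259.45710267,  92.81878178]), 1540.5) [0.52274778 0.16665462 0.043     ]
knob [315.83128205 187.30820513] [0.58606439 0.09462517 0.071     ]
cop (array([313.28569609,  93.55024838]), 1308.5) [0.57087924 0.17379432 0.043     ]
at [0.5863 0.0894 0.1817] az 9.2 q6 -0.19 F [-1.1  0.2 -0.4] gap mm 50.3 t 46.1
  turn [-0.005  0.006  0.774] shift now [ 8.7  -4.93  5.17] shift after turn [ 2.74 -9.62  5.17]
```

View pics/w36.png

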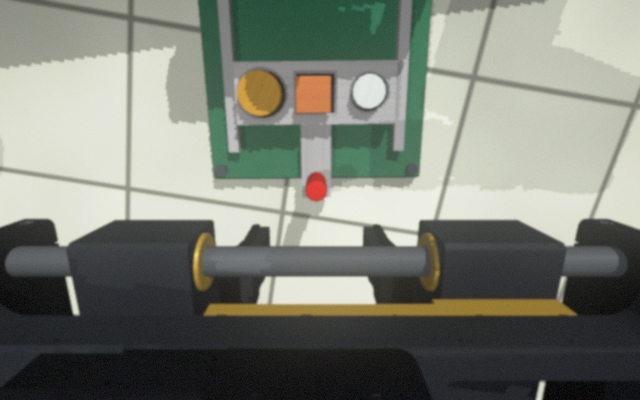

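>>> {"method": "apply_moves", "body": {"steps": [[[0,0,0,0,0,0.13],[0,0,0,0,0,0.13],[0,0,0,0,0,0.13],[0,0,0,0,0,0.13],[0,0,0,0,0,0.13],[0,0,0,0,0,0.12],[0.9,-3.2,0,0,0,0],[0.9,-3.2,0,0,0,0],[0.9,-3.2,0,0,0,0]]]}}

```text
time_s: 47.05
ee_pos: [0.5193, 0.1627, 0.1689]
tool_rot: [0.897, 0.442, -0.014, -0.002]
contact_force: [0.5, 0.2, 0.1]
grip_width: 0.577
```

```bash
python3 - <<'E'
from h import *
snap('side');snap('side');go([.5230,.1670,.08],-35.2)
E
```

```text
at [0.5157 0.1649 0.1686] az -37.2 q6 0.76 F [0.1 0.6 1.2] gap mm 49.4 t 47.1
  turn [-0.022  0.026 -0.035] shift now [0.85 0.64 8.82] shift after turn [0.6  0.48 8.86]
```

>>> {"method": "apply_moves", "body": {"steps": [[[0.6,0.5,0,-0.022,0.026,-0.035],[0,0,3,0,0,0],[0,0,3,0,0,0],[0,0,2,0,0,0]]]}}

```text
time_s: 47.55
ee_pos: [0.5252, 0.1653, 0.0853]
tool_rot: [0.887, 0.462, 0.002, 0.002]
contact_force: [0.0, -0.2, -0.3]
grip_width: 0.578
```

```bash
python3 - <<'E'
from h import *
snap('side');snap('side');c=snap('wrist','w37.png');go([.5230,.1670,.0365],-35.2);print(proj(c,(.523,.167,.044)))
E
```

```text
at [0.5247 0.1653 0.0857] az -35.0 q6 0.72 F [ 0.6 -0.2  0.5] gap mm 50.4 t 47.7
  turn [ 0.003 -0.001  0.003] shift now [ 0.04 -0.25  4.92] shift after turn [ 0.04 -0.23  4.92]
[314.46847706 216.46829789]
```

View pics/w37.png

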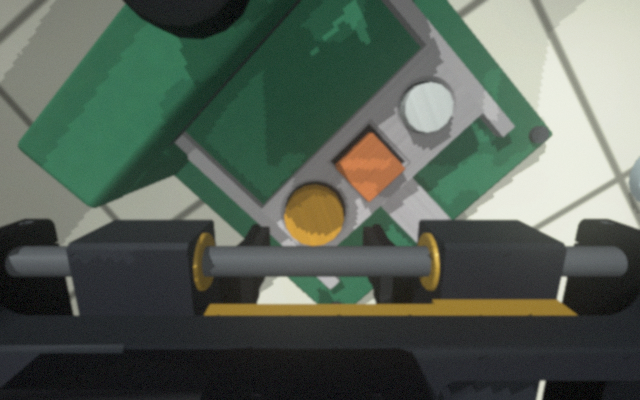

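>>> {"method": "apply_moves", "body": {"steps": [[[0.1,-0.2,1.5,0.003,0,0],[0,0,2,0,0,0]]]}}

```text
time_s: 47.9
ee_pos: [0.5274, 0.1672, 0.0525]
tool_rot: [0.887, 0.461, 0.004, 0.002]
contact_force: [0.2, 0.8, -0.1]
grip_width: 0.575
```

```bash
python3 - <<'E'
from h import *
snap('side');snap('side');go([.5230,.1670,.0365],-35.2)
E
```

```text
at [0.5253 0.1668 0.0505] az -35.1 q6 0.72 F [-1.3  1.3  0.1] gap mm 49.8 t 48.0
  turn [ 0.002 -0.002  0.002] shift now [-0.12 -0.2   1.4 ] shift after turn [-0.12 -0.2   1.4 ]
```

>>> {"method": "apply_moves", "body": {"steps": [[[-0.2,-0.25,1.1,0,0,0]]]}}

```text
time_s: 48.1
ee_pos: [0.5241, 0.1668, 0.0405]
tool_rot: [0.887, 0.461, 0.003, 0.001]
contact_force: [0.4, -0.1, 0.9]
grip_width: 0.574
```

```bash
python3 - <<'E'
from h import *
snap('side');snap('side');go([.5230,.1670,.0365],-35.2)
E
```

```text
at [0.5207 0.1665 0.0387] az -35.1 q6 0.72 F [-1.1 -1.3  0. ] gap mm 49.9 t 48.2
  turn [-0.    -0.     0.002] shift now [0.17 0.15 0.22] shift after turn [0.17 0.15 0.22]
```

>>> {"method": "apply_moves", "body": {"steps": [[[0.15,0.15,0.25,0,0,0]]]}}

```text
time_s: 48.3
ee_pos: [0.5228, 0.1669, 0.0365]
tool_rot: [0.887, 0.461, 0.0, -0.0]
contact_force: [0.3, -0.2, 0.0]
grip_width: 0.576
```

```bash
python3 - <<'E'
from h import *
snap('side');snap('side');go([.5230,.1670,.0365],-35.2)
E
```

```text
at [0.5233 0.1669 0.0363] az -35.1 q6 0.72 F [0.7 1.3 0.7] gap mm 49.9 t 48.4
  turn [ 0.001 -0.001  0.002] shift now [-0.01 -0.03 -0.02] shift after turn [-0.01 -0.03 -0.02]
```

>>> {"method": "apply_moves", "body": {"steps": [[[0,0,0,0,0,0],[0,0,0,0,0,0],[0,0,0,0,0,0],[0,0,0,0,0,0]]], "fingers": 2.5, "newtons": 40}}

```text
time_s: 48.8
ee_pos: [0.5239, 0.1671, 0.0372]
tool_rot: [0.887, 0.461, 0.001, 0.0]
contact_force: [-0.5, -0.5, -1.6]
grip_width: 0.44
```

>>> {"method": "apply_moves", "body": {"steps": [[[0,0,-1,0,0,0],[0,0,-3,0,0,0],[0,0,-4,0,0,0],[0,0,-3,0,0,0]]]}}

```text
time_s: 49.2
ee_pos: [0.5196, 0.1664, 0.1469]
tool_rot: [0.887, 0.461, -0.005, -0.002]
contact_force: [1.1, -0.5, -1.3]
grip_width: 0.442
```

```bash
python3 - <<'E'
from h import *
snap('side');c=snap('wrist','w38.png');go([.47,-.27,.13],-35.2);a=snap('scene','s38.png')
H=cv2.cvtColor(a['image'],cv2.COLOR_RGB2HSV)
E
```

```text
at [0.5226 0.1669 0.1494] az -35.1 q6 0.72 F [ 0.6  0.5 -1.3] gap mm 38.4 t 49.3
  turn [-0.002  0.001  0.002] shift now [-38.77  20.8    1.95] shift after turn [-38.73  20.89   1.94]
```

View pics/w38.png

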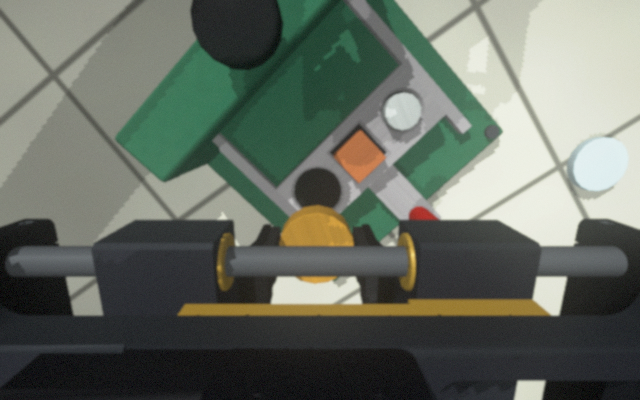

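Brass is lifted and the cavity is empty. I'll carry it to the tray at tray x −55, jaws across the tray (az −97).

```bash
python3 - <<'E'
from h import *
go([.4289,-.2644,.11],-35.2);go([.4289,-.2644,.11],-97)
E
```

```text
at [0.521  0.1666 0.1473] az -35.1 q6 0.72 F [-0.2 -0.8 -2.4] gap mm 38.6 t 49.4
  turn [-0.005  0.004  0.002] shift now [-40.55  17.24   3.81] shift after turn [-40.53  17.32   3.73]
at [0.521  0.1666 0.1473] az -35.1 q6 0.72 F [-0.2 -0.8 -2.4] gap mm 38.6 t 49.4
  turn [-0.002  0.006  1.081] shift now [-40.55  17.24   3.81] shift after turn [-3.89 43.9   3.73]
```

>>> {"method": "apply_moves", "body": {"steps": [[[-3,1.3,0,0,0,0],[-4.1,1.75,0,0,0,0],[-4.1,1.75,0,0,0,0],[-4.1,1.75,0,0,0,0],[-4.1,1.75,0,0,0,0],[-4.1,1.75,0,0,0,0],[-4.1,1.75,0,0,0,0],[-4.1,1.75,0,0,0,0],[-4.1,1.75,0,0,0,0],[-4.1,1.75,0,0,0,0]]]}}

```text
time_s: 50.35
ee_pos: [0.422, -0.2639, 0.1369]
tool_rot: [0.884, 0.466, -0.008, -0.011]
contact_force: [0.7, 0.7, -2.1]
grip_width: 0.44
```

>>> {"method": "apply_moves", "body": {"steps": [[[0,0,0,0,0,0.135],[0,0,0,0,0,0.135],[0,0,0,0,0,0.135],[0,0,0,0,0,0.135],[0,0,0,0,0,0.135],[0,0,0,0,0,0.135],[0,0,0,0,0,0.135],[0,0,0,0,0,0.135]]]}}

```text
time_s: 51.15
ee_pos: [0.4133, -0.2671, 0.1261]
tool_rot: [0.996, -0.083, -0.021, -0.011]
contact_force: [0.2, 0.3, -1.3]
grip_width: 0.439
```

```bash
python3 - <<'E'
from h import *
snap('side');snap('side','d39.png');go([.4289,-.2644,.06],-97);snap('wrist','w39.png')
E
```

```text
at [ 0.4133 -0.2671  0.1262] az -99.2 q6 0.95 F [-0.4  0.  -0.9] gap mm 38.2 t 51.2
  turn [-0.02   0.043 -0.038] shift now [ 1.79 -0.39  6.55] shift after turn [ 1.52 -0.46  6.62]
```

View pics/w39.png

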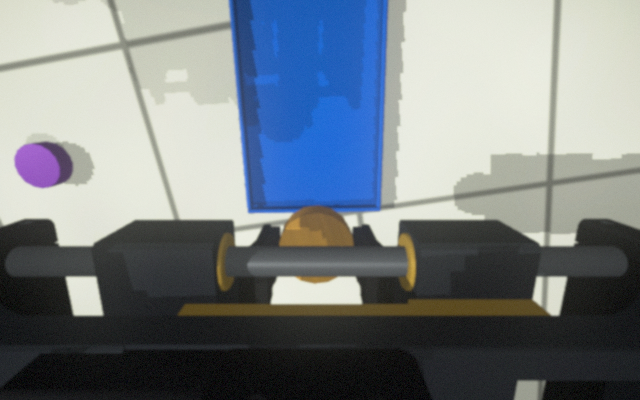

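```bash
python3 - <<'E'
from h import *
c=snap('wrist');print([onz(c,*p,.014).round(4) for p in ((248,212),(381,210),(234,20),(388,20))]);go([.4289,-.2644,.06],-97)
E
```

```text
[array([ 0.4013, -0.2019,  0.014 ]), array([ 0.3852, -0.3202,  0.014 ]), array([ 0.5546, -0.2249,  0.014 ]), array([ 0.5358, -0.3406,  0.014 ])]
at [ 0.4137 -0.2675  0.1267] az -99.0 q6 0.94 F [-0.  -0.3 -2.1] gap mm 38.3 t 51.4
  turn [-0.019  0.042 -0.035] shift now [ 1.73 -0.43  6.61] shift after turn [ 1.47 -0.5   6.67]
```

>>> {"method": "apply_moves", "body": {"steps": [[[1.5,-0.5,1,-0.019,0.042,-0.035],[0.1,0,2.5,0,0,0],[0,0,2,0,0,0]]]}}

```text
time_s: 51.65
ee_pos: [0.4323, -0.2666, 0.0716]
tool_rot: [0.998, -0.056, 0.003, 0.003]
contact_force: [0.2, 0.2, -2.3]
grip_width: 0.439
```

```bash
python3 - <<'E'
from h import *
snap('side');snap('side');go([.4285,-.265,.013],-97)
E
```

```text
at [ 0.4308 -0.2653  0.0702] az -96.5 q6 0.91 F [-0.7  0.9 -0.9] gap mm 38.3 t 51.8
  turn [ 0.001 -0.002  0.008] shift now [-0.24 -0.01  5.72] shift after turn [-0.23 -0.    5.72]
```

>>> {"method": "apply_moves", "body": {"steps": [[[-0.2,0,2.2,0,0,0],[0,0,2.2,0,0,0]]]}}

```text
time_s: 51.95
ee_pos: [0.431, -0.2671, 0.0281]
tool_rot: [0.998, -0.055, 0.004, 0.003]
contact_force: [0.1, 0.1, -1.0]
grip_width: 0.437
```

```bash
python3 - <<'E'
from h import *
snap('side');snap('side');go([.4285,-.265,.0135],-97)
E
```

```text
at [ 0.43   -0.2662  0.0267] az -96.4 q6 0.91 F [-0.9 -0.  -0.9] gap mm 38.2 t 52.0
  turn [ 0.003 -0.004  0.011] shift now [-0.17 -0.11  1.31] shift after turn [-0.17 -0.1   1.32]
```

>>> {"method": "apply_moves", "body": {"steps": [[[0,0,1.0,0.003,-0.004,0],[0,0,0.35,0,0,0]]]}}

```text
time_s: 52.25
ee_pos: [0.4312, -0.2673, 0.0144]
tool_rot: [0.998, -0.055, 0.001, 0.001]
contact_force: [-0.2, -0.4, -2.3]
grip_width: 0.442
```

```bash
python3 - <<'E'
from h import *
snap('side');snap('side');go([.4285,-.265,.0135],-97)
E
```

```text
at [ 0.4313 -0.2674  0.0146] az -96.3 q6 0.90 F [ 0.1  0.3 -1.6] gap mm 38.6 t 52.4
  turn [ 0.002 -0.003  0.012] shift now [-0.3  -0.21  0.11] shift after turn [-0.31 -0.2   0.11]
```

Within about 1 mm of the floor. Releasing.

>>> {"method": "apply_moves", "body": {"steps": [[[0,0,0.15,0,0,0],[0,0,0,0,0,0],[0,0,0,0,0,0],[0,0,0,0,0,0],[0,0,-2,0,0,0],[0,0,-4,0,0,0],[0,0,-4,0,0,0],[-2,0,-2,0,0,0]]], "fingers": 5}}

```text
time_s: 53.15
ee_pos: [0.4126, -0.2659, 0.137]
tool_rot: [0.999, -0.054, 0.002, 0.001]
contact_force: [-0.2, -0.9, 0.3]
grip_width: 0.575
```

```bash
python3 - <<'E'
from h import *
snap('side','d40.png');go([.6215,.1840,.13],54.8);snap('scene','s40.png')
E
```

```text
at [ 0.4086 -0.264   0.1383] az -96.2 q6 0.88 F [-2.4  1.1  0.7] gap mm 50.0 t 53.2
  turn [ 0.001 -0.     0.506] shift now [ 16.32 -46.84   0.78] shift after turn [ -8.43 -48.88   0.83]
```

View pics/s40.png

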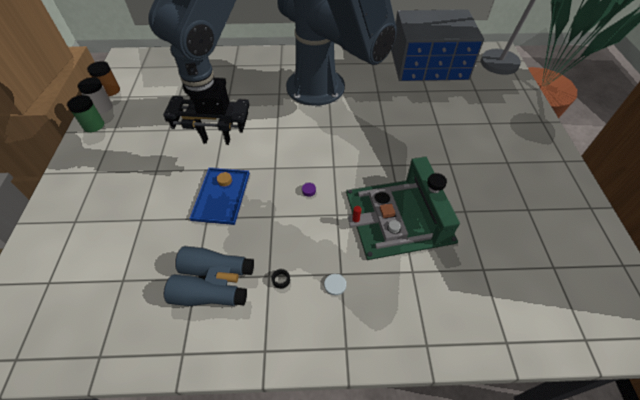

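View pics/d40.png

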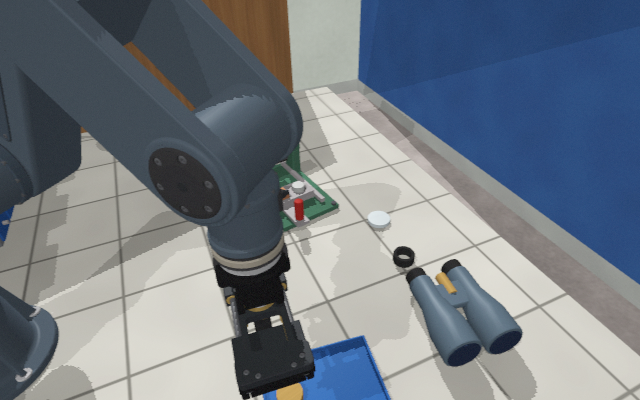

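>>> {"method": "apply_moves", "body": {"steps": [[[1.2,-3.5,0,0,0,0],[1.5,-4.3,0,0,0,0],[1.5,-4.3,0,0,0,0],[1.5,-4.3,0,0,0,0],[1.5,-4.3,0,0,0,0],[1.5,-4.3,0,0,0,0],[1.5,-4.3,0,0,0,0],[1.5,-4.3,0,0,0,0],[1.5,-4.3,0,0,0,0],[1.5,-4.3,0,0,0,0]]]}}

```text
time_s: 54.25
ee_pos: [0.6108, 0.1474, 0.1281]
tool_rot: [0.998, -0.063, -0.002, 0.002]
contact_force: [0.8, -1.0, 0.4]
grip_width: 0.58
```

>>> {"method": "apply_moves", "body": {"steps": [[[0,0,0,0,0,0.13],[0,0,0,0,0,0.13],[0,0,0,0,0,0.13],[0,0,0,0,0,0.1]]]}}

```text
time_s: 54.65
ee_pos: [0.6124, 0.1574, 0.1221]
tool_rot: [0.952, -0.307, -0.002, 0.001]
contact_force: [0.3, -0.1, 0.4]
grip_width: 0.573
```

```bash
python3 - <<'E'
from h import *
snap('side');snap('side');go([.6210,.1845,.1],54.8);snap('wrist','w41.png')
E
```

```text
at [0.6122 0.1571 0.1221] az -125.5 q6 2.27 F [-0.5 -0.2 -0.5] gap mm 50.1 t 54.8
  turn [ 0.004  0.004 -0.006] shift now [-0.87 -2.75  2.2 ] shift after turn [-0.86 -2.75  2.21]
```

View pics/w41.png

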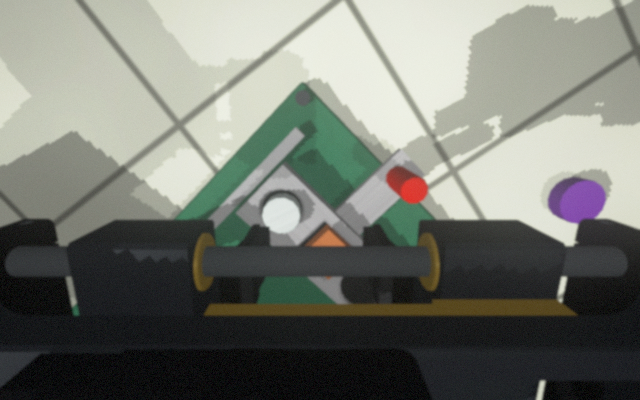

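```bash
python3 - <<'E'
from h import *
c=snap('wrist');cv2.imwrite('pics/c41.png',cv2.resize(cv2.cvtColor(c['image'][180:250,240:340],cv2.COLOR_RGB2BGR),None,fx=6,fy=6))
print(onz(c,281,212,.044));go([.6210,.1845,.1],54.8)
E
```

```text
[0.6221344  0.18196602 0.044     ]
at [0.6125 0.1567 0.1227] az -125.4 q6 2.26 F [ 0.3 -0.3  0.2] gap mm 49.9 t 54.9
  turn [ 0.003  0.003 -0.004] shift now [-0.92 -2.76  2.27] shift after turn [-0.91 -2.76  2.27]
```

View pics/c41.png

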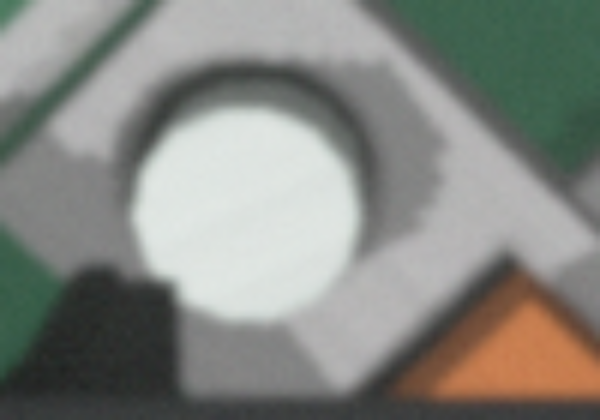

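>>> {"method": "apply_moves", "body": {"steps": [[[-0.9,-2.7,0,0.003,0.003,0],[0,0,2,0,0,0],[0,0,2,0,0,0]]], "fingers": 4.4}}

```text
time_s: 55.15
ee_pos: [0.6243, 0.1844, 0.0842]
tool_rot: [0.953, -0.302, 0.003, -0.001]
contact_force: [-0.8, -0.5, -0.1]
grip_width: 0.512
```

```bash
python3 - <<'E'
from h import *
snap('side');snap('side');go([.6210,.1837,.0365],54.8);c=snap('wrist','w42.png');print(proj(c,(.621,.1837,.044)))
E
```

```text
at [0.622  0.1839 0.0819] az -125.2 q6 2.30 F [-0.1  0.2  0.2] gap mm 44.3 t 55.2
  turn [-0.001 -0.001 -0.001] shift now [-0.07  0.08  4.54] shift after turn [-0.07  0.08  4.54]
[315.62222015 221.31236684]
```

View pics/w42.png

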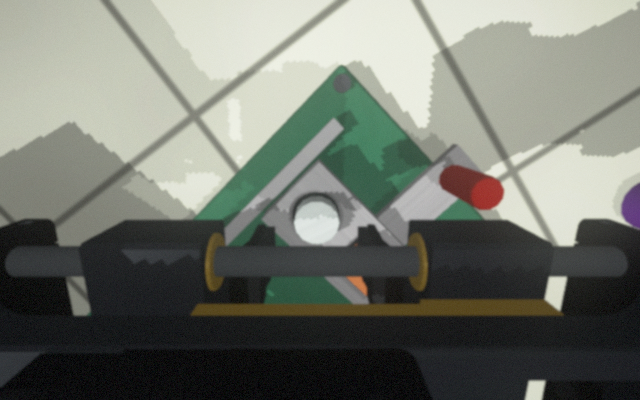

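>>> {"method": "apply_moves", "body": {"steps": [[[-0.1,0,1.5,0,0,0],[-0.1,0.1,1.7,0,0,0]]]}}

```text
time_s: 55.5
ee_pos: [0.6242, 0.1843, 0.0537]
tool_rot: [0.953, -0.303, 0.005, -0.002]
contact_force: [-0.1, 0.3, -0.4]
grip_width: 0.508
```

```bash
python3 - <<'E'
from h import *
snap('side');snap('side');go([.6210,.1837,.0365],54.8)
E
```

```text
at [0.6219 0.1839 0.0515] az -125.2 q6 2.30 F [-0.4 -1.1 -0.4] gap mm 43.9 t 55.6
  turn [-0.004 -0.004 -0.001] shift now [-0.07  0.07  1.5 ] shift after turn [-0.06  0.07  1.5 ]
```

>>> {"method": "apply_moves", "body": {"steps": [[[-0.1,0.1,1.2,-0.004,-0.004,0]]]}}

```text
time_s: 55.7
ee_pos: [0.6223, 0.1837, 0.0409]
tool_rot: [0.953, -0.303, 0.002, -0.001]
contact_force: [-0.3, 0.7, -0.3]
grip_width: 0.507
```

```bash
python3 - <<'E'
from h import *
snap('side');snap('side');go([.6210,.1837,.0365],54.8)
E
```

```text
at [0.6193 0.1834 0.0381] az -125.2 q6 2.30 F [-1.   0.2 -0.3] gap mm 44.0 t 55.8
  turn [ 0.003  0.002 -0.001] shift now [ 0.12 -0.12  0.16] shift after turn [ 0.12 -0.12  0.16]
```

>>> {"method": "apply_moves", "body": {"steps": [[[0.1,-0.1,0.2,0,0,0],[0,0,0.05,0,0,0],[0,0,0,0,0,0],[0,0,0,0,0,0],[0,0,0,0,0,0]]], "fingers": 1.8}}

```text
time_s: 56.3
ee_pos: [0.6218, 0.1837, 0.0366]
tool_rot: [0.953, -0.303, -0.0, 0.0]
contact_force: [-0.3, -0.7, -0.3]
grip_width: 0.323
```

```bash
python3 - <<'E'
from h import *
go([.6210,.1837,.0365],54.8)
E
```

```text
at [0.6218 0.1837 0.0366] az -125.2 q6 2.30 F [-0.3 -0.7 -0.3] gap mm 28.1 t 56.3
  turn [ 0.001  0.001 -0.001] shift now [-0.07  0.05  0.01] shift after turn [-0.07  0.05  0.01]
```

>>> {"method": "apply_moves", "body": {"steps": [[[0,0,-1,0,0,0],[0,0,-3,0,0,0],[0,0,-4,0,0,0],[0,0,-3,0,0,0]]]}}

```text
time_s: 56.7
ee_pos: [0.6185, 0.1832, 0.1463]
tool_rot: [0.953, -0.303, -0.006, 0.003]
contact_force: [0.6, -0.3, -0.9]
grip_width: 0.324
```

```bash
python3 - <<'E'
from h import *
snap('side');snap('side');c=snap('wrist','w43.png');go([.537,-.2798,.12],-97.5)
E
```

```text
at [0.62   0.1835 0.1472] az -125.2 q6 2.30 F [-0.   0.4 -1.3] gap mm 28.3 t 56.9
  turn [ 0.004  0.007 -0.484] shift now [19.96 42.61  2.84] shift after turn [-2.18 47.01  2.72]
```

View pics/w43.png

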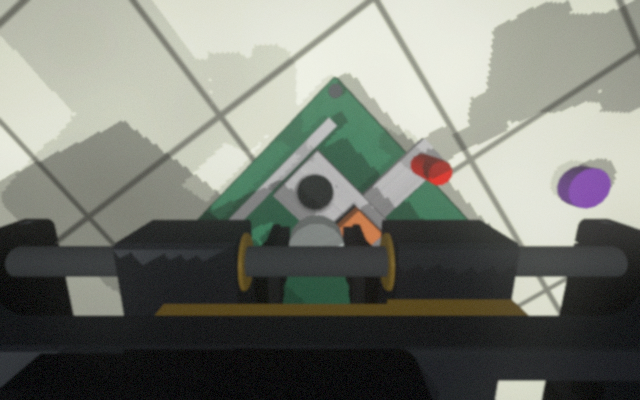

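>>> {"method": "apply_moves", "body": {"steps": [[[1.4,3,0,0,0,0],[1.9,4.05,0,0,0,0],[1.9,4.05,0,0,0,0],[1.9,4.05,0,0,0,0],[1.9,4.05,0,0,0,0],[1.9,4.05,0,0,0,0],[1.9,4.05,0,0,0,0],[1.9,4.05,0,0,0,0],[1.9,4.05,0,0,0,0],[1.9,4.05,0,0,0,0]]]}}

```text
time_s: 57.85
ee_pos: [0.5341, -0.251, 0.1375]
tool_rot: [0.955, -0.297, -0.014, -0.0]
contact_force: [1.5, 0.0, -0.8]
grip_width: 0.328
```

>>> {"method": "apply_moves", "body": {"steps": [[[0,0,0,0,0,-0.12],[0,0,0,0,0,-0.12],[0,0,0,0,0,-0.12],[0,0,0,0,0,-0.12]]]}}

```text
time_s: 58.25
ee_pos: [0.5288, -0.2585, 0.1323]
tool_rot: [0.998, -0.058, -0.018, -0.005]
contact_force: [0.5, 0.2, -0.6]
grip_width: 0.324
```

```bash
python3 - <<'E'
from h import *
snap('side');snap('side');go([.534,-.2795,.06],-97.5);c=snap('wrist','w44.png')
E
```

```text
at [ 0.5288 -0.2582  0.1323] az -97.0 q6 1.06 F [-0.2  0.5 -0.4] gap mm 28.1 t 58.4
  turn [-0.008  0.036  0.01 ] shift now [1.03 2.11 7.18] shift after turn [0.79 2.05 7.23]
```

View pics/w44.png

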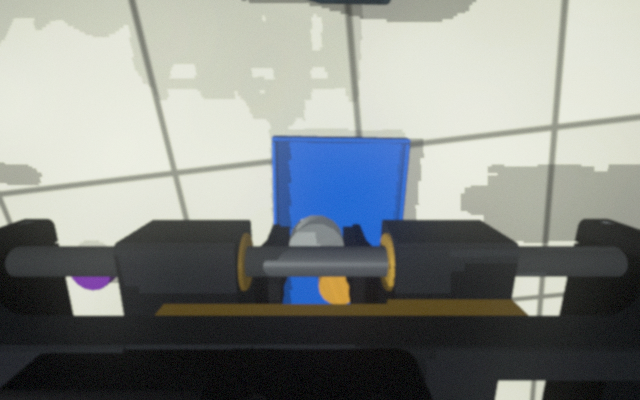

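>>> {"method": "apply_moves", "body": {"steps": [[[0.8,2,1,-0.008,0.036,0.01],[0.1,0,2.5,0,0,0],[0,0,2,0,0,0]]]}}

```text
time_s: 58.7
ee_pos: [0.5375, -0.2801, 0.0779]
tool_rot: [0.998, -0.07, 0.003, 0.002]
contact_force: [-0.3, 0.9, -0.9]
grip_width: 0.321
```

```bash
python3 - <<'E'
from h import *
snap('side');snap('side');go([.534,-.2795,.013],-97.5);c=snap('wrist','w45.png')
E
```

```text
at [ 0.5359 -0.279   0.0762] az -98.0 q6 1.05 F [-0.1  1.2 -0.3] gap mm 28.4 t 58.8
  turn [ 0.001 -0.002 -0.009] shift now [-0.2   0.07  6.32] shift after turn [-0.18  0.08  6.32]
```

View pics/w45.png

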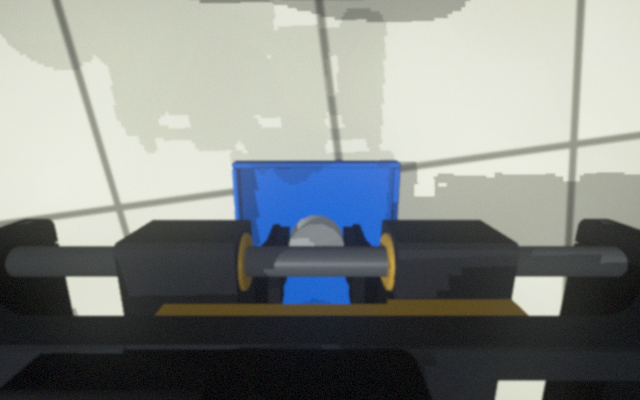

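>>> {"method": "apply_moves", "body": {"steps": [[[-0.2,0,2.2,0,0,0],[0,0,2.2,0,0,0],[0,0,0.8,0,0,0]]]}}

```text
time_s: 59.15
ee_pos: [0.5385, -0.281, 0.0289]
tool_rot: [0.997, -0.071, 0.006, 0.004]
contact_force: [-0.8, 0.2, -0.5]
grip_width: 0.327
```

```bash
python3 - <<'E'
from h import *
snap('side');snap('side');go([.534,-.2795,.013],-97.5)
E
```

```text
at [ 0.5385 -0.281   0.0292] az -98.1 q6 1.05 F [ 0.3  0.4 -0.3] gap mm 28.6 t 59.2
  turn [ 0.007 -0.012 -0.011] shift now [-0.49 -0.1   1.62] shift after turn [-0.47 -0.09  1.62]
```

>>> {"method": "apply_moves", "body": {"steps": [[[-0.3,0,1.0,0.007,-0.012,0],[0,0,0.6,0,0,0]]]}}

```text
time_s: 59.45
ee_pos: [0.5374, -0.2818, 0.0153]
tool_rot: [0.997, -0.071, 0.002, 0.001]
contact_force: [0.6, 0.8, 0.1]
grip_width: 0.328
```

```bash
python3 - <<'E'
from h import *
snap('side');snap('side');go([.534,-.2795,.0128],-97.5)
E
```

```text
at [ 0.5373 -0.2816  0.0149] az -98.1 q6 1.04 F [ 0.  -0.  -1.5] gap mm 28.5 t 59.5
  turn [ 0.001 -0.004 -0.011] shift now [-0.35 -0.16  0.21] shift after turn [-0.35 -0.16  0.21]
```

>>> {"method": "apply_moves", "body": {"steps": [[[0,0,0.25,0,0,0]]]}}

```text
time_s: 59.65
ee_pos: [0.5377, -0.2819, 0.0129]
tool_rot: [0.997, -0.071, 0.002, 0.001]
contact_force: [0.7, 0.4, -1.0]
grip_width: 0.327
```

>>> {"method": "apply_moves", "body": {"steps": [[[0,0,0,0,0,0],[0,0,0,0,0,0],[0,0,0,0,0,0],[0,0,0,0,0,0],[0,0,-2,0,0,0],[0,0,-4,0,0,0],[0,0,-4,0,0,0],[-3,0,-2,0,0,0]]], "fingers": 4.5}}

```text
time_s: 60.45
ee_pos: [0.5089, -0.2779, 0.1342]
tool_rot: [0.998, -0.07, 0.002, 0.001]
contact_force: [-0.5, -0.3, 0.1]
grip_width: 0.513
```

```bash
python3 - <<'E'
from h import *
snap('side');snap('side');snap('wrist','w46.png');go([.571,.175,.13],9.8)
E
```

```text
at [ 0.5039 -0.2752  0.1322] az -98.2 q6 1.02 F [ 0.1 -0.4  0.4] gap mm 45.1 t 60.6
  turn [0.    0.006 1.257] shift now [  0.22 -45.51   0.37] shift after turn [-43.22 -14.28   0.22]
```

View pics/w46.png

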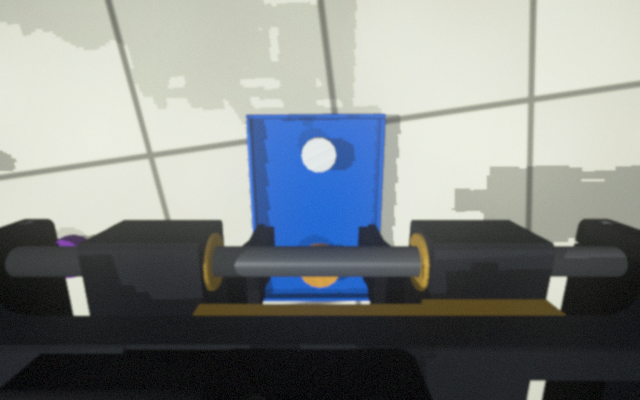

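Aluminium lies flat in the tray at (319,155). Turning back for the square.

>>> {"method": "apply_moves", "body": {"steps": [[[0,0,-0.2,0,0,-0.14],[0,0,-0.2,0,0,-0.14],[0,0,-0.2,0,0,-0.14],[0,0,0,0,0,-0.14],[0,0,0,0,0,-0.14],[0,0,0,0,0,-0.14],[0,0,0,0,0,-0.14],[0,0,0,0,0,-0.14],[0,0,0,0,0,-0.14],[0,0,0,0,0,-0.14],[0,0,0,0,0,-0.14],[0,0,0,0,0,-0.14]]], "fingers": 5}}

```text
time_s: 61.8
ee_pos: [0.507, -0.2738, 0.125]
tool_rot: [0.695, 0.719, 0.001, -0.009]
contact_force: [0.2, 0.2, 0.1]
grip_width: 0.574
```

```bash
python3 - <<'E'
from h import *
snap('side');go([.571,.175,.13],9.8)
E
```

```text
at [ 0.5069 -0.2738  0.1249] az 2.2 q6 -0.73 F [ 0.2 -0.1 -0.2] gap mm 49.9 t 61.9
  turn [-0.011 -0.015 -0.133] shift now [4.461e+01 8.110e+00 2.000e-02] shift after turn [43.13 13.95 -0.51]
```

>>> {"method": "apply_moves", "body": {"steps": [[[0,0,0,-0.011,-0.015,-0.133],[4.3,1.5,0,0,0,0],[4.3,1.5,0,0,0,0],[4.3,1.5,0,0,0,0],[4.3,1.5,0,0,0,0],[4.3,1.5,0,0,0,0],[4.3,1.5,0,0,0,0],[4.3,1.5,0,0,0,0],[4.3,1.5,0,0,0,0],[4.3,1.5,0,0,0,0]]]}}

```text
time_s: 62.85
ee_pos: [0.5857, 0.1368, 0.1148]
tool_rot: [0.657, 0.754, -0.001, 0.0]
contact_force: [0.6, -0.2, 1.1]
grip_width: 0.579
```

```bash
python3 - <<'E'
from find import *
snap('side');snap('side');snap('side');c=snap('wrist','w47.png');go([.571,.175,.08],9.8)
r=blob(c,*C['cop'],(200,60,450,235));W=np.array([onz(c,u,v,.044)[:2] for u,v in cv2.convexHull(r[2])[:,0].astype(float)]);print(r[:2],cv2.minAreaRect((W*1000).astype(np.float32)))
E
```

```text
at [0.5852 0.136  0.1147] az 8.1 q6 -0.10 F [ 0.1 -0.7  0.3] gap mm 49.7 t 63.0
  turn [-0.002  0.001 -0.03 ] shift now [ 4.07 -0.85  3.47] shift after turn [ 4.09 -0.74  3.47]
(array([304.58131429, 156.6931055 ]), 1960.5) ((570.8919067382812, 173.6536865234375), (32.78257751464844, 33.44517517089844), 8.674949645996094)
```

View pics/w47.png

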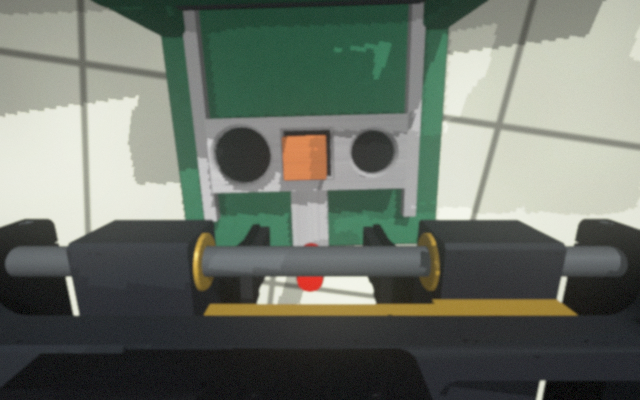

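>>> {"method": "apply_moves", "body": {"steps": [[[2,-0.4,0,0,0,-0.02],[2,-0.4,0,0,0,0],[0,0,2,0,0,0],[0,0,2,0,0,0]]]}}

```text
time_s: 63.45
ee_pos: [0.5734, 0.1693, 0.0745]
tool_rot: [0.653, 0.757, -0.0, 0.002]
contact_force: [-1.1, -0.3, -0.2]
grip_width: 0.574
```

```bash
python3 - <<'E'
from h import *
snap('side');snap('side');go([.571,.1745,.0365],9.2)
E
```

```text
at [0.5712 0.1687 0.0724] az 8.5 q6 -0.04 F [-1.1 -0.4  0.2] gap mm 50.1 t 63.5
  turn [-0.005  0.003 -0.013] shift now [0.58 0.09 3.58] shift after turn [0.57 0.08 3.59]
```

>>> {"method": "apply_moves", "body": {"steps": [[[0.6,0.1,1.2,-0.005,0.003,-0.013],[0,-0.1,1.2,0,0,0]]]}}

```text
time_s: 63.75
ee_pos: [0.5723, 0.1729, 0.0489]
tool_rot: [0.649, 0.76, 0.002, 0.001]
contact_force: [-0.4, 0.5, 0.5]
grip_width: 0.578
```

```bash
python3 - <<'E'
from h import *
snap('side');snap('side');go([.571,.1745,.0365],9.2);c=snap('wrist','w48.png')
E
```

```text
at [0.571  0.1726 0.0477] az 9.0 q6 -0.05 F [-0.5  0.6  1.1] gap mm 50.1 t 63.9
  turn [ 0.001  0.    -0.003] shift now [0.19 0.03 1.12] shift after turn [0.19 0.03 1.12]
```

View pics/w48.png

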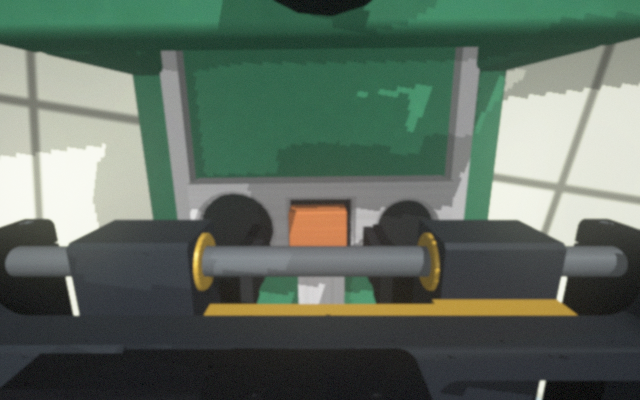

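>>> {"method": "apply_moves", "body": {"steps": [[[0.2,0,0.7,0,0,0]]]}}

```text
time_s: 64.0
ee_pos: [0.5726, 0.1747, 0.0423]
tool_rot: [0.649, 0.76, 0.002, 0.002]
contact_force: [-0.1, -0.3, 0.0]
grip_width: 0.574
```

```bash
python3 - <<'E'
from h import *
snap('side');snap('side');go([.571,.1745,.0368],9.2)
E
```

```text
at [0.5709 0.1749 0.041 ] az 9.0 q6 -0.05 F [-0.5 -0.2  0.1] gap mm 49.8 t 64.1
  turn [ 0.001  0.    -0.003] shift now [-0.04  0.    0.42] shift after turn [-0.04  0.    0.42]
```

>>> {"method": "apply_moves", "body": {"steps": [[[0,0,0.4,0,0,0],[0,0,0.1,0,0,0],[0,0,0,0,0,0],[0,0,0,0,0,0],[0,0,0,0,0,0],[0,0,0,0,0,0]]], "fingers": 2}}

```text
time_s: 64.7
ee_pos: [0.5714, 0.1754, 0.0361]
tool_rot: [0.649, 0.761, 0.001, 0.001]
contact_force: [-0.0, 0.2, -1.2]
grip_width: 0.359
```

```bash
python3 - <<'E'
from h import *
go([.571,.1745,.0368],9.2)
E
```

```text
at [0.5714 0.1754 0.0361] az 9.1 q6 -0.05 F [-0.   0.2 -1.2] gap mm 31.2 t 64.7
  turn [ 0.002  0.    -0.002] shift now [-0.08 -0.05 -0.07] shift after turn [-0.08 -0.05 -0.07]
```

>>> {"method": "apply_moves", "body": {"steps": [[[0,0,-1,0,0,0],[0,0,-3,0,0,0],[0,0,-4,0,0,0],[0,0,-3,0,0,0]]]}}

```text
time_s: 65.1
ee_pos: [0.5672, 0.1747, 0.1459]
tool_rot: [0.649, 0.761, -0.004, -0.004]
contact_force: [1.4, 0.2, -1.7]
grip_width: 0.359
```

```bash
python3 - <<'E'
from h import *
snap('side');snap('side');go([.483,-.272,.12],9.2);c=snap('wrist','w49.png')
E
```

```text
at [0.5703 0.1751 0.1488] az 9.1 q6 -0.05 F [ 0.5  0.1 -1.8] gap mm 31.3 t 65.2
  turn [-0.001 -0.    -0.003] shift now [-42.78 -15.65   2.89] shift after turn [-42.74 -15.77   2.88]
```

View pics/w49.png

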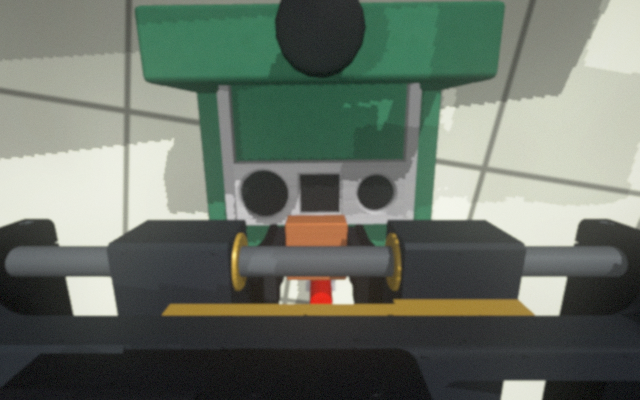

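>>> {"method": "apply_moves", "body": {"steps": [[[-3,-1.1,0,0,0,0],[-4,-1.45,0,0,0,0],[-4,-1.45,0,0,0,0],[-4,-1.45,0,0,0,0],[-4,-1.45,0,0,0,0],[-4,-1.45,0,0,0,0],[-4,-1.45,0,0,0,0],[-4,-1.45,0,0,0,0],[-4,-1.45,0,0,0,0],[-4,-1.45,0,0,0,0],[-3,-1.1,0,0,0,0]]]}}

```text
time_s: 66.35
ee_pos: [0.4708, -0.2709, 0.1337]
tool_rot: [0.645, 0.764, -0.006, -0.017]
contact_force: [0.5, -0.3, -0.4]
grip_width: 0.356
```

>>> {"method": "apply_moves", "body": {"steps": [[[0,0,0,0,0,-0.13],[0,0,0,0,0,-0.13],[0,0,0,0,0,-0.13],[0,0,0,0,0,-0.13],[0,0,0,0,0,-0.13],[0,0,0,0,0,-0.13],[0,0,0,0,0,-0.13],[0,0,0,0,0,-0.13],[0,0,0,0,0,-0.13],[0,0,0,0,0,-0.1]]]}}

```text
time_s: 67.35
ee_pos: [0.4577, -0.2691, 0.1191]
tool_rot: [0.046, 0.998, 0.016, -0.031]
contact_force: [0.0, 0.1, -1.4]
grip_width: 0.359
```

```bash
python3 - <<'E'
from h import *
snap('side');snap('side');go([.4845,-.2745,.06],83);c=snap('wrist','w50.png')
E
```

```text
at [ 0.4576 -0.269   0.1191] az 84.4 q6 -2.20 F [-0.4  0.  -0.4] gap mm 31.3 t 67.5
  turn [ 0.029 -0.063  0.025] shift now [-3.09 -0.46  5.72] shift after turn [-2.73 -0.21  5.91]
```

View pics/w50.png

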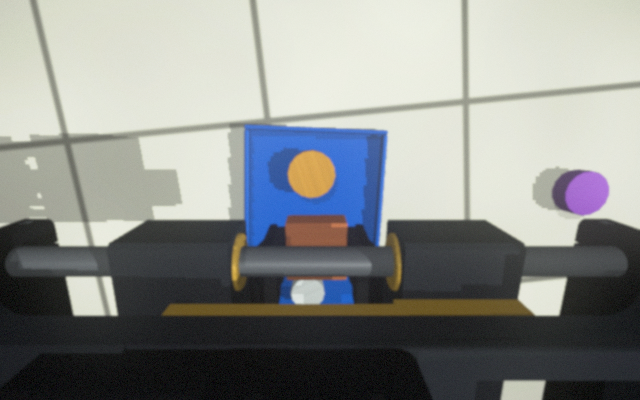

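Brass is in front at (312,174) and aluminium behind at (308,290), both flat. The square goes between them. First I'll correct tilt and position, then lower.

>>> {"method": "apply_moves", "body": {"steps": [[[-1.4,-0.1,0,0.029,-0.063,0.025],[-1.4,-0.1,1,0,0,0],[0,0,2,0,0,0]]]}}

```text
time_s: 67.8
ee_pos: [0.4869, -0.2753, 0.0887]
tool_rot: [0.066, 0.998, -0.002, 0.002]
contact_force: [0.1, 0.6, -1.0]
grip_width: 0.362
```

```bash
python3 - <<'E'
from find import *
snap('side');snap('side');go([.4845,-.2745,.03],83);c=snap('wrist','w51.png');r=blob(c,*C['brass'],(200,80,420,200));print(r[:2],onz(c,*r[0],.019))
E
```

```text
at [ 0.4826 -0.2721  0.0855] az 82.4 q6 -2.15 F [-1.   0.  -0.8] gap mm 31.2 t 67.9
  turn [ 0.004 -0.006 -0.01 ] shift now [-0.25 -0.24  5.55] shift after turn [-0.22 -0.22  5.55]
(array([312.11339578, 138.42433935]), 2188.5) [ 0.4296137  -0.26813728  0.019     ]
```

View pics/w51.png

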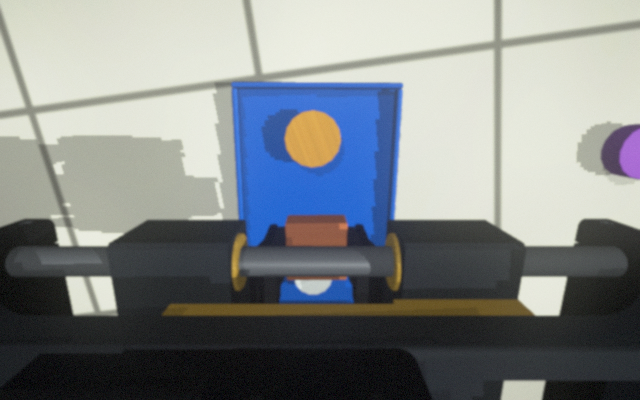

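>>> {"method": "apply_moves", "body": {"steps": [[[-0.2,-0.2,2,0.004,-0.006,0],[0,0,2,0,0,0],[0,0,1.3,0,0,0]]]}}

```text
time_s: 68.25
ee_pos: [0.4866, -0.2766, 0.0356]
tool_rot: [0.068, 0.998, -0.003, 0.004]
contact_force: [-0.7, -0.1, -1.4]
grip_width: 0.359
```

```bash
python3 - <<'E'
from h import *
snap('side');snap('side');go([.4845,-.2745,.0125],83)
E
```

```text
at [ 0.4858 -0.2759  0.0349] az 82.3 q6 -2.15 F [ 0.7 -0.1 -1.7] gap mm 31.3 t 68.3
  turn [-0.003  0.005 -0.013] shift now [0.16 0.13 2.24] shift after turn [0.15 0.13 2.24]
```

>>> {"method": "apply_moves", "body": {"steps": [[[0.2,0.1,1.3,-0.003,0.005,0],[0,0,0.7,0,0,0]]]}}

```text
time_s: 68.55
ee_pos: [0.485, -0.2756, 0.0157]
tool_rot: [0.068, 0.998, -0.001, 0.001]
contact_force: [-0.4, 0.3, -1.7]
grip_width: 0.36
```

```bash
python3 - <<'E'
from h import *
snap('side');snap('side');go([.4845,-.2745,.0125],83)
E
```

```text
at [ 0.4852 -0.2758  0.0156] az 82.2 q6 -2.15 F [-0.2 -0.3 -0.3] gap mm 31.9 t 68.7
  turn [-0.002  0.003 -0.013] shift now [0.08 0.12 0.31] shift after turn [0.08 0.12 0.31]
```

>>> {"method": "apply_moves", "body": {"steps": [[[0,0,0.32,0,0,0]]]}}

```text
time_s: 68.75
ee_pos: [0.4856, -0.2761, 0.0127]
tool_rot: [0.068, 0.998, -0.002, 0.002]
contact_force: [-0.5, -0.0, -1.0]
grip_width: 0.36
```

```bash
python3 - <<'E'
from h import *
snap('side');go([.4845,-.2745,.0125],83)
E
```

```text
at [ 0.4853 -0.2759  0.0121] az 82.2 q6 -2.15 F [-0.1 -0.  -1.6] gap mm 31.8 t 68.8
  turn [-0.002  0.003 -0.013] shift now [ 0.1   0.13 -0.04] shift after turn [ 0.09  0.13 -0.04]
```

>>> {"method": "apply_moves", "body": {"steps": [[[0,0,0,0,0,0],[0,0,0,0,0,0],[0,0,0,0,0,0],[0,0,0,0,0,0],[0,0,-2,0,0,0],[0,0,-4,0,0,0],[0,0,-4,0,0,0],[4,0,-3,0,0,0]]], "fingers": 4.5}}

```text
time_s: 69.6
ee_pos: [0.4484, -0.2716, 0.1434]
tool_rot: [0.067, 0.998, -0.001, 0.001]
contact_force: [-0.5, -1.6, 0.7]
grip_width: 0.517
```

>>> {"method": "apply_moves", "body": {"steps": [[[0,-3,-3,0,0,0],[0,-4,-3,0,0,0],[0,-4,-2,0,0,0],[0,-4,0,0,0,0],[0,-4,0,0,0,0],[0,-4,0,0,0,0]]]}}

```text
time_s: 70.2
ee_pos: [0.4084, -0.4938, 0.2297]
tool_rot: [0.064, 0.998, 0.002, -0.003]
contact_force: [1.1, -0.4, -0.2]
grip_width: 0.517
```

```bash
python3 - <<'E'
from h import *
snap('side');snap('side');d=snap('side','d52.png');a=snap('scene','s52.png');c=snap('wrist','w52.png');st()
E
```

```text
t 70.45 p [ 0.4082 -0.4912  0.2282] rot [[-0.992, 0.127, -0.007], [0.127, 0.992, 0.008], [0.008, 0.007, -1.0]] F [-0.1  0.6 -0.2] g 0.5194262254220519 q [-1.05  0.55  1.38 -0.    1.23 -2.49]
```

View pics/d52.png

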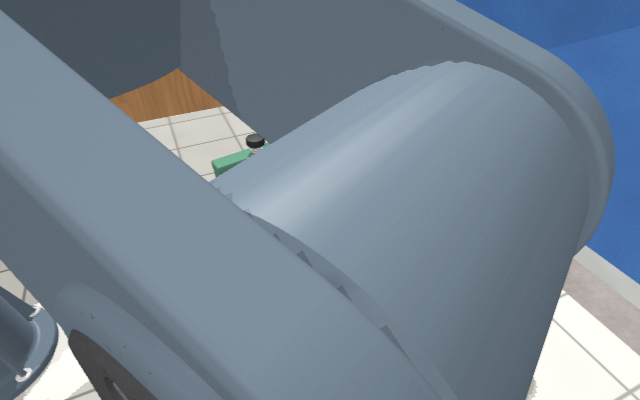

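View pics/s52.png

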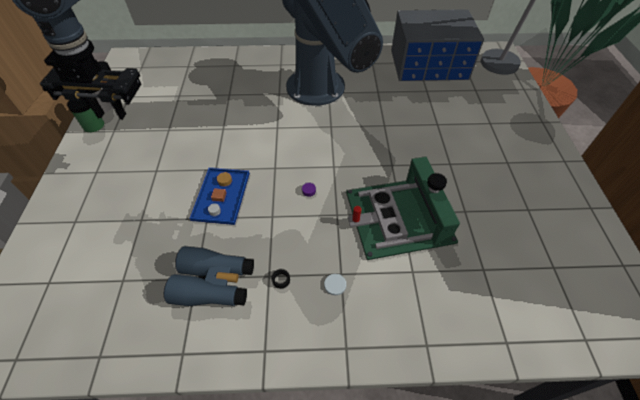

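View pics/w52.png

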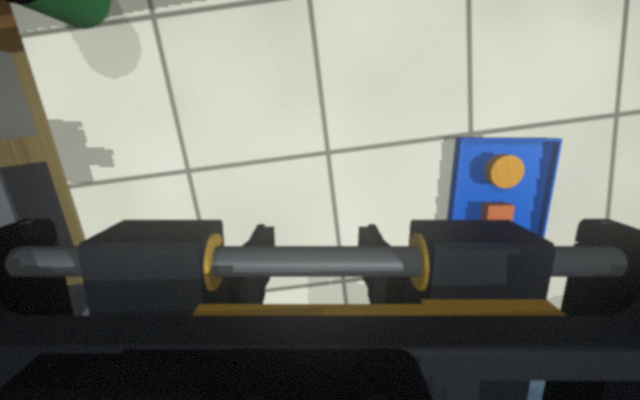

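```bash
python3 - <<'E'
from h import *
a=snap('scene');cv2.imwrite('pics/c53.png',cv2.resize(cv2.cvtColor(a['image'][160:240,180:400],cv2.COLOR_RGB2BGR),None,fx=3.6,fy=3.6,interpolation=cv2.INTER_CUBIC))
m=blob(a,(0,170,60),(5,255,255),(345,195,370,225));print(m[0])
E
```

```text
[356.49295775 212.92488263]
```

View pics/c53.png

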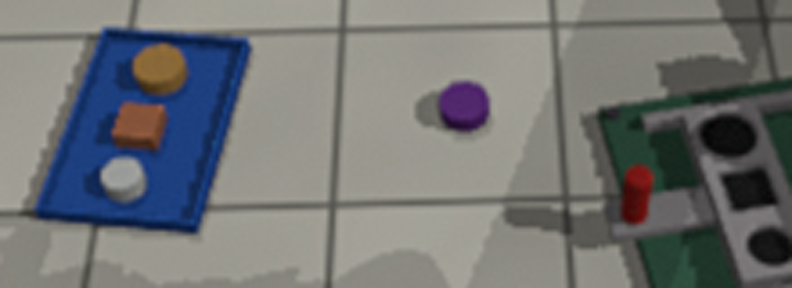

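All three blanks lie flat in the tray, the cavities are empty, the slide is out and the other objects haven't moved. Handing in.

```bash
python3 -c "
from workcell import manip
print(manip.close_job())"
```

```text
the job is handed in; nothing more can be done
None
```

The job is done and handed in at about 70 s. All three blanks were there; they were seated, pressed and moved to the blue tray.

**What I did:**
- **Loading:** I pulled the slide out to its stop (about 16 N), then seated the copper square, the brass disc and the aluminium disc in their matching cavities.
- **Pressing:** I pushed the slide home: 110 mm of travel, about 14 N at the stop. I pressed the plunger once, about 14 mm down, and held it for about 0.7 s; the camera showed it sprung back.
- **Unloading:** I pulled the slide fully out again and moved all three blanks to the tray.

**Last checks:** the final scene picture shows all three blanks flat in the tray, the cavities empty and the slide out. The binocular, lens, eyepiece guard and purple disc look unmoved. The gripper is clear of everything.

**What disagreed or went wrong:**
- The side camera put points 4–6 mm off the scene camera in y, so I relied on the wrist camera.
- The first grip on the brass disc was too shallow, so I regripped it before lifting.
- The gripper read the discs 1–2 mm under their nominal diameter.
- The final side view was blocked by the arm, so it confirmed nothing about the tray.

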